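Fit the second bracket of the spice rack, lay the tray and line up the tins

TASK

One of the spice rack's two slotted uprights already carries a shelf bracket: hook the loose bracket into the other upright at the same height and press it down until it is fully home and its catch has sprung out. Then lay the wooden tray centred on the two brackets, between their gussets and front lips, and stand all the spice tins upright in it in one closed row, side by side without gaps, pushed up against the tray's left end (as you face the rack). Leave the garlic, the mug and the lemon where they are.

Things in the scene. Friction and masses are not known exactly. Their poses are not given: they have to be found in the camera images.
- stand: Spice rack, fixed to the worktop right of the hob: wooden base 262 mm wide, 12 thick, two white slotted uprights 30 mm wide, 181 high, centre lines at y = +100 and -100 mm. Origin on the worktop midway between the uprights, in the plane of their front faces; -x points out of the front, towards the robot, +y to its left as the robot sees it, z up
- bracket: Loose steel bracket, 0.2 kg, standing on the hob (5 mm above the worktop). Origin: underside of the arm, in the plane of the back plate's rear face (58 high, 20 wide). The arm, 20 mm wide, 14 high, runs to x = -107, where a lip stands 24 mm high; a gusset (x = -28 to -3, 30 high) stops the tray behind. On an upright its origin lies in the plane of the front face, axes as the stand's
- bracket_hook (a point): foot of the upper hook's neck: x = 0, z = 38 mm of bracket; the lower hook is 28 mm below. A hook is 5 mm wide, sticks 8 mm out behind (+x); neck 6 mm high, its tongue reaches 5 mm lower: 11 mm pass the 18 mm slot. To hang: hold the bracket 8.5 mm above its seat, push it in +x of the stand until the back plate meets the upright, press it down home
- catch (a joint): sprung brass pin in the loose bracket's back plate, 47 to 53 mm above its underside, sticking 5 mm out behind: 0 = out, up to 0.0055 m = pushed in (0.4 to 1 N). The upright's face pushes it in while the bracket is held raised; in the last 3 mm of the way down it springs out into the slot above the hook and locks the bracket
- bracket_grip (a point): near the front of the loose bracket's arm (x = -72, y = 0, z = 7 mm of bracket, mid-height of the arm); a good place to pinch the arm across its 20 mm width from above
- tray_mid (a point): Centre, half-way up, of the loose slatted wooden tray, 0.22 kg: 70 mm front to back (x), 292 long (y), ends 34 high, so this is 17 mm above its underside. Floor 8 mm thick. Front and back slats, 5 mm thick, reach 30 mm above the underside; pinch it across these 70 mm at mid-length. Inside 60 by 278 mm. It starts on the hob; its +y end is and stays the left end
- tray_left (a point): middle of the inner face of the tray's left end, on the tray's floor (y = +139 mm, 9 mm below tray_mid); the row of tins starts here
- tray_place (a point): on the rack midway between the uprights, 66 mm in front of their faces, on the worktop: the tray's middle belongs above this point. The arms' upper faces carry it 14 mm above the brackets' undersides; between gusset and lip there are 76 mm for its 70. The play in the slots lets the brackets and tray droop to the front by about 0.03 rad
- hung_left_low: the bracket already hanging, locked, on the left upright in its low position (underside 85 mm up); shape and axes as bracket. Just one of the four hung_ brackets is present in a run (the others None)
- hung_left_high: the bracket already hanging, locked, on the left upright in its high position (underside 113 mm up); shape and axes as bracket. Just one of the four hung_ brackets is present in a run (the others None)
- hung_right_low: the bracket already hanging, locked, on the right upright in its low position (underside 85 mm up); shape and axes as bracket. Just one of the four hung_ brackets is present in a run (the others None)
- hung_right_high: the bracket already hanging, locked, on the right upright in its high position (underside 113 mm up); shape and axes as bracket. Just one of the four hung_ brackets is present in a run (the others None)
- seat_left_low (a point): where a seated bracket's origin lies in the low position of the left upright, 85 mm up; axes as stand. Its hooks use the slots whose lower edges are 95 and 123 mm up (slots 9 mm wide, 18 high, in a 3 mm plate, hollow behind)
- seat_left_high (a point): where a seated bracket's origin lies in the high position of the left upright, 113 mm up; axes as stand. Its hooks use the slots whose lower edges are 123 and 151 mm up (slots 9 mm wide, 18 high, in a 3 mm plate, hollow behind)
- seat_right_low (a point): where a seated bracket's origin lies in the low position of the right upright, 85 mm up; axes as stand. Its hooks use the slots whose lower edges are 95 and 123 mm up (slots 9 mm wide, 18 high, in a 3 mm plate, hollow behind)
- seat_right_high (a point): where a seated bracket's origin lies in the high position of the right upright, 113 mm up; axes as stand. Its hooks use the slots whose lower edges are 123 and 151 mm up (slots 9 mm wide, 18 high, in a 3 mm plate, hollow behind)
- tin1_mid (a point): Centre of a squat round steel spice tin standing upright: 52 mm in diameter, 46 high, 0.12 kg, lid with a round window; 23 mm above its underside. Three to five tins are there (None: absent or held). Starts on the hob; in the tray its upper 24 mm stand above the slats, hold it there, fingers in front and behind
- tin2_mid (a point): Centre of a squat round steel spice tin standing upright: 52 mm in diameter, 46 high, 0.12 kg, lid with a round window; 23 mm above its underside. Three to five tins are there (None: absent or held). Starts on the hob; in the tray its upper 24 mm stand above the slats, hold it there, fingers in front and behind
- tin3_mid (a point): Centre of a squat round steel spice tin standing upright: 52 mm in diameter, 46 high, 0.12 kg, lid with a round window; 23 mm above its underside. Three to five tins are there (None: absent or held). Starts on the hob; in the tray its upper 24 mm stand above the slats, hold it there, fingers in front and behind
- tin4_mid (a point): Centre of a squat round steel spice tin standing upright: 52 mm in diameter, 46 high, 0.12 kg, lid with a round window; 23 mm above its underside. Three to five tins are there (None: absent or held). Starts on the hob; in the tray its upper 24 mm stand above the slats, hold it there, fingers in front and behind
- tin5_mid (a point): Centre of a squat round steel spice tin standing upright: 52 mm in diameter, 46 high, 0.12 kg, lid with a round window; 23 mm above its underside. Three to five tins are there (None: absent or held). Starts on the hob; in the tray its upper 24 mm stand above the slats, hold it there, fingers in front and behind
- garlic: bulb of garlic, 56 mm, loose on the rack's base under the brackets; leave it alone. Origin at its underside
- mug: white flowered mug, 94 mm high, loose at the back of the hob; leave it alone. Origin at its underside
- lemon: lemon, 71 mm, loose on the left of the hob; leave it alone. Origin at its underside

How it is judged:
By the outcome, as a careful person would: the job done as asked, in the order asked, and still so for the second after the job is handed in, with the robot touching nothing.
Of hung_left_low, hung_left_high, hung_right_low, hung_right_high only 1 to 1 are there at a start; the rules pass over those that are not, and their reading is None.
Of tin1, tin2, tin3, tin4, tin5 only 3 to 5 are there at a start; the rules pass over those that are not, and their reading is None.
At some moment in a run one of tin1, tin2, tin3, tin4, tin5 may be knocked a few centimetres aside while the robot is not near it.
It also fails if it takes over 210 s, if anything falls off the work surface, if the arm or the gripper's body presses on something with over 40 N, if the wrist force passes 120 N, or if a joint passes its speed limit or range.

ROBOT

A 6-joint arm with a two-finger parallel gripper is mounted at the origin on a cart in front of the work surface, level with it; the furniture and walls round the work are solid. World frame = base frame: x ahead of the robot, y to its left, z up, the work surface at z = 0. Lengths are in m, angles in degrees, forces in N, time in s.
With the tool pointing down it reaches from about 0.275 to 0.875 m from the base axis. Payload 12.5 kg.
Tool frame: the origin (TCP) lies at the very end of the fingers, on their centre line; the grasp point (between the pads) lies 19 mm behind it; z points along the fingers, y is the direction in which the jaws open and shut (so a half turn about z gives the same grasp; the last joint's range is limited). The gripper opens to 85 mm and grips with 20 to 120 N. Pads are 22 mm wide; open, the fingers measure 114 mm over their backs; the gripper's body (76 mm by 85 mm) begins 54 mm behind the grasp point. The pads swing forward as they close: fully open they stand 13 mm farther back than shut.
Start: joints at [-80.306, 20.094, 94.641, -0, 65.266, -4.847], TCP at [0.138, -0.532, 0.231] pointing down, gripper open.
Joint ranges: [-157.81, 157.81], [-45, 120.19], [0.68, 151.7], [-89.99, 269.99], [4.06, 180], [-164.3, 164.3]. Speed limits (degrees/s): [127.2, 127.2, 159.86, 180, 180, 180].

INTERFACE

Orientations are given as a 3x3 rotation matrix whose columns are the frame's x, y, z axes.
In Python, from station import monitor, read_camera, camera_model, workorder, recognise, spot_point gives the robot as it stands.
- The arm moves only by the shell command python3 -m inch 'ROWS' [OPENING] [FORCE]. ROWS is JSON, a list of rows, each a list of 6 numbers: the shift along the world's x, y, z as a fraction of full scale, then the turn, a rotation vector about the world's x, y, z as a fraction of full scale. In form: [[tx, ty, tz, ax, ay, az], ...]. A call has 1 to 10 rows; each row is the pose to reach, as a shift and turn from the pose commanded when the call began; what a row does not reach only later rows make up. Full scale, the value 1, is 0.1 m for a shift and 30 degrees for a turn. A row lasts 1/12 s, in which the tool goes at most 41.7 mm and 7.16 degrees, less where a joint would pass 70% of its speed; a pose out of reach is approached as far as the arm can. A call with a number of a shift or a turn outside -1 to 1 is refused whole. A call with a gripper value outside its range is refused whole. OPENING is the opening, from 0 (shut) to 1 (fully open), set as the call begins (- or left out, the last holds). The fingers move at their own pace and stop on an object; FORCE is the grip in N (left out, the last holds). Time passes only in rows, so rows that repeat a pose let the fingers close. It gives the time, the measured TCP pose, the force and the opening at its end, in the units of the state.
- monitor.read_state(): the state, without advancing time (a new reading comes with each control period).
- read_camera(name): name is "scene" or "top"; returns the picture (480x640x3 uint8, red, green, blue); there is no depth.
- camera_model(name): a dict with "mtx" (3x3 intrinsics, pixels), "world_from_camera" (4x4, takes a point from camera to world coordinates). Camera axes: x right, y up, looking along -z (the intrinsics and any distortion apply to the point x, -y, -z); pixel columns grow to the right and rows downward; lengths in m; the calibration is good to about 2 mm. A picture is of the moment at which its call begins. camera_model takes no time and is no camera call.
- workorder.hand_in(): hands the job in, once; it reports no verdict.
Trained networks look in the newest picture that a camera, given by its name, has taken for a name from the list of things; names that differ only in an ending like _2 or _b are one class to them, and where a whole thing is asked for, a point or a joint stands for the part that bears it (a point fixed in the world has none). Each returns a list of dicts, best first, with "conf" (0 to 1); they miss things now and then, are a little off and sometimes report something else, mostly with a low value. They report only what shows in the picture. A call takes as long as a camera call.
- recognise(camera, target): "location" ([x, y, z] in m, in the coordinates of the camera as it stood for that picture, good to about 4 mm: the middle of the surface that is visible of it).
- spot_point(camera, target): "location" ([x, y, z] in m, in the coordinates of the camera as it stood for that picture, good to about 4 mm: a listed point, or the origin of a listed thing).
The state is a dict: "time_s": time; "joint_positions": joint angles; "qd": joint speeds; "effort": joint torques, N m; "position": TCP position; "eef_rot": TCP orientation; "ft_force": force on the tool from outside, world axes, zero at the start; "wrist_torque": the same for the moment, N m; "finger_gap": opening from 0.0 (shut) to 1.0 (fully open).
Only numpy, scipy, OpenCV 4.12 (cv2) and the standard library are available. Lean on these libraries where they do the work, as an engineer would, in place of code of your own. Each camera call takes 0.05 s, during which the arm holds its last target.

## Working session

There is one attempt and no reset: what is moved stays moved. The work goes in short steps, Python scripts to look and compute and a shell command to move; the robot and the scene stay as the last step left them, time stands still between calls to the robot, and variables do not carry over. Pictures are saved under pics/ and viewed, and the job is handed in when it is done.

```bash
ls -la; mkdir -p pics
cat > h.py <<'E'
import numpy as np, cv2, sys
from station import monitor, read_camera, camera_model, workorder, recognise, spot_point
def snap(cam,fn):
    im=read_camera(cam); cv2.imwrite('pics/'+fn+'.png',im[:,:,::-1]); return im
def W(cam,p):
    T=np.array(camera_model(cam)['world_from_camera']); return (T@np.append(p,1))[:3]
def find(cam,name,f=spot_point,n=5,minc=0.2):
    return [(np.round(W(cam,d['location']),4).tolist(),round(d['conf'],2)) for d in f(cam,name)[:n] if d['conf']>minc]
def proj(cam,p):
    m=camera_model(cam);T=np.linalg.inv(np.array(m['world_from_camera']));c=T@np.append(p,1)
    v=np.array([c[0],-c[1],-c[2]]);u=np.array(m['mtx'])@(v/v[2]);return u[:2]
def ray(cam,uv,z):
    m=camera_model(cam);T=np.array(m['world_from_camera']);d=np.linalg.inv(np.array(m['mtx']))@np.array([uv[0],uv[1],1.])
    d=T[:3,:3]@np.array([d[0],-d[1],-d[2]]);o=T[:3,3];return o+d*(z-o[2])/d[2]
E
python3 - <<'E'
from h import *
for c in('scene','top'):
    snap(c,c+'0'); m=camera_model(c); print(c,np.round(m['world_from_camera'],3).tolist(),np.round(m['mtx'],1).tolist(),[k for k in m])
s=monitor.read_state();print(s['time_s'],s['position'],s['ft_force'],s['eef_rot'])
E
```

```text
total 12
drwxr-xr-x  3 agent agent 4096 Dec  7 04:25 .
drwxr-xr-x 23 root  root  4096 Dec  7 04:25 ..
drwxr-xr-x  2 agent agent 4096 Dec  7 04:25 pics
scene [[-0.612, 0.564, -0.553, -0.023], [-0.79, -0.454, 0.412, 0.483], [-0.019, 0.69, 0.724, 0.912], [0.0, 0.0, 0.0, 1.0]] [[436.0, 0.0, 322.1], [0.0, 436.0, 238.7], [0.0, 0.0, 1.0]] ['mtx', 'world_from_camera']
top [[0.021, 0.988, -0.151, 0.406], [-0.999, 0.025, 0.021, 0.038], [0.024, 0.15, 0.988, 1.438], [0.0, 0.0, 0.0, 1.0]] [[537.2, 0.0, 323.3], [0.0, 537.2, 239.8], [0.0, 0.0, 1.0]] ['mtx', 'world_from_camera']
0.1 [ 0.13808532 -0.53209285  0.23079595] [ 0.06979141  0.33454662 -0.22407552] [[ 9.67958304e-01  2.51110913e-01 -1.75384361e-04]
 [ 2.51110959e-01 -9.67957763e-01  1.02748337e-03]
 [ 8.82476337e-05 -1.03860199e-03 -9.99999457e-01]]
```

Run:
```python
from h import *
for n in ['stand','bracket','bracket_grip','bracket_hook','tray_mid','tray_left','tray_place','hung_left_low','hung_left_high','hung_right_low','hung_right_high','seat_left_low','seat_left_high','seat_right_low','seat_right_high','tin1_mid','garlic','mug','lemon']:
    print(n,[ (c,find(c,n,n=6)) for c in('scene','top')])
```

```text
stand [('scene', [([0.5723, -0.3249, -0.0035], 0.8), ([0.5152, -0.3022, 0.0039], 0.38)]), ('top', [([0.5777, -0.322, 0.0016], 0.74)])]
bracket [('scene', [([0.5341, 0.0335, 0.0039], 0.7)]), ('top', [([0.5328, 0.0363, 0.0071], 0.6)])]
bracket_grip [('scene', [([0.6151, 0.1938, 0.0306], 0.64), ([0.4604, 0.0366, 0.0165], 0.61)]), ('top', [([0.4582, 0.0354, 0.0128], 0.9)])]
bracket_hook [('scene', [([0.5321, 0.036, 0.047], 0.76)]), ('top', [([0.5292, 0.0359, 0.0421], 0.76)])]
tray_mid [('scene', [([0.4433, 0.2887, 0.0291], 0.87), ([0.4234, 0.4241, 0.0126], 0.69)]), ('top', [([0.4396, 0.2893, 0.0248], 0.84), ([0.5354, -0.4084, 0.0837], 0.71)])]
tray_left [('scene', [([0.4253, 0.4251, 0.0144], 0.92), ([0.7837, 0.1595, 0.0072], 0.23)]), ('top', [([0.4247, 0.4275, 0.012], 0.73)])]
tray_place [('scene', [([0.515, -0.3003, 0.0015], 0.77)]), ('top', [([0.461, 0.0338, 0.0123], 0.71), ([0.514, -0.2942, -0.002], 0.63)])]
hung_left_low [('scene', [([0.6118, -0.2272, 0.0859], 0.62)]), ('top', [([0.6117, -0.2269, 0.0794], 0.97), ([0.4606, 0.0381, 0.0118], 0.51)])]
hung_left_high [('scene', [([0.5145,
[... 469 characters left out ...]
'top', [([0.6154, -0.2216, 0.1135], 0.65)])]
seat_right_low [('scene', [([0.5421, -0.4125, 0.0841], 0.7)]), ('top', [([0.5369, -0.4147, 0.0874], 0.63), ([0.6153, -0.2239, 0.1104], 0.59)])]
seat_right_high [('scene', [([0.5437, -0.413, 0.1142], 0.92)]), ('top', [([0.5415, -0.4047, 0.116], 0.84)])]
tin1_mid [('scene', []), ('top', [])]
garlic [('scene', [([0.526, -0.274, 0.0126], 0.66)]), ('top', [([0.5225, -0.2777, 0.0139], 0.8), ([0.5868, 0.2627, 0.0314], 0.55)])]
mug [('scene', [([0.7821, 0.1558, 0.0065], 0.91)]), ('top', [([0.7802, 0.1593, 0.0095], 0.78)])]
lemon [('scene', [([0.6133, 0.4477, 0.0074], 0.71)]), ('top', [([0.6058, 0.4469, 0.0032], 0.94), ([0.5135, -0.2954, -0.0044], 0.23)])]
```

Run:
```python
from h import *
for c,r in (('scene',(370,140,110,120)),('top',(380,220,130,105)),('scene',(320,250,70,65)),('top',(295,260,35,65))):
    im=cv2.imread(f'pics/{c}0.png');x,y,w,h=r
    k=6 if w>50 else 9
    cv2.imwrite(f'pics/z_{c}_{x}.png',cv2.resize(im[y:y+h,x:x+w],None,fx=k if h*k<600 else 5,fy=k if h*k<600 else 5,interpolation=cv2.INTER_CUBIC))
for n in ['tin1_mid','tin2_mid','tin3_mid','tin4_mid','tin5_mid']:
    print(n,[ (c,find(c,n,n=6),find(c,n,recognise,n=6)) for c in('scene','top')])
```

```text
tin1_mid [('scene', [], []), ('top', [], [])]
tin2_mid [('scene', [([0.5962, 0.1118, 0.0303], 0.59)], [([0.5864, 0.1159, 0.0492], 0.78)]), ('top', [([0.5926, 0.1099, 0.0307], 0.67), ([0.5861, 0.2605, 0.0244], 0.65), ([0.4247, 0.4256, 0.0133], 0.42)], [([0.5949, 0.1126, 0.0513], 0.79)])]
tin3_mid [('scene', [([0.6176, 0.1943, 0.0291], 0.74)], [([0.6062, 0.1967, 0.0485], 0.93)]), ('top', [([0.5298, 0.0363, 0.0383], 0.67), ([0.6201, 0.1902, 0.0289], 0.61)], [([0.6163, 0.1894, 0.0516], 0.72), ([0.4779, 0.0348, 0.0172], 0.23)])]
tin4_mid [('scene', [([0.5878, 0.2653, 0.0276], 0.95), ([0.6307, 0.3305, 0.0294], 0.34)], [([0.5749, 0.266, 0.0466], 0.73), ([0.6176, 0.3327, 0.055], 0.7)]), ('top', [([0.5857, 0.2611, 0.0299], 0.84)], [([0.5835, 0.2592, 0.0519], 0.84)])]
tin5_mid [('scene', [([0.6276, 0.3313, 0.0304], 0.96), ([0.6156, 0.1962, 0.03], 0.61)], [([0.6165, 0.3334, 0.0539], 0.7)]), ('top', [([0.6302, 0.326, 0.0249], 0.58), ([0.6164, 0.1954, 0.0295], 0.35)], [([0.6293, 0.3269, 0.0487], 0.6)])]
```

Run:
```python
from h import *
f=lambda o,u,k:(o[0]+(u[0]+.5)/k-.5,o[1]+(u[1]+.5)/k-.5)
for n,u,z in (('R160',(432,123),.160),('R132',(421,161),.132),('R104',(411,201),.104),('L160',(105,193),.160)):
    print(n,ray('scene',f((370,140),u,5),z).round(4))
print('Top L lip', proj('scene',ray('scene',f((370,140),(432,123),5),.160)))
for n,u in (('FL',(25,312)),('FR',(475,497)),('BR',(555,285)),('BL',(122,66))):
    print(n,ray('top',f((380,220),u,5),.012).round(4))
for n,u in (('FL',(112,545)),('BL',(22,372))):
    print('scene',n,ray('scene',f((370,140),u,5),.012).round(4))
# hung bracket arm in top: lip top  outer corners z=.109
for n,u in (('lipL',(92,302)),('lipR',(130,312))): print(n,ray('top',f((380,220),u,5),.109).round(4))
# loose bracket top: k=9 
for n,u,z in (('lipL',(104,505),.029),('lipR',(192,507),.029),('plateL',(116,122),.063),('plateR',(195,118),.063),('pin',(153,100),.055)):
    print(n,ray('top',f((295,260),u,9),z).round(4))
k=6
for n,u,z in (('lip L top',(237,318),.029),('lipRtop',(270,290),.029),('plateLtop',(73,100),.063),('plateRtop',(105,88),.063)):
    print('sc',n,ray('scene',f((320,250),u,k),z).round(4))
```

```text
R160 [ 0.5443 -0.4163  0.16  ]
R132 [ 0.5457 -0.4171  0.132 ]
R104 [ 0.5449 -0.4158  0.104 ]
L160 [ 0.6147 -0.2301  0.16  ]
Top L lip [456.  164.2]
FL [ 0.5147 -0.1574  0.012 ]
FR [ 0.4223 -0.3966  0.012 ]
BR [ 0.5356 -0.4422  0.012 ]
BL [ 0.6488 -0.2095  0.012 ]
scene FL [ 0.5129 -0.1567  0.012 ]
scene BL [ 0.648  -0.2129  0.012 ]
lipL [ 0.513  -0.1775  0.109 ]
lipR [ 0.5085 -0.1964  0.109 ]
lipL [0.4213 0.049  0.029 ]
lipR [0.4213 0.0236 0.029 ]
plateL [0.529  0.0481 0.063 ]
plateR [0.5307 0.0256 0.063 ]
pin [0.5363 0.0377 0.055 ]
sc lip L top [0.4241 0.0429 0.029 ]
sc lipRtop [0.4262 0.0231 0.029 ]
sc plateLtop [0.5341 0.0405 0.063 ]
sc plateRtop [0.5308 0.0258 0.063 ]
```

```bash
python3 -m inch '[[0.6,1,0,0,0,-0.48],[0.6,1,0,0,0,-0.48],[0.6,1,0,0,0,-0.48],[0.6,1,0,0,0,-0.48]]' 1 
python3 -m inch '[[0.6,1,0,0,0,0],[0.6,1,0,0,0,0],[0.6,1,0,0,0,0]]'
python3 -m inch '[[0.6,1,0,0,0,0],[0.6,1,0,0,0,0],[0.6,1,0,0,0,0]]'
```

```text
time_s: 3.33
position: [0.1999, -0.4283, 0.2312]
eef_rot: [[1.0, 0.004, 0.0], [0.004, -1.0, 0.002], [0.0, -0.002, -1.0]]
ft_force: [-0.6, -0.7, 0.3]
finger_gap: 1.0
time_s: 3.58
position: [0.2586, -0.3306, 0.2313]
eef_rot: [[1.0, 0.002, 0.0], [0.002, -1.0, 0.0], [0.0, -0.0, -1.0]]
ft_force: [0.1, -0.7, 0.4]
finger_gap: 0.997
time_s: 3.83
position: [0.3189, -0.2304, 0.2315]
eef_rot: [[1.0, 0.003, 0.001], [0.003, -1.0, -0.0], [0.001, 0.0, -1.0]]
ft_force: [1.2, -1.1, 0.4]
finger_gap: 1.005
```

```bash
python3 -m inch '[[0.6,1,0,0,0,0],[0.6,1,0,0,0,0],[0.6,1,0,0,0,0]]'
python3 -m inch '[[0.6,1,-0.5,0,0,0],[0.6,1,-0.5,0,0,0],[0.6,1,-0.5,0,0,0],[0.6,1,-0.5,0,0,0]]'
python3 -m inch '[[0.2,0.66,-0.6,0,0,0],[0.2,0.66,-0.6,0,0,0],[0.2,0.66,-0.6,0,0,0],[0.2,0.66,-0.6,0,0,0],[0.2,0.66,-0.6,0,0,0]]'
```

```text
time_s: 4.08
position: [0.3791, -0.1302, 0.2316]
eef_rot: [[1.0, 0.003, 0.001], [0.003, -1.0, -0.0], [0.001, 0.0, -1.0]]
ft_force: [0.2, -1.1, -0.1]
finger_gap: 0.999
time_s: 4.42
position: [0.4392, -0.0282, 0.1791]
eef_rot: [[1.0, 0.007, -0.002], [0.007, -1.0, 0.001], [-0.002, -0.001, -1.0]]
ft_force: [-0.5, -0.6, -0.1]
finger_gap: 1.005
time_s: 4.83
position: [0.4582, 0.0332, 0.1216]
eef_rot: [[1.0, 0.004, -0.0], [0.004, -1.0, -0.0], [-0.0, 0.0, -1.0]]
ft_force: [-0.6, -0.8, 0.3]
finger_gap: 0.996
```

Run:
```python
from h import *
s=monitor.read_state();print(s['position'])
a=snap('scene','s1');snap('top','t1')
cv2.imwrite('pics/s1z.png',cv2.resize(a[140:260,370:480,::-1],None,fx=5,fy=5,interpolation=cv2.INTER_CUBIC))
```

```text
[0.45823646 0.03323965 0.12162176]
```

```bash
python3 -m inch '[[0.01,0.02,-0.4,0,0,0],[0.01,0.02,-0.7,0,0,0],[0.01,0.02,-0.9,0,0,0],[0.01,0.02,-1,0,0,0],[0.01,0.02,-1,0,0,0]]'
python3 -m inch '[[0,0,-0.07,0,0,0],[0,0,-0.13,0,0,0],[0,0,-0.13,0,0,0],[0,0,-0.13,0,0,0]]'
```

```text
time_s: 5.35
position: [0.4587, 0.0348, 0.0206]
eef_rot: [[1.0, 0.001, -0.002], [0.001, -1.0, 0.0], [-0.002, -0.0, -1.0]]
ft_force: [0.3, -0.1, 0.3]
finger_gap: 0.995
time_s: 5.68
position: [0.4594, 0.0356, 0.0088]
eef_rot: [[1.0, 0.002, 0.001], [0.002, -1.0, -0.0], [0.001, 0.0, -1.0]]
ft_force: [-0.9, -0.4, -0.0]
finger_gap: 1.002
```

```bash
python3 -m inch '[[0,0,0,0,0,0],[0,0,0,0,0,0],[0,0,0,0,0,0],[0,0,0,0,0,0],[0,0,0,0,0,0],[0,0,0,0,0,0],[0,0,0,0,0,0],[0,0,0,0,0,0]]' 0 80
python3 -m inch '[[0,0,0,0,0,0],[0,0,0,0,0,0],[0,0,0,0,0,0],[0,0,0,0,0,0],[0,0,0,0,0,0],[0,0,0,0,0,0]]'
```

```text
time_s: 6.35
position: [0.4592, 0.0357, 0.0087]
eef_rot: [[1.0, 0.003, 0.0], [0.003, -1.0, 0.0], [0.0, -0.0, -1.0]]
ft_force: [-3.2, 0.9, 8.2]
finger_gap: 0.204
time_s: 6.85
position: [0.4592, 0.0357, 0.0087]
eef_rot: [[1.0, 0.003, 0.0], [0.003, -1.0, 0.0], [0.0, -0.0, -1.0]]
ft_force: [-3.1, 0.3, 8.5]
finger_gap: 0.204
```

```bash
python3 -m inch '[[0,0,0.1,0,0,0],[0,0,0.4,0,0,0],[0,0,0.8,0,0,0],[0,0,1,0,0,0],[0,0,1,0,0,0]]' - 100
python3 -m inch '[[-0.2,-0.5,0.6,0,0,0],[-0.4,-1,1,0,0,0],[-0.4,-1,1,0,0,0],[-0.4,-1,1,0,0,0],[-0.4,-1,1,0,0,0]]'
python3 -m inch '[[0,-0.4,0,0,0,-0.24],[0,-0.8,0,0,0,-0.48],[0,-1,0,0,0,-0.71],[0,-1,0,0,0,-0.71]]'
python3 -m inch '[[0,-0.4,0,0,0,0],[0,-0.8,0,0,0,0],[0,-1,0,0,0,0],[0,-1,0,0,0,0]]'
python3 - <<'E'
from h import *
snap('scene','s2');snap('top','t2')
E
```

```text
time_s: 7.27
position: [0.4611, 0.0357, 0.1124]
eef_rot: [[1.0, 0.003, 0.007], [0.003, -1.0, -0.0], [0.007, 0.0, -1.0]]
ft_force: [0.3, 0.2, -2.2]
finger_gap: 0.194
time_s: 7.68
position: [0.419, -0.0668, 0.2104]
eef_rot: [[1.0, 0.0, 0.003], [0.0, -1.0, -0.001], [0.003, 0.001, -1.0]]
ft_force: [0.4, 0.1, -2.3]
finger_gap: 0.198
time_s: 8.02
position: [0.4188, -0.1669, 0.207]
eef_rot: [[0.929, -0.37, -0.001], [-0.37, -0.929, 0.0], [-0.001, 0.0, -1.0]]
ft_force: [-1.1, 1.3, -2.3]
finger_gap: 0.202
time_s: 8.35
position: [0.419, -0.2667, 0.2069]
eef_rot: [[0.932, -0.362, -0.001], [-0.362, -0.932, 0.0], [-0.001, 0.0, -1.0]]
ft_force: [0.5, 0.9, -2.7]
finger_gap: 0.195
```

Run:
```python
from h import *
s=monitor.read_state();p=s['position'];R=s['eef_rot']
o=p+R@np.array([.072,0,.0037]); print(p,o)
for z in (0,.058): 
  for y in(-.01,.01):
    q=o+np.array([0,0,z])+R@np.array([0,y,0]);print(q,proj('top',q),proj('scene',q))
a=cv2.imread('pics/t2.png')
cv2.imwrite('pics/t2z.png',cv2.resize(a[220:340,380:540],None,fx=5,fy=5,interpolation=cv2.INTER_CUBIC))
print(proj('top',[.4746,-.3883,.1]),proj('top',[.5417,-.4144,.15]))
```

```text
[ 0.41873402 -0.2636701   0.20687629] [ 0.48587033 -0.28965724  0.20299371]
[ 0.48948068 -0.28033172  0.20300451] [448.98255484 288.11302217] [440.84886587 181.02096577]
[ 0.48225998 -0.29898276  0.20298291] [457.06451956 291.43215324] [447.94612098 179.50320102]
[ 0.48948068 -0.28033172  0.26100451] [455.71339325 286.493461  ] [445.06871902 162.45198475]
[ 0.48225998 -0.29898276  0.26098291] [464.19113173 289.97260763] [452.429127   160.93885438]
[481.51888388 297.59557044] [498.06155282 269.14242805]
```

```bash
python3 - <<'E'
from h import *
a=cv2.imread('pics/scene0.png')
k=12
x,y,w,h=436,150,32,48
z=cv2.resize(a[y:y+h,x:x+w],None,fx=k,fy=k,interpolation=cv2.INTER_CUBIC)
x2,y2=378,165
z2=cv2.resize(a[y2:y2+h,x2:x2+w],None,fx=k,fy=k,interpolation=cv2.INTER_CUBIC)
z=np.hstack([z,z2])
# overlay model projection
def P(c,t,ps):
    t=np.radians(t);return np.array([c[0]+np.cos(t)*ps[0]-np.sin(t)*ps[1],c[1]+np.sin(t)*ps[0]+np.cos(t)*ps[1],ps[2]])
cv2.imwrite('pics/zR.png',z)
for yc,ox,oy,off in((-.1,x,y,0),(.1,x2,y2,w*k)):
    for zz in (.095,.123,.151):
        q=[]
        for dy,dz in((-.0045,0),(.0045,0),(.0045,.018),(-.0045,.018)):
            u=proj('scene',P((.578,-.3212),-21.3,(0,yc+dy,zz+dz)))
            q.append([(u[0]-ox+.5)*k-.5+off,(u[1]-oy+.5)*k-.5])
        cv2.polylines(z,[np.int32(q)],True,(0,0,255),1)
    q=[]
    for dy,dz in((-.015,.012),(.015,.012),(.015,.181),(-.015,.181)):
        u=proj('scene',P((.578,-.3212),-21.3,(0,yc+dy,dz)))
        q.append([(u[0]-ox+.5)*k-.5+off,(u[1]-oy+.5)*k-.5])
    cv2.polylines(z,[np.int32(q)],True,(0,255,0),1)
cv2.imwrite('pics/zRo.png',z)
E
python3 -m inch '[[0.1,-0.4,-0.05,0,0,0],[0.18,-0.8,-0.1,0,0,0],[0.18,-1,-0.1,0,0,0],[0.18,-1,-0.1,0,0,0]]'
python3 -m inch '[[0,-0.1,-0.4,0,0,0.01],[0,-0.1,-0.8,0,0,0.01],[0,-0.1,-1,0,0,0.01],[0,-0.1,-1,0,0,0.01],[0,-0.1,-1,0,0,0.01]]'
python3 - <<'E'
from h import *
snap('scene','s3');a=snap('top','t3')
cv2.imwrite('pics/t3z.png',cv2.resize(a[220:340,380:540,::-1],None,fx=5,fy=5,interpolation=cv2.INTER_CUBIC))
s=monitor.read_state();print(s['position'],s['ft_force'],np.degrees(np.arctan2(s['eef_rot'][1][0],s['eef_rot'][0][0])))
E
```

```text
time_s: 8.78
position: [0.4374, -0.3659, 0.197]
eef_rot: [[0.933, -0.361, -0.001], [-0.361, -0.933, 0.0], [-0.001, -0.0, -1.0]]
ft_force: [0.2, 0.5, -1.7]
finger_gap: 0.198
time_s: 9.2
position: [0.4373, -0.3726, 0.0979]
eef_rot: [[0.935, -0.355, -0.002], [-0.355, -0.935, 0.002], [-0.002, -0.001, -1.0]]
ft_force: [-0.2, 0.1, -1.1]
finger_gap: 0.199
[ 0.43815473 -0.37414827  0.10006414] [-1.10669375  0.87563736 -2.42224967] -20.7939805326474
```

Run:
```python
from h import *
ps=[]
for i in range(4):
    read_camera('top') if i else snap('top','t4'); s=monitor.read_state();ps.append(s['position'])
print(np.round(ps,4)); p=np.median(ps,0);t=np.arctan2(s['eef_rot'][1][0],s['eef_rot'][0][0])
a=cv2.imread('pics/t4.png');k=10;x,y=460,270
z=cv2.resize(a[y:y+50,x:x+60],None,fx=k,fy=k,interpolation=cv2.INTER_CUBIC)
def B(b):
    c,s_=np.cos(t),np.sin(t);b=np.array(b)+[.072,0,-.0037];return np.array([p[0]+c*b[0]-s_*b[1],p[1]+s_*b[0]+c*b[1],p[2]+b[2]])
def L(pts,col):
    q=[(np.array(proj('top',B(b)))-[x,y]+.5)*k-.5 for b in pts];cv2.polylines(z,[np.int32(q)],True,col,1)
L([(0,-.01,.058),(0,.01,.058),(-.003,.01,.058),(-.003,-.01,.058)],(0,0,255))
L([(-.003,-.01,.014),(-.003,.01,.014),(-.1,.01,.014),(-.1,-.01,.014)],(0,255,0))
cv2.imwrite('pics/t4z.png',z)
```

```text
[[ 0.4382 -0.3744  0.1003]
 [ 0.4381 -0.3746  0.1002]
 [ 0.4378 -0.3746  0.1   ]
 [ 0.4377 -0.3746  0.0997]]
```

```bash
python3 -m inch '[[0.1,-0.04,-0.025,0,0,-0.012],[0.2,-0.08,-0.025,0,0,-0.012],[0.242,-0.094,-0.025,0,0,-0.012],[0.242,-0.094,-0.025,0,0,-0.012],[0.242,-0.094,-0.025,0,0,-0.012],[0.242,-0.094,-0.025,0,0,-0.012]]'
python3 -m inch '[[0.02,-0.007,0,0,0,0],[0.037,-0.0145,0,0,0,0],[0.037,-0.0145,0,0,0,0],[0.037,-0.0145,0,0,0,0]]'
python3 -m inch '[[0.009,-0.004,0,0,0,0],[0.0186,-0.007,0,0,0,0],[0.0186,-0.007,0,0,0,0]]'
python3 -m inch '[[0.009,-0.004,0,0,0,0],[0.0186,-0.007,0,0,0,0],[0.0186,-0.007,0,0,0,0]]'
```

```text
time_s: 10.0
position: [0.4609, -0.3835, 0.0959]
eef_rot: [[0.932, -0.362, -0.0], [-0.362, -0.932, 0.0], [-0.0, -0.0, -1.0]]
ft_force: [0.7, 1.1, -2.1]
finger_gap: 0.197
time_s: 10.33
position: [0.465, -0.3852, 0.0958]
eef_rot: [[0.932, -0.362, 0.0], [-0.362, -0.932, -0.0], [0.0, -0.0, -1.0]]
ft_force: [0.4, -0.6, -2.7]
finger_gap: 0.199
time_s: 10.58
position: [0.467, -0.386, 0.0958]
eef_rot: [[0.932, -0.362, 0.0], [-0.362, -0.932, -0.0], [0.0, 0.0, -1.0]]
ft_force: [0.2, -0.7, -2.6]
finger_gap: 0.197
time_s: 10.83
position: [0.4689, -0.3867, 0.0958]
eef_rot: [[0.932, -0.362, 0.0], [-0.362, -0.932, -0.0], [0.0, 0.0, -1.0]]
ft_force: [0.7, 0.4, -2.2]
finger_gap: 0.199
```

```bash
python3 -m inch '[[0,0,0.014,0,0,0],[0.01,-0.004,0.014,0,0,0],[0.0186,-0.007,0.014,0,0,0],[0.0186,-0.007,0.014,0,0,0]]'
python3 -m inch '[[0.009,-0.004,0,0,0,0],[0.0186,-0.007,0,0,0,0],[0.0186,-0.007,0,0,0,0]]'
python3 -m inch '[[0.009,-0.004,0,0,0,0],[0.0186,-0.007,0,0,0,0],[0.0186,-0.007,0,0,0,0]]'
```

```text
time_s: 11.17
position: [0.4707, -0.3874, 0.0972]
eef_rot: [[0.932, -0.362, 0.0], [-0.362, -0.932, -0.0], [0.0, 0.0, -1.0]]
ft_force: [-0.3, 0.1, -2.6]
finger_gap: 0.198
time_s: 11.42
position: [0.4726, -0.3881, 0.0972]
eef_rot: [[0.932, -0.362, -0.0], [-0.362, -0.932, -0.0], [0.0, 0.0, -1.0]]
ft_force: [-0.9, -0.2, -3.0]
finger_gap: 0.2
time_s: 11.67
position: [0.4738, -0.3885, 0.0969]
eef_rot: [[0.932, -0.362, -0.001], [-0.362, -0.932, 0.001], [-0.002, -0.0, -1.0]]
ft_force: [-4.3, 1.1, -1.6]
finger_gap: 0.198
```

```bash
python3 -m inch '[[0.004,0.009,0,0,0,0],[0.007,0.019,0,0,0,0],[0.007,0.019,0,0,0,0]]'
python3 -m inch '[[0.004,0.009,0,0,0,0],[0.007,0.019,0,0,0,0],[0.007,0.019,0,0,0,0]]'
python3 -m inch '[[-0.007,-0.019,0,0,0,0],[-0.014,-0.038,0,0,0,0],[-0.014,-0.038,0,0,0,0]]'
python3 -m inch '[[-0.007,-0.019,0,0,0,0],[-0.007,-0.019,0,0,0,0]]'
python3 -m inch '[[-0.007,-0.019,0,0,0,0],[-0.007,-0.019,0,0,0,0]]'
```

```text
time_s: 11.92
position: [0.4745, -0.3867, 0.097]
eef_rot: [[0.932, -0.362, -0.001], [-0.362, -0.932, 0.0], [-0.001, -0.0, -1.0]]
ft_force: [-5.1, 0.6, -2.4]
finger_gap: 0.197
time_s: 12.17
position: [0.4751, -0.385, 0.097]
eef_rot: [[0.932, -0.362, -0.001], [-0.362, -0.932, 0.0], [-0.001, 0.0, -1.0]]
ft_force: [-4.9, -2.1, -2.5]
finger_gap: 0.198
time_s: 12.42
position: [0.4739, -0.3884, 0.0969]
eef_rot: [[0.932, -0.362, -0.001], [-0.362, -0.932, 0.001], [-0.001, -0.001, -1.0]]
ft_force: [-4.0, 3.0, -2.1]
finger_gap: 0.194
time_s: 12.58
position: [0.4733, -0.39, 0.0969]
eef_rot: [[0.932, -0.362, -0.001], [-0.362, -0.932, 0.002], [-0.001, -0.001, -1.0]]
ft_force: [-2.8, 5.5, -2.3]
finger_gap: 0.198
time_s: 12.75
position: [0.4729, -0.391, 0.0968]
eef_rot: [[0.933, -0.361, -0.001], [-0.361, -0.933, 0.003], [-0.002, -0.003, -1.0]]
ft_force: [-0.8, 11.4, -1.1]
finger_gap: 0.194
```

```bash
python3 -m inch '[[0.008,0.02,0,0,0,0],[0.016,0.042,0,0,0,0],[0.016,0.042,0,0,0,0]]'
python3 -m inch '[[0.009,-0.004,0,0,0,0],[0.009,-0.004,0,0,0,0],[0.009,-0.004,-0.02,0,0,0],[0.009,-0.004,-0.04,0,0,0],[0.009,-0.004,-0.04,0,0,0]]' - 120
python3 -m inch '[[0,0,-0.02,0,0,0],[0,0,-0.02,0,0,0],[0,0,-0.02,0,0,0]]'
```

```text
time_s: 13.0
position: [0.4741, -0.388, 0.0969]
eef_rot: [[0.932, -0.362, -0.001], [-0.362, -0.932, 0.001], [-0.001, -0.0, -1.0]]
ft_force: [-6.1, 0.3, -3.6]
finger_gap: 0.197
time_s: 13.42
position: [0.474, -0.3882, 0.0928]
eef_rot: [[0.932, -0.362, -0.003], [-0.362, -0.932, 0.002], [-0.004, -0.001, -1.0]]
ft_force: [-11.4, 4.2, 2.0]
finger_gap: 0.192
time_s: 13.67
position: [0.474, -0.3882, 0.0909]
eef_rot: [[0.932, -0.362, -0.003], [-0.362, -0.932, 0.002], [-0.004, -0.001, -1.0]]
ft_force: [-11.4, 3.3, 2.8]
finger_gap: 0.189
```

```bash
python3 -m inch '[[0,0,-0.01,0,0,0],[0,0,-0.02,0,0,0],[0,0,-0.02,0,0,0]]'
python3 -m inch '[[0,0,-0.01,0,0,0],[0,0,-0.01,0,0,0],[0,0,-0.01,0,0,0]]'
python3 -m inch '[[0,0,-0.01,0,0,0],[0,0,-0.01,0,0,0],[0,0,-0.01,0,0,0]]'
python3 -m inch '[[0,0,-0.01,0,0,0],[0,0,-0.01,0,0,0],[0,0,-0.01,0,0,0]]'
```

```text
time_s: 13.92
position: [0.474, -0.3882, 0.089]
eef_rot: [[0.932, -0.362, -0.003], [-0.362, -0.932, 0.002], [-0.004, -0.001, -1.0]]
ft_force: [-12.5, 4.0, 3.8]
finger_gap: 0.191
time_s: 14.17
position: [0.4741, -0.3882, 0.0881]
eef_rot: [[0.932, -0.362, -0.003], [-0.362, -0.932, 0.002], [-0.004, -0.001, -1.0]]
ft_force: [-12.6, 4.5, 3.4]
finger_gap: 0.186
time_s: 14.42
position: [0.474, -0.3882, 0.0871]
eef_rot: [[0.932, -0.362, -0.003], [-0.362, -0.932, 0.002], [-0.004, -0.001, -1.0]]
ft_force: [-12.0, 4.6, 3.8]
finger_gap: 0.186
time_s: 14.67
position: [0.474, -0.3882, 0.0865]
eef_rot: [[0.932, -0.362, -0.003], [-0.362, -0.932, 0.002], [-0.004, -0.001, -1.0]]
ft_force: [-14.7, 5.6, 6.8]
finger_gap: 0.186
```

```bash
python3 -m inch '[[0,0,-0.01,0,0,0],[0,0,-0.01,0,0,0],[0,0,-0.01,0,0,0]]'
python3 -m inch '[[0,0,-0.01,0,0,0],[0,0,-0.01,0,0,0],[0,0,-0.01,0,0,0]]'
```

```text
time_s: 14.92
position: [0.474, -0.3883, 0.0858]
eef_rot: [[0.932, -0.362, -0.003], [-0.362, -0.932, 0.002], [-0.003, -0.0, -1.0]]
ft_force: [-16.8, 7.0, 11.3]
finger_gap: 0.189
time_s: 15.17
position: [0.474, -0.3883, 0.0853]
eef_rot: [[0.932, -0.362, -0.003], [-0.362, -0.932, 0.001], [-0.003, -0.0, -1.0]]
ft_force: [-17.5, 7.2, 14.9]
finger_gap: 0.189
```

```bash
python3 -m inch '[[0,0,-0.01,0,0,0],[0,0,-0.02,0,0,0],[0,0,-0.02,0,0,0]]'
python3 -m inch '[[-0.015,0.006,0.01,0,0,0],[-0.015,0.006,0.02,0,0,0],[-0.015,0.006,0.02,0,0,0]]'
python3 -m inch '[[0,0,0,0,0,0],[0,0,0,0,0,0],[0,0,0,0,0,0],[0,0,0,0,0,0],[0,0,0,0,0,0],[0,0,0,0,0,0]]' 0.8
python3 -m inch '[[0,0,0.2,0,0,0],[0,0,0.6,0,0,0],[0,0,1,0,0,0],[0,0,1,0,0,0]]' 1
python3 -m inch '[[-0.4,0.2,0.6,0,0,0],[-0.6,0.4,0.9,0,0,0],[-0.6,0.6,0.9,0,0,0],[-0.6,0.6,0.9,0,0,0]]'
```

```text
time_s: 15.42
position: [0.474, -0.3885, 0.0841]
eef_rot: [[0.932, -0.362, -0.003], [-0.362, -0.932, 0.001], [-0.003, -0.0, -1.0]]
ft_force: [-21.9, 10.3, 25.3]
finger_gap: 0.188
time_s: 15.67
position: [0.4739, -0.3884, 0.0857]
eef_rot: [[0.932, -0.362, 0.001], [-0.362, -0.932, -0.001], [0.001, 0.0, -1.0]]
ft_force: [-8.1, 4.9, 11.2]
finger_gap: 0.187
time_s: 16.17
position: [0.4741, -0.3882, 0.0842]
eef_rot: [[0.932, -0.362, 0.0], [-0.362, -0.932, -0.0], [0.0, 0.0, -1.0]]
ft_force: [0.2, 1.0, -0.2]
finger_gap: 0.801
time_s: 16.5
position: [0.4764, -0.3903, 0.192]
eef_rot: [[0.932, -0.362, 0.008], [-0.362, -0.932, -0.008], [0.011, 0.004, -1.0]]
ft_force: [0.5, -0.6, 0.7]
finger_gap: 1.003
time_s: 16.83
position: [0.4131, -0.3261, 0.2787]
eef_rot: [[0.932, -0.362, 0.004], [-0.362, -0.932, -0.004], [0.005, 0.002, -1.0]]
ft_force: [0.3, 0.2, 1.3]
finger_gap: 1.001
```

```bash
python3 -m inch '[[-0.4,0.4,0,0,0,0],[-0.8,0.8,0,0,0,0],[-0.8,1,0,0,0,0],[-0.8,1,0,0,0,0]]'
python3 - <<'E'
from h import *
a=snap('top','t5');b=snap('scene','s5')
cv2.imwrite('pics/t5z.png',np.hstack([cv2.resize(a[220:340,380:520,::-1],None,fx=5,fy=5,interpolation=cv2.INTER_CUBIC)]))
for n in ('hung_left_low','bracket','bracket_grip','bracket_hook'): print(n,find('top',n),find('scene',n))
E
```

```text
time_s: 17.17
position: [0.331, -0.2242, 0.2735]
eef_rot: [[0.932, -0.362, -0.001], [-0.362, -0.932, 0.002], [-0.002, -0.001, -1.0]]
ft_force: [0.9, -1.4, 0.5]
finger_gap: 1.0
hung_left_low [([0.6122, -0.2247, 0.0833], 0.95), ([0.7801, 0.1642, 0.0108], 0.28), ([0.4238, 0.4262, 0.0156], 0.22)] [([0.7823, 0.1612, 0.007], 0.39)]
bracket [([0.5428, -0.414, 0.0854], 0.84), ([0.6144, -0.2231, 0.0865], 0.59), ([0.5435, -0.4072, 0.1152], 0.5)] []
bracket_grip [] []
bracket_hook [([0.5378, -0.4167, 0.1192], 0.57), ([0.631, 0.3281, 0.0248], 0.56)] []
```

```bash
python3 -m inch '[[-0.2,-0.4,0,0,0,0],[-0.5,-0.8,0,0,0,0],[-0.5,-1,0,0,0,0],[-0.5,-1,0,0,0,0]]'
python3 -m inch '[[-0.2,-0.4,0,0,0,0],[-0.5,-0.8,0,0,0,0],[-0.5,-1,0,0,0,0],[-0.5,-1,0,0,0,0]]'
python3 -m inch '[[-0.4,-0.4,0,0,0,0],[-0.8,-0.8,0,0,0,0],[-0.8,-1,0,0,0,0],[-0.8,-1,0,0,0,0]]'
python3 - <<'E'
from h import *
b=snap('scene','s6');a=snap('top','t6')
cv2.imwrite('pics/s6z.png',np.hstack([cv2.resize(b[y:y+70,x:x+45,::-1],None,fx=8,fy=8,interpolation=cv2.INTER_CUBIC) for x,y in((375,165),(435,148))]))
E
```

```text
time_s: 18.0
position: [0.2827, -0.3321, 0.2741]
eef_rot: [[0.931, -0.365, -0.0], [-0.365, -0.931, -0.001], [0.0, 0.001, -1.0]]
ft_force: [0.1, -0.6, -0.1]
finger_gap: 1.001
time_s: 18.33
position: [0.2324, -0.432, 0.2738]
eef_rot: [[0.931, -0.365, -0.0], [-0.365, -0.931, -0.001], [0.0, 0.001, -1.0]]
ft_force: [0.6, -0.4, -1.0]
finger_gap: 1.002
time_s: 18.67
position: [0.1512, -0.5318, 0.2737]
eef_rot: [[0.931, -0.365, -0.001], [-0.365, -0.931, -0.001], [-0.0, 0.001, -1.0]]
ft_force: [0.8, -1.0, -1.0]
finger_gap: 0.998
```

```bash
python3 -m inch '[[0.4,0.1,0,0,0,0],[0.8,0.2,0,0,0,0],[1,0.4,0,0,0,0],[1,0.4,0,0,0,0]]'
python3 -m inch '[[0.4,0.1,0,0,0,0],[0.8,0.2,0,0,0,0],[1,0.4,0,0,0,0],[1,0.4,0,0,0,0]]'
python3 -m inch '[[0.4,0.1,0,0,0,0],[0.8,0.2,0,0,0,0],[1,0.4,0,0,0,0],[1,0.4,0,0,0,0]]'
python3 -m inch '[[0.1,0.1,-0.4,0,0,0],[0.22,0.24,-0.8,0,0,0],[0.22,0.24,-0.9,0,0,0],[0.22,0.24,-0.9,0,0,0],[0.22,0.24,-0.9,0,0,0],[0.22,0.24,-0.9,0,0,0]]'
```

```text
time_s: 19.1
position: [0.2581, -0.484, 0.2741]
eef_rot: [[0.934, -0.358, 0.001], [-0.358, -0.934, 0.002], [-0.0, -0.002, -1.0]]
ft_force: [-1.0, 0.6, -0.8]
finger_gap: 0.996
time_s: 19.43
position: [0.3577, -0.4441, 0.274]
eef_rot: [[0.934, -0.358, 0.001], [-0.358, -0.934, 0.001], [-0.0, -0.002, -1.0]]
ft_force: [-1.1, -0.6, 0.3]
finger_gap: 0.999
time_s: 19.77
position: [0.4572, -0.4041, 0.2739]
eef_rot: [[0.934, -0.358, 0.0], [-0.358, -0.934, 0.001], [-0.0, -0.001, -1.0]]
ft_force: [-0.2, -0.1, 0.5]
finger_gap: 1.002
time_s: 20.27
position: [0.4761, -0.3847, 0.186]
eef_rot: [[0.932, -0.362, 0.002], [-0.362, -0.932, -0.002], [0.002, 0.001, -1.0]]
ft_force: [0.7, -0.7, 0.8]
finger_gap: 1.002
```

```bash
python3 -m inch '[[-0.02,-0.04,-0.4,0,0,0],[-0.02,-0.04,-0.8,0,0,0],[-0.02,-0.04,-0.96,0,0,0],[-0.02,-0.04,-0.96,0,0,0],[-0.02,-0.04,-0.96,0,0,0]]'
python3 -m inch '[[0,0,0,0,0,0],[0,0,0,0,0,0],[0,0,0,0,0,0],[0,0,0,0,0,0],[0,0,0,0,0,0],[0,0,0,0,0,0],[0,0,0,0,0,0],[0,0,0,0,0,0],[0,0,0,0,0,0],[0,0,0,0,0,0]]' 0 60
python3 -m inch '[[0,0,0.02,0,0,0],[0,0,0.02,0,0,0],[0,0,0.02,0,0,0]]'
python3 -m inch '[[0,0,0.02,0,0,0],[0,0,0.02,0,0,0],[0,0,0.02,0,0,0]]'
```

```text
time_s: 20.68
position: [0.4742, -0.3889, 0.0896]
eef_rot: [[0.932, -0.362, 0.001], [-0.362, -0.932, -0.001], [0.001, 0.001, -1.0]]
ft_force: [-0.1, 0.3, -0.5]
finger_gap: 0.996
time_s: 21.52
position: [0.4741, -0.3883, 0.0885]
eef_rot: [[0.932, -0.362, 0.0], [-0.362, -0.932, -0.0], [0.001, 0.0, -1.0]]
ft_force: [-0.2, 0.4, 5.3]
finger_gap: 0.209
time_s: 21.77
position: [0.4739, -0.3881, 0.0899]
eef_rot: [[0.932, -0.362, -0.0], [-0.362, -0.932, 0.0], [-0.0, -0.0, -1.0]]
ft_force: [1.2, -1.7, -0.5]
finger_gap: 0.214
time_s: 22.02
position: [0.4737, -0.3879, 0.092]
eef_rot: [[0.932, -0.362, -0.001], [-0.362, -0.932, 0.0], [-0.001, -0.0, -1.0]]
ft_force: [0.6, 0.1, -2.6]
finger_gap: 0.21
```

```bash
python3 -m inch '[[0,0,0.01,0,0,0],[0,0,0.01,0,0,0],[0,0,0.01,0,0,0]]'
python3 -m inch '[[0,0,0.01,0,0,0],[0,0,0.01,0,0,0],[0,0,0.01,0,0,0]]'
```

```text
time_s: 22.27
position: [0.4736, -0.3879, 0.093]
eef_rot: [[0.932, -0.362, -0.001], [-0.362, -0.932, 0.001], [-0.001, -0.0, -1.0]]
ft_force: [0.2, 1.1, -3.9]
finger_gap: 0.212
time_s: 22.52
position: [0.4737, -0.3879, 0.0939]
eef_rot: [[0.932, -0.362, -0.001], [-0.362, -0.932, 0.001], [-0.001, -0.0, -1.0]]
ft_force: [-0.5, -0.4, -5.9]
finger_gap: 0.206
```

```bash
python3 -m inch '[[0,0,0.01,0,0,0],[0,0,0.01,0,0,0],[0,0,0.01,0,0,0]]'
python3 -m inch '[[0,0,0.01,0,0,0],[0,0,0.01,0,0,0],[0,0,0.01,0,0,0]]'
```

```text
time_s: 22.77
position: [0.4737, -0.3879, 0.0949]
eef_rot: [[0.932, -0.362, -0.001], [-0.362, -0.932, 0.0], [-0.001, -0.0, -1.0]]
ft_force: [-0.4, -0.3, -7.4]
finger_gap: 0.21
time_s: 23.02
position: [0.4736, -0.3878, 0.0958]
eef_rot: [[0.932, -0.362, -0.001], [-0.362, -0.932, 0.001], [-0.001, -0.0, -1.0]]
ft_force: [-1.3, 1.0, -9.3]
finger_gap: 0.21
```

```bash
python3 -m inch '[[0,0,-0.03,0,0,0],[0,0,-0.06,0,0,0],[0,0,-0.08,0,0,0],[0,0,-0.08,0,0,0],[0,0,-0.08,0,0,0]]'
python3 -m inch '[[0.005,-0.002,-0.01,0,0,0],[0.005,-0.002,-0.02,0,0,0],[0.005,-0.002,-0.02,0,0,0]]' - 100
python3 -m inch '[[0,0,-0.01,0,0,0],[0,0,-0.02,0,0,0],[0,0,-0.02,0,0,0]]'
```

```text
time_s: 23.43
position: [0.474, -0.3884, 0.0894]
eef_rot: [[0.932, -0.362, 0.001], [-0.362, -0.932, -0.001], [0.001, 0.001, -1.0]]
ft_force: [-8.3, 4.6, 9.5]
finger_gap: 0.212
time_s: 23.68
position: [0.474, -0.3885, 0.0879]
eef_rot: [[0.932, -0.362, -0.0], [-0.362, -0.932, -0.0], [-0.0, 0.001, -1.0]]
ft_force: [-13.2, 6.8, 17.3]
finger_gap: 0.194
time_s: 23.93
position: [0.4741, -0.3886, 0.0866]
eef_rot: [[0.932, -0.362, -0.0], [-0.362, -0.932, -0.001], [0.0, 0.001, -1.0]]
ft_force: [-16.3, 8.4, 23.2]
finger_gap: 0.194
```

```bash
python3 -m inch '[[-0.012,0.005,0.01,0,0,0],[-0.012,0.005,0.02,0,0,0],[-0.012,0.005,0.02,0,0,0],[-0.012,0.005,0.02,0,0,0],[-0.012,0.005,0.02,0,0,0],[-0.012,0.005,0.02,0,0,0],[-0.012,0.005,0.02,0,0,0]]' 0.9
python3 -m inch '[[0,0,0.3,0,0,0],[0,0,0.7,0,0,0],[0,0,1,0,0,0],[0,0,1,0,0,0]]' 1
python3 -m inch '[[-0.2,0.2,0.4,0,0,0.2],[-0.4,0.6,0.6,0,0,0.4],[-0.4,1,0.6,0,0,0.7],[-0.4,1,0.6,0,0,1],[-0.4,1,0.6,0,0,1]]'
python3 -m inch '[[0,0.4,0,0,0,0.2],[0,0.8,0,0,0,0.4],[0,1,0,0,0,0.7],[0,1,0,0,0,0.95],[0,1,0,0,0,1]]'
python3 - <<'E'
from h import *
im=cv2.imread('pics/t6.png')
cv2.imwrite('pics/t6z.png',cv2.resize(im[270:340,145:285],None,fx=5,fy=5,interpolation=cv2.INTER_CUBIC))
a=snap('top','t7')
cv2.imwrite('pics/t7z.png',np.hstack([cv2.resize(a[220:340,380:520,::-1],None,fx=5,fy=5,interpolation=cv2.INTER_CUBIC)]))
E
```

```text
time_s: 24.52
position: [0.4733, -0.3879, 0.0861]
eef_rot: [[0.932, -0.362, 0.0], [-0.362, -0.932, -0.0], [0.0, 0.0, -1.0]]
ft_force: [-0.2, 0.0, 0.3]
finger_gap: 0.902
time_s: 24.85
position: [0.4753, -0.3897, 0.1926]
eef_rot: [[0.932, -0.362, 0.007], [-0.362, -0.932, -0.007], [0.009, 0.004, -1.0]]
ft_force: [0.2, 0.4, 0.4]
finger_gap: 0.999
time_s: 25.27
position: [0.4331, -0.2856, 0.2471]
eef_rot: [[0.987, 0.161, 0.001], [0.161, -0.987, -0.0], [0.001, 0.001, -1.0]]
ft_force: [0.6, -0.8, 0.0]
finger_gap: 1.001
time_s: 25.68
position: [0.4333, -0.1866, 0.2462]
eef_rot: [[0.774, 0.633, 0.0], [0.633, -0.774, -0.0], [0.0, 0.0, -1.0]]
ft_force: [0.8, -0.0, 0.3]
finger_gap: 1.001
```

```bash
python3 - <<'E'
from h import *
L=[]
for n in('t5','t6','t7'):
    im=cv2.imread(f'pics/{n}.png'); L.append(cv2.resize(im[255:300,475:515],None,fx=12,fy=12,interpolation=cv2.INTER_CUBIC))
cv2.imwrite('pics/cmp.png',cv2.resize(np.hstack(L),None,fx=.55,fy=.9))
E
python3 -m inch '[[0,0.4,0,0,0,0.2],[0,0.8,0,0,0,0.4],[0,1,0,0,0,0.7],[0,1,0,0,0,0.95],[0,1,0,0,0,1]]'
python3 -m inch '[[-0.1,0.4,0,0,0,0.2],[-0.2,0.8,0,0,0,0.4],[-0.2,1,0,0,0,0.7],[-0.2,1,0,0,0,0.9],[-0.2,1,0,0,0,0.9]]'
python3 -m inch '[[0,0.4,0,0,0,0],[0,0.8,0,0,0,0],[0,1,0,0,0,0],[0,1,0,0,0,0]]'
python3 -m inch '[[0,0.4,0,0,0,0],[0,0.8,0,0,0,0],[0,1,0,0,0,0],[0,1,0,0,0,0]]'
python3 - <<'E'
from h import *
a=snap('top','t8');snap('scene','s8')
print([find('top',n) for n in('bracket','bracket_hook','bracket_grip','hung_left_low')])
L=[cv2.resize(a[y:y+50,x:x+40,::-1],None,fx=10,fy=10,interpolation=cv2.INTER_CUBIC) for x,y in((475,255),(400,222))]
cv2.imwrite('pics/t8z.png',np.hstack(L))
s=monitor.read_state();print(s['position'],s['joint_positions'])
E
```

```text
time_s: 26.15
position: [0.4333, -0.0868, 0.2461]
eef_rot: [[0.356, 0.935, 0.0], [0.935, -0.356, -0.0], [0.0, 0.0, -1.0]]
ft_force: [0.5, -0.1, 0.8]
finger_gap: 0.999
time_s: 26.57
position: [0.4132, 0.013, 0.2462]
eef_rot: [[-0.107, 0.994, 0.0], [0.994, 0.107, -0.0], [-0.0, 0.0, -1.0]]
ft_force: [-0.4, -0.0, -0.1]
finger_gap: 1.004
time_s: 26.9
position: [0.4134, 0.1143, 0.2461]
eef_rot: [[-0.097, 0.995, 0.0], [0.995, 0.097, 0.001], [0.001, 0.0, -1.0]]
ft_force: [0.4, 0.1, 0.7]
finger_gap: 0.999
time_s: 27.23
position: [0.4136, 0.2141, 0.246]
eef_rot: [[-0.098, 0.995, 0.0], [0.995, 0.098, 0.0], [0.0, 0.0, -1.0]]
ft_force: [-0.1, -0.5, -0.9]
finger_gap: 0.998
[[([0.5392, -0.4173, 0.0841], 0.88), ([0.5352, -0.41, 0.0865], 0.62)], [([0.5386, -0.4154, 0.1212], 0.82)], [([0.4795, -0.389, 0.0911], 0.91)], [([0.6101, -0.2267, 0.0807], 0.97)]]
[0.41347706 0.21102757 0.24619856] [ 2.12944494e+01  1.01096069e+01  1.05712977e+02 -9.31606757e-03
  6.41791995e+01  1.56689165e+01]
```

```bash
python3 -m inch '[[0,-0.4,0,0,0,-0.2],[0,-0.8,0,0,0,-0.4],[0,-1,0,0,0,-0.7],[0,-1,0,0,0,-0.9],[0,-1,0,0,0,-0.9]]' 0 30
python3 -m inch '[[0,-0.4,0,0,0,0],[0,-0.8,0,0,0,0],[0,-1,0,0,0,0],[0,-1,0,0,0,0]]'
python3 -m inch '[[0,-0.4,0,0,0,0],[0,-0.8,0,0,0,0],[0,-1,0,0,0,0],[0,-1,0,0,0,0]]'
python3 -m inch '[[0,-0.4,0,0,0,0],[0,-0.8,0,0,0,0],[0,-1,0,0,0,0],[0,-1,0,0,0,0]]'
python3 -m inch '[[0.2,-0.4,0,0,0,0],[0.4,-0.8,0,0,0,0],[0.5,-1,0,0,0,0],[0.5,-1,0,0,0,0]]'
python3 -m inch '[[0.3,-0.4,0,0,0,0],[0.5,-0.8,0,0,0,0],[0.61,-1,0,0,0,0],[0.61,-1,0,0,0,0],[0.61,-1,0,0,0,0],[0.61,-1,0,0,0,0]]'
python3 - <<'E'
from h import *
s=monitor.read_state();print(s['position'],s['eef_rot'].round(3).tolist())
E
```

```text
time_s: 27.95
position: [0.4133, 0.1105, 0.2464]
eef_rot: [[0.371, 0.929, 0.0], [0.929, -0.371, -0.0], [0.0, 0.0, -1.0]]
ft_force: [-0.5, 1.0, -0.7]
finger_gap: 0.297
time_s: 28.28
position: [0.4132, 0.0095, 0.2463]
eef_rot: [[0.361, 0.932, 0.0], [0.932, -0.361, -0.001], [-0.0, 0.001, -1.0]]
ft_force: [-0.1, -0.3, -0.5]
finger_gap: -0.002
time_s: 28.62
position: [0.4134, -0.0902, 0.2463]
eef_rot: [[0.362, 0.932, 0.0], [0.932, -0.362, -0.001], [-0.0, 0.001, -1.0]]
ft_force: [0.1, 0.6, -0.1]
finger_gap: 0.003
time_s: 28.95
position: [0.4136, -0.1899, 0.2461]
eef_rot: [[0.362, 0.932, 0.0], [0.932, -0.362, -0.001], [-0.0, 0.0, -1.0]]
ft_force: [-1.1, 0.7, -0.1]
finger_gap: 0.002
time_s: 29.28
position: [0.4653, -0.2901, 0.2457]
eef_rot: [[0.361, 0.932, 0.001], [0.932, -0.361, -0.001], [-0.0, 0.001, -1.0]]
ft_force: [0.4, -0.1, -0.1]
finger_gap: -0.002
time_s: 29.78
position: [0.5245, -0.386, 0.2458]
eef_rot: [[0.36, 0.933, -0.001], [0.933, -0.36, 0.001], [0.001, -0.001, -1.0]]
ft_force: [0.2, 0.3, 0.1]
finger_gap: 0.002
[ 0.52447058 -0.3859975   0.24583518] [[0.36, 0.933, -0.001], [0.933, -0.36, 0.001], [0.001, -0.001, -1.0]]
```

```bash
python3 -m inch '[[0.028,-0.22,0,0,0,0],[0.028,-0.225,-0.1,0,0,0],[0.028,-0.225,-0.4,0,0,0],[0.028,-0.225,-0.7,0,0,0],[0.028,-0.225,-0.8,0,0,0],[0.028,-0.225,-0.85,0,0,0],[0.028,-0.225,-0.85,0,0,0]]'
python3 -m inch '[[0,0,-0.05,0,0,0],[0,0,-0.1,0,0,0],[0,0,-0.1,0,0,0],[0,0,-0.1,0,0,0]]'
python3 -m inch '[[0,0,-0.02,0,0,0],[0,0,-0.04,0,0,0],[0,0,-0.04,0,0,0]]'
```

```text
time_s: 30.37
position: [0.527, -0.4094, 0.1612]
eef_rot: [[0.361, 0.932, -0.001], [0.932, -0.361, 0.001], [0.0, -0.001, -1.0]]
ft_force: [0.2, -0.5, 0.4]
finger_gap: -0.002
time_s: 30.7
position: [0.5271, -0.4104, 0.1516]
eef_rot: [[0.362, 0.932, 0.0], [0.932, -0.362, -0.0], [-0.0, 0.0, -1.0]]
ft_force: [0.3, -0.0, 0.5]
finger_gap: 0.0
time_s: 30.95
position: [0.5269, -0.4103, 0.1469]
eef_rot: [[0.362, 0.932, -0.0], [0.932, -0.362, 0.0], [0.0, -0.0, -1.0]]
ft_force: [-1.2, 0.6, 0.6]
finger_gap: -0.001
```

```bash
python3 -m inch '[[0,0,-0.02,0,0,0],[0,0,-0.02,0,0,0],[0,0,-0.02,0,0,0]]'
python3 -m inch '[[0,0,-0.02,0,0,0],[0,0,-0.02,0,0,0],[0,0,-0.02,0,0,0]]'
python3 -m inch '[[0,0,-0.02,0,0,0],[0,0,-0.02,0,0,0],[0,0,-0.02,0,0,0]]'
```

```text
time_s: 31.2
position: [0.527, -0.4103, 0.1451]
eef_rot: [[0.362, 0.932, -0.0], [0.932, -0.362, 0.0], [0.0, -0.0, -1.0]]
ft_force: [0.4, -0.1, 0.1]
finger_gap: -0.0
time_s: 31.45
position: [0.527, -0.4103, 0.1431]
eef_rot: [[0.362, 0.932, -0.0], [0.932, -0.362, 0.0], [0.0, -0.0, -1.0]]
ft_force: [-0.3, -0.3, -0.8]
finger_gap: -0.001
time_s: 31.7
position: [0.5274, -0.4105, 0.1421]
eef_rot: [[0.362, 0.932, 0.001], [0.932, -0.362, -0.001], [-0.0, 0.001, -1.0]]
ft_force: [-1.8, 1.3, 5.5]
finger_gap: -0.0
```

```bash
python3 -m inch '[[0,0,-0.02,0,0,0],[0,0,-0.02,0,0,0],[0,0,-0.02,0,0,0]]'
python3 -m inch '[[0,0,-0.02,0,0,0],[0,0,-0.02,0,0,0],[0,0,-0.02,0,0,0]]'
python3 -m inch '[[0,0,-0.02,0,0,0],[0,0,-0.02,0,0,0],[0,0,-0.02,0,0,0]]'
```

```text
time_s: 31.95
position: [0.5276, -0.4107, 0.1417]
eef_rot: [[0.362, 0.932, 0.002], [0.932, -0.362, -0.002], [-0.001, 0.003, -1.0]]
ft_force: [-5.9, 6.3, 17.2]
finger_gap: -0.004
time_s: 32.2
position: [0.5278, -0.4108, 0.1414]
eef_rot: [[0.362, 0.932, 0.003], [0.932, -0.362, -0.003], [-0.001, 0.004, -1.0]]
ft_force: [-11.2, 8.7, 30.2]
finger_gap: -0.001
time_s: 32.45
position: [0.5279, -0.4109, 0.1412]
eef_rot: [[0.362, 0.932, 0.004], [0.932, -0.362, -0.003], [-0.002, 0.005, -1.0]]
ft_force: [-16.9, 13.4, 43.5]
finger_gap: -0.003
```

```bash
python3 -m inch '[[0,0,0.3,0,0,0],[0,0,0.7,0,0,0],[0,0,1,0,0,0],[0,0,1,0,0,0]]' 1
python3 -m inch '[[-0.3,0.4,0,0,0,0.2],[-0.7,0.8,0,0,0,0.4],[-1,1,0,0,0,0.7],[-1,1,0,0,0,0.9],[-1,1,0,0,0,0.9]]'
python3 -m inch '[[-0.3,0.4,0,0,0,0],[-0.3,0.8,0,0,0,0],[-0.3,1,0,0,0,0],[-0.3,1,0,0,0,0]]'
python3 - <<'E'
from h import *
a=snap('top','t9')
print([find('top',n) for n in('bracket','bracket_hook','bracket_grip')])
L=[cv2.resize(a[y:y+50,x:x+40,::-1],None,fx=10,fy=10,interpolation=cv2.INTER_CUBIC) for x,y in((475,255),(400,222))]
cv2.imwrite('pics/t9z.png',np.hstack(L))
s=monitor.read_state();print(s['position'])
E
```

```text
time_s: 32.78
position: [0.5288, -0.4119, 0.2424]
eef_rot: [[0.362, 0.932, 0.008], [0.932, -0.362, -0.007], [-0.004, 0.01, -1.0]]
ft_force: [0.3, -1.2, 0.6]
finger_gap: 0.568
time_s: 33.2
position: [0.4248, -0.3082, 0.2354]
eef_rot: [[-0.108, 0.994, -0.001], [0.994, 0.108, 0.001], [0.001, -0.001, -1.0]]
ft_force: [-0.2, 0.2, 0.5]
finger_gap: 1.003
time_s: 33.53
position: [0.3968, -0.2073, 0.2353]
eef_rot: [[-0.101, 0.995, 0.0], [0.995, 0.101, 0.001], [0.001, 0.0, -1.0]]
ft_force: [0.3, -0.9, 0.1]
finger_gap: 0.997
[[([0.5411, -0.4142, 0.0879], 0.89)], [([0.5358, -0.4124, 0.1204], 0.97), ([0.4389, 0.2925, 0.024], 0.39)], [([0.474, -0.3873, 0.0938], 0.56)]]
[ 0.39757101 -0.21121943  0.23525072]
```

Run:
```python
from h import *
t=np.radians(-21.3);X=np.array([np.cos(t),np.sin(t)]);Y=np.array([-np.sin(t),np.cos(t)])
c=np.array([.578,-.3212])
for nm in('t5','t9','t0'):
    im=cv2.imread('pics/top0.png' if nm=='t0' else f'pics/{nm}.png').astype(np.float32)
    for yc in(.1,-.1):
        prof=[]
        ys=np.arange(-.022,.0221,.001)
        for x in np.arange(-.095,-.035,.002):
            row=[]
            for d in ys:
                p=c+X*x+Y*(yc+d);u=proj('top',[p[0],p[1],.099-.03*abs(x)*0])
                row.append(cv2.getRectSubPix(im,(1,1),(float(u[0]),float(u[1])))[0,0])
            prof.append(row)
        m=np.mean(prof,0)[:,0]  # blue
        print(nm,yc,' '.join(f'{int(1000*d)}:{v:.0f}' for d,v in zip(ys,m)))
```

```text
t5 0.1 -22:133 -20:133 -19:133 -18:133 -17:133 -16:133 -15:133 -14:134 -13:136 -12:143 -11:155 -10:173 -9:193 -8:212 -7:226 -6:234 -5:239 -4:240 -3:241 -2:241 -1:241 0:241 0:241 1:240 2:240 3:240 4:241 5:241 6:241 7:240 8:238 9:231 10:219 11:199 12:174 13:147 14:124 15:105 16:92 17:84 18:80 19:78 20:77 21:77 22:77
t5 -0.1 -22:225 -20:225 -19:225 -18:225 -17:225 -16:225 -15:225 -14:225 -13:224 -12:225 -11:225 -10:227 -9:229 -8:232 -7:234 -6:236 -5:237 -4:238 -3:238 -2:238 -1:238 0:238 0:238 1:238 2:238 3:239 4:239 5:240 6:239 7:238 8:234 9:224 10:208 11:187 12:164 13:144 14:132 15:127 16:127 17:129 18:130 19:131 20:131 21:130 22:129Traceback (most recent call last):
  File "<stdin>", line 12, in <module>
  File "h.py", line 10, in proj
    m=camera_model(cam);T=np.linalg.inv(np.array(m['world_from_camera']));c=T@np.append(p,1)
ValueError: time passes only in moves, steps and waits
```

```bash
python3 - <<'E'
from station import camera_model
import pickle
pickle.dump({c:camera_model(c) for c in('scene','top')},open('cm.pkl','wb'))
E
cat >> h.py <<'E'
import pickle as _p, os as _o
if _o.path.exists('cm.pkl'):
    _CM=_p.load(open('cm.pkl','rb'))
    camera_model=lambda c:_CM[c]
E
cat > arms.py <<'E'
from h import *
t=np.radians(-21.3);X=np.array([np.cos(t),np.sin(t)]);Y=np.array([-np.sin(t),np.cos(t)])
c=np.array([.578,-.3212])
for nm in('t5','t9'):
    im=cv2.imread(f'pics/{nm}.png').astype(np.float32)
    for yc in(.1,-.1):
      for xr in((-.095,-.07),(-.065,-.04)):
        prof=[];ys=np.arange(-22,23)/1000
        for x in np.arange(*xr,.002):
            row=[]
            for d in ys:
                p=c+X*x+Y*(yc+d);u=proj('top',[p[0],p[1],.099])
                row.append(cv2.getRectSubPix(im,(1,1),(float(u[0]),float(u[1])))[0,0,0])
            prof.append(row)
        m=np.mean(prof,0)
        hi=m[22];lo=m[-1] if yc>0 else m[38]
        th=(hi+lo)/2;k=[i for i in range(22,44) if m[i]>th>=m[i+1]][0]
        print(nm,yc,xr,'left edge',round((ys[k]+.001*(m[k]-th)/(m[k]-m[k+1]))*1000,2))
E
python3 arms.py
```

```text
t5 0.1 (-0.095, -0.07) left edge 12.38
t5 0.1 (-0.065, -0.04) left edge 12.77
t5 -0.1 (-0.095, -0.07) left edge 11.16
t5 -0.1 (-0.065, -0.04) left edge 11.13
t9 0.1 (-0.095, -0.07) left edge 12.5
t9 0.1 (-0.065, -0.04) left edge 12.63
t9 -0.1 (-0.095, -0.07) left edge 10.86
t9 -0.1 (-0.065, -0.04) left edge 10.62
```

```bash
python3 -m inch '[[0,0,0,0,0,-0.2],[0,0,0,0,0,-0.5],[0,0,0,0,0,-0.7],[0,0,0,0,0,-1],[0,0,0,0,0,-1]]' 1
python3 -m inch '[[0,0,0,0,0,-0.2],[0,0,0,0,0,-0.5],[0,0,0,0,0,-0.7],[0,0,0,0,0,-1],[0,0,0,0,0,-1]]'
python3 -m inch '[[0,-0.2,0,0,0,-0.2],[0.2,-0.4,0,0,0,-0.5],[0.2,-0.8,0,0,0,-0.7],[0.2,-0.8,0,0,0,-1],[0.2,-0.8,0,0,0,-1]]'
python3 -m inch '[[0.2,-0.3,0,0,0,-0.2],[0.4,-0.6,-0.1,0,0,-0.5],[0.56,-0.96,-0.3,0,0,-0.7],[0.56,-0.96,-0.4,0,0,-0.9],[0.56,-0.96,-0.4,0,0,-0.9],[0.56,-0.96,-0.4,0,0,-0.9],[0.56,-0.96,-0.4,0,0,-0.9]]'
python3 -c "
from h import *
s=monitor.read_state();print(s['position'],np.degrees(np.arctan2(s['eef_rot'][1][0],s['eef_rot'][0][0])))"
```

```text
time_s: 34.15
position: [0.3973, -0.2115, 0.235]
eef_rot: [[0.418, 0.908, -0.0], [0.908, -0.418, -0.0], [-0.0, -0.0, -1.0]]
ft_force: [0.0, 0.1, 1.0]
finger_gap: 1.001
time_s: 34.57
position: [0.3973, -0.2115, 0.235]
eef_rot: [[0.816, 0.577, -0.0], [0.577, -0.816, -0.0], [-0.0, -0.0, -1.0]]
ft_force: [-0.1, -0.6, 0.8]
finger_gap: 0.998
time_s: 34.98
position: [0.417, -0.2931, 0.2345]
eef_rot: [[0.996, 0.09, -0.0], [0.09, -0.996, 0.0], [-0.0, -0.0, -1.0]]
ft_force: [-0.1, 0.4, -0.4]
finger_gap: 0.999
time_s: 35.57
position: [0.4729, -0.3864, 0.1959]
eef_rot: [[0.933, -0.359, 0.0], [-0.359, -0.933, -0.0], [0.001, 0.0, -1.0]]
ft_force: [-0.4, 0.7, 0.4]
finger_gap: 1.005
[ 0.47290074 -0.38640862  0.19588416] -21.024337541521145
```

```bash
python3 -m inch '[[0.011,-0.016,-0.3,0,0,-0.01],[0.011,-0.016,-0.7,0,0,-0.01],[0.011,-0.016,-0.95,0,0,-0.01],[0.011,-0.016,-1,0,0,-0.01],[0.011,-0.016,-1,0,0,-0.01]]'
python3 -m inch '[[0,0,-0.04,0,0,0],[0,0,-0.08,0,0,0],[0,0,-0.08,0,0,0],[0,0,-0.08,0,0,0]]'
python3 -m inch '[[0,0,0,0,0,0],[0,0,0,0,0,0],[0,0,0,0,0,0],[0,0,0,0,0,0],[0,0,0,0,0,0],[0,0,0,0,0,0],[0,0,0,0,0,0],[0,0,0,0,0,0],[0,0,0,0,0,0],[0,0,0,0,0,0]]' 0 120
python3 -m inch '[[0.005,0.014,0,0,0,0],[0.005,0.014,0,0,0,0],[0,0,0,0,0,0],[-0.005,-0.014,0,0,0,0],[-0.005,-0.014,0,0,0,0],[0,0,0,0,0,0],[0,0,0,0,0,0]]'
```

```text
time_s: 35.98
position: [0.4739, -0.3874, 0.0952]
eef_rot: [[0.931, -0.365, -0.001], [-0.365, -0.931, 0.001], [-0.001, -0.001, -1.0]]
ft_force: [0.1, 0.1, 1.7]
finger_gap: 1.003
time_s: 36.32
position: [0.4745, -0.3882, 0.0882]
eef_rot: [[0.93, -0.367, 0.001], [-0.367, -0.93, -0.001], [0.001, 0.001, -1.0]]
ft_force: [0.0, -0.5, -0.1]
finger_gap: 1.001
time_s: 37.15
position: [0.4741, -0.3879, 0.0873]
eef_rot: [[0.93, -0.367, 0.0], [-0.367, -0.93, -0.0], [0.0, 0.0, -1.0]]
ft_force: [-1.8, 1.3, 2.9]
finger_gap: 0.188
time_s: 37.73
position: [0.4742, -0.3879, 0.0872]
eef_rot: [[0.93, -0.367, -0.0], [-0.367, -0.93, -0.0], [0.0, 0.0, -1.0]]
ft_force: [0.1, 1.2, 2.6]
finger_gap: 0.189
```

Now a lift test with a firm grip.

```bash
python3 -m inch '[[0,0,0.01,0,0,0],[0,0,0.03,0,0,0],[0,0,0.03,0,0,0]]'
python3 -m inch '[[0,0,0.01,0,0,0],[0,0,0.01,0,0,0],[0,0,0.01,0,0,0]]'
python3 -m inch '[[0,0,0.01,0,0,0],[0,0,0.01,0,0,0],[0,0,0.01,0,0,0]]'
python3 -m inch '[[0,0,0.01,0,0,0],[0,0,0.01,0,0,0],[0,0,0.01,0,0,0]]'
python3 -m inch '[[0,0,0.01,0,0,0],[0,0,0.01,0,0,0],[0,0,0.01,0,0,0]]'
```

```text
time_s: 37.98
position: [0.4737, -0.3876, 0.0898]
eef_rot: [[0.93, -0.367, -0.001], [-0.367, -0.93, 0.001], [-0.001, -0.001, -1.0]]
ft_force: [0.0, -1.4, -6.8]
finger_gap: 0.19
time_s: 38.23
position: [0.4736, -0.3876, 0.0906]
eef_rot: [[0.93, -0.367, -0.001], [-0.367, -0.93, 0.001], [-0.002, -0.001, -1.0]]
ft_force: [-0.3, -0.4, -7.9]
finger_gap: 0.191
time_s: 38.48
position: [0.4736, -0.3875, 0.0916]
eef_rot: [[0.93, -0.367, -0.001], [-0.367, -0.93, 0.001], [-0.002, -0.001, -1.0]]
ft_force: [-0.7, -0.5, -11.2]
finger_gap: 0.192
time_s: 38.73
position: [0.4737, -0.3876, 0.0927]
eef_rot: [[0.93, -0.367, -0.001], [-0.367, -0.93, 0.001], [-0.001, -0.0, -1.0]]
ft_force: [-0.5, 0.5, -14.8]
finger_gap: 0.188
time_s: 38.98
position: [0.4736, -0.3875, 0.0936]
eef_rot: [[0.93, -0.367, -0.001], [-0.367, -0.93, 0.001], [-0.002, -0.001, -1.0]]
ft_force: [-2.2, 0.9, -16.9]
finger_gap: 0.187
```

```bash
python3 -m inch '[[0,0,-0.02,0,0,0],[0,0,-0.05,0,0,0],[0.005,-0.002,-0.07,0,0,0],[0.005,-0.002,-0.07,0,0,0],[0.005,-0.002,-0.07,0,0,0]]'
python3 -m inch '[[0.004,-0.002,-0.01,0,0,0],[0.004,-0.002,-0.02,0,0,0],[0.004,-0.002,-0.02,0,0,0]]'
python3 -m inch '[[0,0,0,0,0,0],[0,0,0,0,0,0],[0,0,0,0,0,0],[0,0,0,0,0,0],[0,0,0,0,0,0],[0,0,0,0,0,0]]' 0.9
python3 -m inch '[[0,0,0.3,0,0,0],[0,0,0.7,0,0,0],[0,0,1,0,0,0],[0,0,1,0,0,0]]' 1
python3 -m inch '[[-0.2,0.2,0.4,0,0,0.2],[-0.4,0.6,0.6,0,0,0.4],[-0.4,1,0.6,0,0,0.7],[-0.4,1,0.6,0,0,1],[-0.4,1,0.6,0,0,1]]'
python3 -m inch '[[0,0.4,0,0,0,0.2],[0,0.8,0,0,0,0.4],[0,1,0,0,0,0.7],[0,1,0,0,0,0.95],[0,1,0,0,0,1]]'
python3 -m inch '[[0,0.4,0,0,0,0.2],[0,0.8,0,0,0,0.4],[0,1,0,0,0,0.7],[0,1,0,0,0,0.95],[0,1,0,0,0,1]]'
python3 -m inch '[[0,0.4,0,0,0,0.2],[0,0.8,0,0,0,0.4],[0,1,0,0,0,0.7],[0,1,0,0,0,0.83],[0,1,0,0,0,0.83]]'
```

```text
time_s: 39.4
position: [0.4742, -0.3881, 0.0882]
eef_rot: [[0.93, -0.367, -0.001], [-0.367, -0.93, -0.0], [-0.001, 0.0, -1.0]]
ft_force: [-11.9, 5.6, -0.0]
finger_gap: 0.193
time_s: 39.65
position: [0.4743, -0.3882, 0.0868]
eef_rot: [[0.93, -0.366, -0.001], [-0.366, -0.93, 0.0], [-0.001, 0.0, -1.0]]
ft_force: [-15.9, 8.6, 8.8]
finger_gap: 0.19
time_s: 40.15
position: [0.4754, -0.3886, 0.0856]
eef_rot: [[0.93, -0.367, 0.001], [-0.367, -0.93, -0.001], [0.001, 0.0, -1.0]]
ft_force: [0.5, 0.4, -1.1]
finger_gap: 0.897
time_s: 40.48
position: [0.4772, -0.3902, 0.1918]
eef_rot: [[0.93, -0.367, 0.007], [-0.367, -0.93, -0.007], [0.009, 0.004, -1.0]]
ft_force: [0.6, -0.5, 0.5]
finger_gap: 0.998
time_s: 40.9
position: [0.435, -0.2862, 0.2462]
eef_rot: [[0.988, 0.156, 0.002], [0.156, -0.988, -0.001], [0.001, 0.001, -1.0]]
ft_force: [-0.1, -0.1, 0.8]
finger_gap: 0.999
time_s: 41.32
position: [0.4353, -0.1872, 0.2454]
eef_rot: [[0.777, 0.629, 0.001], [0.629, -0.777, -0.0], [0.0, 0.001, -1.0]]
ft_force: [-0.2, 0.1, -0.2]
finger_gap: 0.995
time_s: 41.73
position: [0.4352, -0.0872, 0.2453]
eef_rot: [[0.358, 0.934, 0.001], [0.934, -0.358, -0.0], [0.0, 0.001, -1.0]]
ft_force: [1.1, 0.0, 0.9]
finger_gap: 1.002
time_s: 42.15
position: [0.4351, 0.0127, 0.2452]
eef_rot: [[-0.066, 0.998, 0.001], [0.998, 0.066, -0.0], [-0.0, 0.001, -1.0]]
ft_force: [0.2, 0.2, 0.2]
finger_gap: 0.999
```

Run:
```python
from h import *
a=snap('top','t10');snap('scene','s10')
s=monitor.read_state();print(s['position'],np.degrees(np.arctan2(s['eef_rot'][1][0],s['eef_rot'][0][0])))
L=[cv2.resize(a[y:y+50,x:x+40,::-1],None,fx=10,fy=10,interpolation=cv2.INTER_CUBIC) for x,y in((475,255),(400,222))]
cv2.imwrite('pics/t10z.png',np.hstack(L))
f=lambda o,u,k:(o[0]+(u[0]+.5)/k-.5,o[1]+(u[1]+.5)/k-.5)
# tray outer corners in t6z
P=[]
for n,u,z in (('BL',(48,137),.037),('BR',(624,82),.037),('FR',(634,222),.037),('FL',(66,270),.037)):
    p=ray('top',f((145,270),u,5),z);P.append(p);print(n,p.round(4))
P=np.array(P);print('mid',P.mean(0),'yaw',np.degrees(np.arctan2(-(P[0]-P[1])[0],(P[0]-P[1])[1])),np.degrees(np.arctan2(-(P[3]-P[2])[0],(P[3]-P[2])[1])))
print(find('scene','tray_mid'),find('top','tray_mid'),find('scene','tray_left'),find('top','tray_left'))
```

```text
[0.43510024 0.01156851 0.24516379] 93.1864038898779
BL [0.4605 0.4415 0.037 ]
BR [0.4955 0.1462 0.037 ]
FR [0.4236 0.1385 0.037 ]
FL [0.393  0.4277 0.037 ]
mid [0.4431331 0.2884711 0.037    ] yaw 6.765458384617127 6.0303522483272225
[([0.4402, 0.2867, 0.0247], 0.88)] [([0.5429, -0.41, 0.0882], 0.46)] [([0.4245, 0.4262, 0.0147], 0.93)] [([0.4234, 0.43, 0.0164], 0.64), ([0.6061, 0.4471, 0.0028], 0.6)]
```

```bash
python3 -m inch '[[0.02,0.4,-0.2,0,0,0.11],[0.05,0.8,-0.4,0,0,0.11],[0.07,1,-0.5,0,0,0.11],[0.07,1,-0.5,0,0,0.11]]'
python3 -m inch '[[0,0.4,-0.2,0,0,0],[0,0.8,-0.4,0,0,0],[0,1,-0.5,0,0,0],[0,1,-0.5,0,0,0]]'
python3 -m inch '[[0,0.4,-0.2,0,0,0],[0,0.77,-0.4,0,0,0],[0,0.77,-0.5,0,0,0],[0,0.77,-0.6,0,0,0],[0,0.77,-0.6,0,0,0],[0,0.77,-0.6,0,0,0],[0,0.77,-0.6,0,0,0]]'
python3 - <<'E'
from h import *
snap('scene','s11');snap('top','t11')
s=monitor.read_state();print(s['position'],np.degrees(np.arctan2(s['eef_rot'][1][0],s['eef_rot'][0][0])))
E
```

```text
time_s: 42.78
position: [0.4411, 0.1143, 0.1929]
eef_rot: [[-0.117, 0.993, -0.003], [0.993, 0.117, 0.0], [0.001, -0.003, -1.0]]
ft_force: [-0.7, -0.1, -0.9]
finger_gap: 1.001
time_s: 43.12
position: [0.4412, 0.214, 0.1432]
eef_rot: [[-0.117, 0.993, -0.003], [0.993, 0.117, -0.0], [-0.0, -0.003, -1.0]]
ft_force: [0.3, -0.3, -0.2]
finger_gap: 0.996
time_s: 43.7
position: [0.4427, 0.2877, 0.0861]
eef_rot: [[-0.115, 0.993, 0.001], [0.993, 0.115, 0.0], [0.0, 0.001, -1.0]]
ft_force: [-1.0, 0.4, -0.2]
finger_gap: 0.998
[0.44271032 0.28807805 0.08620418] 96.60655839817527
```

```bash
python3 -m inch '[[0,0,-0.3,0,0,0],[0,0,-0.5,0,0,0],[0,0,-0.6,0,0,0],[0,0,-0.6,0,0,0]]'
python3 -m inch '[[0,0,-0.1,0,0,0],[0,0,-0.2,0,0,0],[0,0,-0.23,0,0,0],[0,0,-0.23,0,0,0],[0,0,-0.23,0,0,0]]'
python3 -m inch '[[0,0,0,0,0,0],[0,0,0,0,0,0],[0,0,0,0,0,0],[0,0,0,0,0,0],[0,0,0,0,0,0],[0,0,0,0,0,0],[0,0,0,0,0,0],[0,0,0,0,0,0]]' 0 50
```

```text
time_s: 44.13
position: [0.4413, 0.2879, 0.024]
eef_rot: [[-0.116, 0.993, -0.002], [0.993, 0.116, -0.001], [-0.001, -0.002, -1.0]]
ft_force: [0.3, 0.2, -0.6]
finger_gap: 1.002
time_s: 44.55
position: [0.4421, 0.2888, 0.0023]
eef_rot: [[-0.116, 0.993, 0.0], [0.993, 0.116, 0.0], [0.0, 0.0, -1.0]]
ft_force: [-0.2, 0.7, 1.2]
finger_gap: 1.001
time_s: 45.22
position: [0.4423, 0.2889, 0.0029]
eef_rot: [[-0.117, 0.993, 0.001], [0.993, 0.117, 0.0], [0.0, 0.001, -1.0]]
ft_force: [-1.2, -0.8, 5.3]
finger_gap: 0.814
```

```bash
python3 -m inch '[[0,0,0.1,0,0,0],[0,0,0.3,0,0,0],[0,0,0.6,0,0,0],[0,0,1,0,0,0],[0,0,1,0,0,0]]' - 60
python3 -m inch '[[0,-0.3,0.4,0,0,0],[0,-0.6,0.8,0,0,0],[0,-0.9,1,0,0,0],[0,-0.9,1,0,0,0]]'
python3 -m inch '[[0,-0.3,0.1,0,0,-0.2],[0,-0.6,0.2,0,0,-0.4],[0,-0.9,0.2,0,0,-0.6],[0,-1,0.2,0,0,-0.8],[0,-1,0.2,0,0,-0.93],[0,-1,0.2,0,0,-0.93]]'
python3 -m inch '[[0,-0.3,0,0,0,0],[0.1,-0.6,0,0,0,0],[0.1,-0.9,0,0,0,0],[0.1,-1,0,0,0,0],[0.1,-1,0,0,0,0]]'
python3 -m inch '[[0.1,-0.3,0,0,0,0],[0.2,-0.6,0,0,0,0],[0.3,-0.9,0,0,0,0],[0.3,-1,0,0,0,0],[0.3,-1,0,0,0,0]]'
python3 -m inch '[[0.1,-0.3,0,0,0,0],[0.2,-0.6,0,0,0,0],[0.3,-0.9,0,0,0,0],[0.3,-1,0,0,0,0],[0.3,-1,0,0,0,0]]'
python3 -m inch '[[0,-0.3,0,0,0,0],[0.04,-0.6,0,0,0,0],[0.04,-0.9,0,0,0,0],[0.04,-0.95,0,0,0,0],[0.04,-0.95,0,0,0,0],[0.04,-0.95,0,0,0,0]]'
python3 - <<'E'
from h import *
s=monitor.read_state();print(s['position'],np.degrees(np.arctan2(s['eef_rot'][1][0],s['eef_rot'][0][0])))
snap('top','t12')
E
```

```text
time_s: 45.63
position: [0.4447, 0.2902, 0.1089]
eef_rot: [[-0.117, 0.993, 0.008], [0.993, 0.116, 0.004], [0.003, 0.009, -1.0]]
ft_force: [1.3, 0.9, -1.7]
finger_gap: 0.807
time_s: 45.97
position: [0.4429, 0.1963, 0.2063]
eef_rot: [[-0.115, 0.993, 0.005], [0.993, 0.115, 0.001], [0.0, 0.005, -1.0]]
ft_force: [0.1, 1.3, -1.6]
finger_gap: 0.807
time_s: 46.47
position: [0.4417, 0.0981, 0.2221]
eef_rot: [[0.366, 0.931, -0.0], [0.931, -0.366, 0.0], [-0.0, -0.0, -1.0]]
ft_force: [0.5, -0.3, -2.3]
finger_gap: 0.808
time_s: 46.88
position: [0.4519, -0.0026, 0.222]
eef_rot: [[0.362, 0.932, -0.001], [0.932, -0.362, -0.0], [-0.0, -0.0, -1.0]]
ft_force: [0.4, 0.6, -2.3]
finger_gap: 0.808
time_s: 47.3
position: [0.4822, -0.102, 0.2218]
eef_rot: [[0.362, 0.932, -0.001], [0.932, -0.362, 0.0], [-0.0, -0.001, -1.0]]
ft_force: [-0.5, 1.0, -3.6]
finger_gap: 0.811
time_s: 47.72
position: [0.5122, -0.2015, 0.2217]
eef_rot: [[0.362, 0.932, -0.001], [0.932, -0.362, 0.0], [0.0, -0.001, -1.0]]
ft_force: [-1.0, 0.8, -2.4]
finger_gap: 0.811
time_s: 48.22
position: [0.5161, -0.2943, 0.2219]
eef_rot: [[0.361, 0.933, -0.001], [0.933, -0.361, 0.001], [0.001, -0.001, -1.0]]
ft_force: [-0.1, 0.3, -2.1]
finger_gap: 0.807
[ 0.51605263 -0.29431543  0.22192145] 68.8374258811655
```

```bash
python3 -m inch '[[0,-0.03,-0.2,0,0,0],[0,-0.03,-0.5,0,0,0],[0,-0.03,-0.8,0,0,0],[0,-0.03,-0.95,0,0,0],[0,-0.03,-0.95,0,0,0],[0,-0.03,-0.95,0,0,0]]'
python3 - <<'E'
from h import *
s=monitor.read_state();p=s['position'];t=np.arctan2(s['eef_rot'][1][0],s['eef_rot'][0][0])-np.pi/2;print(p,np.degrees(t))
a=snap('top','t13')[:,:,::-1]
k=8;x,y=380,225
z=cv2.resize(a[y:y+70,x:x+95],None,fx=k,fy=k,interpolation=cv2.INTER_CUBIC)
c,s_=np.cos(t),np.sin(t)
def L(o,t,pts,col):
    c,s_=np.cos(t),np.sin(t)
    q=[(np.array(proj('top',[o[0]+c*b[0]-s_*b[1],o[1]+s_*b[0]+c*b[1],o[2]+b[2]]))-[x,y]+.5)*k-.5 for b in pts];cv2.polylines(z,[np.int32(q)],True,col,1)
u=p[2]+.0021
for h in(0.034,): L([p[0],p[1],u],t,[(-.035,-.146,h),(-.035,.146,h),(.035,.146,h),(.035,-.146,h)],(0,0,255))
o=[.578,-.3212,0]
for yc in(.1,-.1): L(o,np.radians(-21.3),[(-.1,yc-.01,.109),(-.1,yc+.01,.109),(-.107,yc+.01,.109),(-.107,yc-.01,.109)],(0,255,0))
cv2.imwrite('pics/t13z.png',z)
E
```

```text
time_s: 48.77
position: [0.5162, -0.2979, 0.1273]
eef_rot: [[0.361, 0.933, -0.001], [0.933, -0.361, 0.001], [0.0, -0.001, -1.0]]
ft_force: [-0.0, 0.0, -2.1]
finger_gap: 0.807
[ 0.5161914  -0.29793526  0.12734586] -21.137783234164147
```

```bash
python3 - <<'E'
from h import *
a=cv2.imread('pics/t13.png')
k=11;x,y=386,236
z=cv2.resize(a[y:y+52,x:x+70],None,fx=k,fy=k,interpolation=cv2.INTER_CUBIC)
cv2.imwrite('pics/t13y.png',z)
E
python3 - <<'E'
from h import *
a=cv2.imread('pics/t13.png')
k=11;x,y=386,236
z=cv2.resize(a[y:y+52,x:x+70],None,fx=k,fy=k,interpolation=cv2.INTER_CUBIC)
def L(o,t,pts,col):
    t=np.radians(t);c,s_=np.cos(t),np.sin(t)
    q=[(np.array(proj('top',[o[0]+c*b[0]-s_*b[1],o[1]+s_*b[0]+c*b[1],o[2]+b[2]]))-[x,y]+.5)*k-.5 for b in pts];cv2.polylines(z,[np.int32(q)],True,col,1)
for yaw,col in((-21.14,(0,0,255)),(-19.6,(0,255,0))):
  o=[.5162,-.2979,.1273+.0021]
  L(o,yaw,[(-.035,.139,.034),(-.035,.146,.034),(.035,.146,.034),(.035,.139,.034)],col)
  L(o,yaw,[(.035,.139,.030),(.035,-.139,.030),(.030,-.139,.030),(.030,.139,.030)],col)
  L(o,yaw,[(-.035,.139,.030),(-.035,-.139,.030),(-.030,-.139,.030),(-.030,.139,.030)],col)
cv2.imwrite('pics/t13y2.png',z)
E
python3 -m inch '[[0,0.007,-0.1,0,0,-0.05],[0,0.007,-0.15,0,0,-0.05],[0,0.007,-0.15,0,0,-0.05],[0,0.007,-0.15,0,0,-0.05]]'
python3 - <<'E'
from h import *
s=monitor.read_state();p=s['position'];print(p,np.degrees(np.arctan2(s['eef_rot'][1][0],s['eef_rot'][0][0])))
a=snap('top','t14')[:,:,::-1]
k=11;x,y=386,236
z=cv2.resize(a[y:y+52,x:x+70],None,fx=k,fy=k,interpolation=cv2.INTER_CUBIC)
def L(o,t,pts,col):
    t=np.radians(t);c,s_=np.cos(t),np.sin(t)
    q=[(np.array(proj('top',[o[0]+c*b[0]-s_*b[1],o[1]+s_*b[0]+c*b[1],o[2]+b[2]]))-[x,y]+.5)*k-.5 for b in pts];cv2.polylines(z,[np.int32(q)],True,col,1)
o=[.516,-.2972,p[2]+.0021];yaw=-21.3
L(o,yaw,[(-.035,.139,.034),(-.035,.146,.034),(.035,.146,.034),(.035,.139,.034)],(0,0,255))
L([.578,-.3212,0],-21.3,[(-.1,.09,.109),(-.1,.11,.109),(-.107,.11,.109),(-.107,.09,.109)],(0,255,0))
cv2.imwrite('pics/t14z.png',z)
E
```

```text
time_s: 49.15
position: [0.5163, -0.2986, 0.113]
eef_rot: [[0.385, 0.923, 0.001], [0.923, -0.385, -0.0], [-0.0, 0.001, -1.0]]
ft_force: [0.3, -0.6, -3.1]
finger_gap: 0.806
[ 0.51630926 -0.29857785  0.11302236] 67.33344171922707
```

```bash
python3 -m inch '[[0,0.013,-0.05,0,0,0],[0,0.013,-0.1,0,0,0],[0,0.013,-0.12,0,0,0],[0,0.013,-0.12,0,0,0],[0,0.013,-0.12,0,0,0]]'
python3 -m inch '[[0,0,-0.02,0,0,0],[0,0,-0.02,0,0,0],[0,0,-0.02,0,0,0]]'
python3 -m inch '[[0,0,-0.02,0,0,0],[0,0,-0.02,0,0,0],[0,0,-0.02,0,0,0]]'
```

```text
time_s: 49.62
position: [0.5163, -0.2974, 0.1003]
eef_rot: [[0.385, 0.923, 0.0], [0.923, -0.385, -0.001], [-0.0, 0.001, -1.0]]
ft_force: [0.1, 0.6, 1.7]
finger_gap: 0.809
time_s: 49.87
position: [0.5163, -0.2975, 0.0992]
eef_rot: [[0.385, 0.923, 0.001], [0.923, -0.385, -0.001], [-0.001, 0.001, -1.0]]
ft_force: [-4.2, 3.6, 11.3]
finger_gap: 0.81
time_s: 50.12
position: [0.5163, -0.2975, 0.0985]
eef_rot: [[0.385, 0.923, 0.001], [0.923, -0.385, -0.001], [-0.001, 0.001, -1.0]]
ft_force: [-10.5, 5.9, 25.1]
finger_gap: 0.806
```

```bash
python3 -m inch '[[0,0,0.02,0,0,0],[0,0,0.02,0,0,0],[0,0,0.02,0,0,0]]'
python3 -m inch '[[0,0,0,0,0,0],[0,0,0,0,0,0],[0,0,0,0,0,0],[0,0,0,0,0,0],[0,0,0,0,0,0],[0,0,0,0,0,0]]' 1
python3 -m inch '[[0,0,0.2,0,0,0],[0,0,0.5,0,0,0],[0,0,0.9,0,0,0],[0,0,0.9,0,0,0]]'
python3 -m inch '[[-0.3,0.3,0.2,0,0,0],[-0.5,0.7,0.4,0,0,0],[-0.6,1,0.6,0,0,0],[-0.6,1,0.6,0,0,0]]'
python3 -m inch '[[-0.3,0.3,0,0,0,0],[-0.3,0.7,0,0,0,0],[-0.3,1,0,0,0,0],[-0.3,1,0,0,0,0]]'
python3 - <<'E'
from h import *
s=monitor.read_state();p=s['position'];print(p)
a=snap('top','t15')[:,:,::-1];snap('scene','s15')
k=6;x,y=380,222
z=cv2.resize(a[y:y+100,x:x+130],None,fx=k,fy=k,interpolation=cv2.INTER_CUBIC)
cv2.imwrite('pics/t15z.png',z)
for n in('tray_mid','tray_left'):print(find('top',n),find('scene',n))
E
```

```text
time_s: 50.37
position: [0.5163, -0.2975, 0.0993]
eef_rot: [[0.385, 0.923, 0.001], [0.923, -0.385, -0.001], [-0.001, 0.001, -1.0]]
ft_force: [-4.5, 3.1, 13.1]
finger_gap: 0.806
time_s: 50.87
position: [0.5159, -0.2973, 0.098]
eef_rot: [[0.386, 0.922, -0.0], [0.922, -0.386, 0.0], [0.0, -0.0, -1.0]]
ft_force: [0.2, 0.3, -0.3]
finger_gap: 1.0
time_s: 51.2
position: [0.5185, -0.2989, 0.1952]
eef_rot: [[0.386, 0.922, 0.008], [0.922, -0.386, -0.006], [-0.002, 0.01, -1.0]]
ft_force: [0.4, -0.4, 0.9]
finger_gap: 1.002
time_s: 51.53
position: [0.455, -0.1944, 0.2509]
eef_rot: [[0.385, 0.923, 0.003], [0.923, -0.385, -0.001], [0.0, 0.003, -1.0]]
ft_force: [0.5, -0.9, 0.3]
finger_gap: 1.002
time_s: 51.87
position: [0.4256, -0.0939, 0.2483]
eef_rot: [[0.384, 0.923, 0.0], [0.923, -0.384, 0.001], [0.001, 0.0, -1.0]]
ft_force: [0.4, -0.6, 1.1]
finger_gap: 1.002
[ 0.4255532  -0.09385701  0.24831185]
[([0.513, -0.2947, 0.1166], 0.62)] [([0.515, -0.2954, 0.1196], 0.85)]
[([0.5672, -0.1669, 0.1031], 0.7)] [([0.5682, -0.1678, 0.1048], 0.92), ([0.6149, -0.2232, 0.1134], 0.25)]
```

```bash
cat > ov.py <<'E'
from h import *
def overlay(img,out,k,x,y,w,h,items):
    a=cv2.imread(img);z=cv2.resize(a[y:y+h,x:x+w],None,fx=k,fy=k,interpolation=cv2.INTER_CUBIC)
    for o,t,pts,col in items:
        t=np.radians(t);c,s_=np.cos(t),np.sin(t)
        q=[(np.array(proj('top',[o[0]+c*b[0]-s_*b[1],o[1]+s_*b[0]+c*b[1],o[2]+b[2]]))-[x,y]+.5)*k-.5 for b in pts]
        cv2.polylines(z,[np.int32(q)],True,col,1)
    cv2.imwrite(out,z)
R,G,B=(0,0,255),(0,200,0),(255,0,0)
def rect(x0,x1,y0,y1,z): return [(x0,y0,z),(x0,y1,z),(x1,y1,z),(x1,y0,z)]
E
python3 - <<'E'
from ov import *
S=[.578,-.3212,0];it=[]
for yc in(.1,-.1):
    it+= [(S,-21.3,rect(-.107,-.104,yc-.01,yc+.01,.107),G),(S,-21.3,rect(-.028,-.003,yc-.002,yc+.002,.115),G),(S,-21.3,rect(-.003,0,yc-.01,yc+.01,.143),G),(S,-21.3,rect(0,.025,yc-.015,yc+.015,.181),B)]
T=[.516,-.2972,.099]
it+=[(T,-21.3,rect(-.035,.035,-.146,.146,.033),R)]
overlay('pics/t15.png','pics/t15o.png',6,380,222,130,100,it)
E
cat > tins.py <<'E'
from h import *
def tins(fn,cam,z=.051):
    a=cv2.imread(fn);b,g,r=[a[:,:,i].astype(int) for i in range(3)]
    m=((r>150)&(g<130)&(b<110)).astype(np.uint8)
    n,l,s,c=cv2.connectedComponentsWithStats(m)
    out=[]
    for i in range(1,n):
        if s[i,4]>=25: out.append((ray(cam,c[i],z)[:2].round(4).tolist(),s[i,4],c[i].round(1).tolist()))
    return out
if __name__=='__main__':
    import sys
    for c,f in(('top',sys.argv[1]),('scene',sys.argv[2])):
        for o in tins(f,c):print(c,o)
E
python3 tins.py pics/t15.png pics/s15.png
python3 - <<'E'
from h import *
import os
for n in ['tin2_mid','tin3_mid','tin4_mid','tin5_mid']: print(n,find('top',n,n=3,minc=.4))
E
```

```text
scene ([0.9975, -0.4085], np.int32(56), [348.9, 130.2])
scene ([0.8518, -0.3762], np.int32(52), [369.7, 152.1])
scene ([0.7694, -0.4039], np.int32(145), [392.9, 160.4])
scene ([0.7634, -0.2288], np.int32(487), [353.4, 182.8])
tin2_mid [([0.5951, 0.1128, 0.0289], 0.55)]
tin3_mid [([0.6184, 0.1917, 0.0295], 0.62)]
tin4_mid [([0.6242, 0.2584, 0.0283], 0.59)]
tin5_mid [([0.631, 0.3289, 0.0257], 0.72)]
```

```bash
python3 - <<'E'
from h import *
a=cv2.imread('pics/t15.png');print(a[234,201],a[240,254]);b=cv2.imread('pics/s15.png');print(b[302,214])
E
sed -i 's/m=((r>150).*/m=((r-b>70)\&(r-g>50)\&(np.arange(a.shape[1])[None,:]<320)).astype(np.uint8)/' tins.py; python3 tins.py pics/t15.png pics/s15.png
```

```text
[ 79 133 230] [ 79 133 231]
[ 89 133 225]
top ([0.6289, 0.3297], np.int32(155), [200.3, 232.8])
top ([0.6292, 0.2593], np.int32(158), [227.4, 233.3])
top ([0.6147, 0.1926], np.int32(154), [252.8, 239.4])
top ([0.5931, 0.1122], np.int32(153), [283.5, 248.4])
top ([0.4114, 0.7365], np.int32(159), [33.8, 313.7])
scene ([0.5945, 0.1097], np.int32(129), [296.0, 268.1])
scene ([0.616, 0.1903], np.int32(137), [265.0, 278.4])
scene ([0.6303, 0.2572], np.int32(142), [239.0, 288.1])
scene ([0.6299, 0.3278], np.int32(155), [213.6, 302.9])
```

```bash
python3 -m inch '[[0.4,0.4,-0.3,0,0,0],[0.7,0.8,-0.5,0,0,0],[0.85,1,-0.6,0,0,0],[0.85,1,-0.6,0,0,0]]' 1
python3 -m inch '[[0.4,0.4,-0.3,0,0,0],[0.7,0.8,-0.5,0,0,0],[0.84,1.0,-0.6,0,0,0],[0.84,1.0,-0.6,0,0,0],[0.84,1.0,-0.6,0,0,0],[0.84,1.0,-0.6,0,0,0]]'
python3 -c "
from h import *
s=monitor.read_state();print(s['position'])"
```

```text
time_s: 52.7
position: [0.5123, 0.0051, 0.1862]
eef_rot: [[0.386, 0.923, -0.001], [0.923, -0.386, 0.001], [0.0, -0.001, -1.0]]
ft_force: [-1.6, 0.3, -0.5]
finger_gap: 0.998
time_s: 53.2
position: [0.5949, 0.103, 0.1272]
eef_rot: [[0.385, 0.923, -0.002], [0.923, -0.385, -0.0], [-0.001, -0.001, -1.0]]
ft_force: [-0.6, -1.1, 0.5]
finger_gap: 0.999
[0.59486456 0.10295926 0.1272482 ]
```

```bash
python3 -m inch '[[-0.01,0.08,-0.2,0,0,0],[-0.01,0.08,-0.5,0,0,0],[-0.01,0.08,-0.8,0,0,0],[-0.01,0.08,-0.96,0,0,0],[-0.01,0.08,-0.96,0,0,0],[-0.01,0.08,-0.96,0,0,0]]'
python3 -m inch '[[0,0,0,0,0,0],[0,0,0,0,0,0],[0,0,0,0,0,0],[0,0,0,0,0,0],[0,0,0,0,0,0],[0,0,0,0,0,0],[0,0,0,0,0,0],[0,0,0,0,0,0]]' 0 40
python3 -m inch '[[0,0,0.1,0,0,0],[0,0,0.4,0,0,0],[0,0,0.8,0,0,0],[0,0,1,0,0,0],[0,0,1,0,0,0]]'
```

```text
time_s: 53.7
position: [0.5939, 0.1098, 0.0327]
eef_rot: [[0.387, 0.922, -0.0], [0.922, -0.387, -0.0], [-0.0, -0.0, -1.0]]
ft_force: [-0.4, -0.6, 1.3]
finger_gap: 0.999
time_s: 54.37
position: [0.5948, 0.1106, 0.034]
eef_rot: [[0.386, 0.922, 0.002], [0.922, -0.386, 0.0], [0.001, 0.002, -1.0]]
ft_force: [-1.4, -2.1, 9.1]
finger_gap: 0.59
time_s: 54.78
position: [0.5964, 0.111, 0.1381]
eef_rot: [[0.386, 0.922, 0.009], [0.922, -0.386, 0.001], [0.004, 0.008, -1.0]]
ft_force: [1.2, 0.2, -1.4]
finger_gap: 0.585
```

```bash
python3 -m inch '[[-0.05,-0.3,0.4,0,0,0],[-0.1,-0.6,0.7,0,0,0],[-0.12,-1,0.75,0,0,0],[-0.12,-1,0.75,0,0,0]]'
python3 -m inch '[[-0.05,-0.3,0,0,0,0],[-0.1,-0.6,0,0,0,0],[-0.12,-1,0,0,0,0],[-0.12,-1,0,0,0,0]]'
python3 -m inch '[[-0.05,-0.3,0,0,0,0],[-0.1,-0.6,0,0,0,0],[-0.13,-1,0,0,0,0],[-0.13,-1,0,0,0,0],[-0.13,-1,0,0,0,0],[-0.13,-1,0,0,0,0],[-0.13,-1,0,0,0,0]]'
python3 -c "
from h import *
s=monitor.read_state();print(s['position'],s['ft_force'])"
```

```text
time_s: 55.12
position: [0.5824, 0.0064, 0.21]
eef_rot: [[0.388, 0.922, 0.004], [0.922, -0.388, -0.002], [0.0, 0.004, -1.0]]
ft_force: [-0.6, -0.6, -2.2]
finger_gap: 0.591
time_s: 55.45
position: [0.5692, -0.0944, 0.2068]
eef_rot: [[0.389, 0.921, -0.001], [0.921, -0.389, -0.001], [-0.002, -0.0, -1.0]]
ft_force: [0.0, 0.3, -0.9]
finger_gap: 0.592
time_s: 56.03
position: [0.557, -0.1883, 0.2069]
eef_rot: [[0.385, 0.923, -0.001], [0.923, -0.385, 0.0], [0.0, -0.001, -1.0]]
ft_force: [0.4, 0.1, -1.2]
finger_gap: 0.589
[ 0.55696615 -0.18831908  0.20691089] [ 0.36833335  0.10260488 -1.23035967]
```

```bash
python3 -m inch '[[0.006,-0.062,-0.1,0,0,0],[0.006,-0.062,-0.3,0,0,0],[0.006,-0.062,-0.5,0,0,0],[0.006,-0.062,-0.57,0,0,0],[0.006,-0.062,-0.57,0,0,0],[0.006,-0.062,-0.57,0,0,0]]'
python3 - <<'E'
from h import *
snap('top','t16');snap('scene','s16')
s=monitor.read_state();print(s['position'],s['ft_force'])
a=cv2.imread('pics/t16.png')
cv2.imwrite('pics/t16z.png',cv2.resize(a[225:325,380:510],None,fx=6,fy=6,interpolation=cv2.INTER_CUBIC))
E
```

```text
time_s: 56.53
position: [0.5578, -0.1953, 0.1503]
eef_rot: [[0.386, 0.923, -0.0], [0.923, -0.386, 0.0], [-0.0, -0.0, -1.0]]
ft_force: [-0.7, -0.2, -0.9]
finger_gap: 0.592
[ 0.55825435 -0.19559697  0.1512497 ] [-0.20521826 -0.08210638 -2.08742309]
```

```bash
python3 -m inch '[[0,0,-0.04,0,0,0],[0,0,-0.08,0,0,0],[0,0,-0.1,0,0,0],[0,0,-0.1,0,0,0]]'
python3 -m inch '[[0,0,-0.02,0,0,0],[0,0,-0.02,0,0,0],[0,0,-0.02,0,0,0]]'
python3 -m inch '[[0,0,-0.02,0,0,0],[0,0,-0.02,0,0,0],[0,0,-0.02,0,0,0]]'
```

```text
time_s: 56.97
position: [0.5574, -0.1954, 0.1397]
eef_rot: [[0.386, 0.922, -0.001], [0.922, -0.386, 0.0], [0.0, -0.001, -1.0]]
ft_force: [-1.2, 0.8, -0.5]
finger_gap: 0.591
time_s: 57.22
position: [0.5576, -0.1955, 0.1382]
eef_rot: [[0.386, 0.922, -0.0], [0.922, -0.386, 0.0], [0.0, -0.0, -1.0]]
ft_force: [-0.4, 0.2, -2.0]
finger_gap: 0.588
time_s: 57.47
position: [0.5576, -0.1955, 0.1361]
eef_rot: [[0.386, 0.922, -0.0], [0.922, -0.386, 0.0], [0.0, -0.0, -1.0]]
ft_force: [-0.3, -0.7, -1.4]
finger_gap: 0.591
```

```bash
python3 -m inch '[[0,0,-0.015,0,0,0],[0,0,-0.015,0,0,0],[0,0,-0.015,0,0,0]]'
python3 -m inch '[[0.0075,0.0185,0,0,0,0],[0.0075,0.0185,0,0,0,0],[0.0075,0.0185,0,0,0,0]]'
python3 -m inch '[[0.004,0.0093,0,0,0,0],[0.004,0.0093,0,0,0,0],[0.004,0.0093,0,0,0,0]]'
```

```text
time_s: 57.72
position: [0.5576, -0.1955, 0.1346]
eef_rot: [[0.386, 0.922, -0.0], [0.922, -0.386, 0.0], [0.0, -0.0, -1.0]]
ft_force: [-0.5, -0.7, -2.2]
finger_gap: 0.591
time_s: 57.97
position: [0.5584, -0.1935, 0.1347]
eef_rot: [[0.386, 0.922, 0.0], [0.922, -0.386, -0.0], [0.0, 0.0, -1.0]]
ft_force: [-0.2, -0.5, -1.0]
finger_gap: 0.591
time_s: 58.22
position: [0.5588, -0.1927, 0.1347]
eef_rot: [[0.386, 0.922, 0.0], [0.922, -0.386, 0.0], [0.0, 0.0, -1.0]]
ft_force: [-0.3, 0.5, -1.4]
finger_gap: 0.592
```

```bash
python3 -m inch '[[0.004,0.0093,-0.01,0,0,0],[0.004,0.0093,-0.01,0,0,0],[0.004,0.0093,-0.01,0,0,0]]'
python3 -m inch '[[0.004,0.0093,0,0,0,0],[0.004,0.0093,0,0,0,0],[0.004,0.0093,0,0,0,0]]'
python3 -m inch '[[0,0,-0.01,0,0,0],[0,0,-0.01,0,0,0],[0,0,-0.01,0,0,0]]'
python3 -m inch '[[0,0,-0.01,0,0,0],[0,0,-0.01,0,0,0],[0,0,-0.01,0,0,0]]'
```

```text
time_s: 58.47
position: [0.5592, -0.1919, 0.134]
eef_rot: [[0.386, 0.922, 0.0], [0.922, -0.386, -0.0], [-0.0, 0.0, -1.0]]
ft_force: [-1.2, -0.7, 3.4]
finger_gap: 0.587
time_s: 58.72
position: [0.5597, -0.191, 0.1339]
eef_rot: [[0.386, 0.922, 0.0], [0.922, -0.386, -0.0], [-0.0, 0.001, -1.0]]
ft_force: [-2.2, -1.9, 4.9]
finger_gap: 0.588
time_s: 58.97
position: [0.5597, -0.191, 0.1335]
eef_rot: [[0.386, 0.922, 0.001], [0.922, -0.386, -0.0], [-0.0, 0.001, -1.0]]
ft_force: [-5.0, -1.0, 11.1]
finger_gap: 0.592
time_s: 59.22
position: [0.5597, -0.1909, 0.133]
eef_rot: [[0.386, 0.922, 0.001], [0.922, -0.386, -0.0], [-0.0, 0.001, -1.0]]
ft_force: [-7.3, -0.0, 16.5]
finger_gap: 0.589
```

```bash
python3 -m inch '[[0,0,0.02,0,0,0],[0,0,0.02,0,0,0],[0,0,0.02,0,0,0]]'
python3 -m inch '[[0,0,0,0,0,0],[0,0,0,0,0,0],[0,0,0,0,0,0],[0,0,0,0,0,0],[0,0,0,0,0,0]]' 0.78
python3 -m inch '[[0,0,0.2,0,0,0],[0,0,0.5,0,0,0],[0,0,0.9,0,0,0],[0,0,0.9,0,0,0]]'
python3 -m inch '[[0,0.3,0.1,0,0,0],[0,0.7,0.1,0,0,0],[0,1,0.1,0,0,0],[0,1,0.1,0,0,0]]' 1
python3 -m inch '[[0,0.3,0,0,0,0],[0.1,0.7,0,0,0,0],[0.1,1,0,0,0,0],[0.1,1,0,0,0,0]]'
python3 - <<'E'
from h import *
snap('top','t17');snap('scene','s17')
s=monitor.read_state();print(s['position'],s['ft_force'])
a=cv2.imread('pics/t17.png')
cv2.imwrite('pics/t17z.png',cv2.resize(a[225:325,380:510],None,fx=6,fy=6,interpolation=cv2.INTER_CUBIC))
E
python3 tins.py pics/t17.png pics/s17.png
```

```text
time_s: 59.47
position: [0.5598, -0.1909, 0.1339]
eef_rot: [[0.386, 0.922, 0.001], [0.922, -0.386, -0.0], [0.0, 0.001, -1.0]]
ft_force: [-1.4, -0.8, 5.3]
finger_gap: 0.589
time_s: 59.88
position: [0.5595, -0.1908, 0.1335]
eef_rot: [[0.386, 0.922, -0.0], [0.922, -0.386, 0.0], [0.0, -0.0, -1.0]]
ft_force: [-0.6, 0.1, -0.7]
finger_gap: 0.78
time_s: 60.22
position: [0.5621, -0.1919, 0.2308]
eef_rot: [[0.386, 0.922, 0.009], [0.922, -0.386, -0.004], [-0.0, 0.01, -1.0]]
ft_force: [1.1, 0.7, 0.7]
finger_gap: 0.782
time_s: 60.55
position: [0.5594, -0.0866, 0.2338]
eef_rot: [[0.383, 0.924, 0.0], [0.924, -0.383, 0.001], [0.001, -0.0, -1.0]]
ft_force: [0.5, -0.3, 0.3]
finger_gap: 1.0
time_s: 60.88
position: [0.5696, 0.0132, 0.2335]
eef_rot: [[0.383, 0.924, 0.0], [0.924, -0.383, 0.001], [0.001, -0.0, -1.0]]
ft_force: [0.3, -0.2, 0.3]
finger_gap: 1.002
[0.56961757 0.00962761 0.23353589] [ 0.43780544 -0.99646151  0.09833902]
top ([0.6289, 0.3297], np.int32(155), [200.3, 232.8])
top ([0.6292, 0.2593], np.int32(158), [227.4, 233.3])
top ([0.6148, 0.1928], np.int32(155), [252.7, 239.4])
top ([0.4113, 0.7354], np.int32(156), [34.3, 313.7])
scene ([0.616, 0.1903], np.int32(137), [265.0, 278.4])
scene ([0.6302, 0.2573], np.int32(141), [239.0, 288.2])
scene ([0.6299, 0.3278], np.int32(155), [213.6, 302.9])
```

```bash
cat > row.py <<'E'
from h import *
import sys
a=cv2.imread(sys.argv[1]);b,g,r=[a[:,:,i].astype(int) for i in range(3)]
hsv=cv2.cvtColor(a,cv2.COLOR_BGR2HSV)
m=((r-b>110)&(r-g>60)).astype(np.uint8); m[:, :380]=0; m[:220]=0;m[330:]=0;m[:,515:]=0
n,l,s,c=cv2.connectedComponentsWithStats(m)
t=np.radians(float(sys.argv[2]) if len(sys.argv)>2 else -21.9);X=np.array([np.cos(t),np.sin(t)]);Y=np.array([-np.sin(t),np.cos(t)])
T=np.array([.516,-.2974]);P=[]
for i in range(1,n):
    if s[i,4]>60:
        p=ray('top',c[i],.152)[:2];d=(p-T)@Y;e=(p-T)@X;P.append((d,e,s[i,4],c[i]))
P.sort(key=lambda q:-q[0])
for q in P:print('d %.1f e %.1f mm area %d pix %s'%(q[0]*1000,q[1]*1000,q[2],q[3].round(1)))
print('spacing',np.round([1000*np.hypot(P[i][0]-P[i+1][0],P[i][1]-P[i+1][1]) for i in range(len(P)-1)],1))
# left end outer corners / inner
E
python3 row.py pics/t17.png
python3 - <<'E'
from h import *
a=cv2.imread('pics/t17.png').astype(np.float32)
t=np.radians(-21.9);X=np.array([np.cos(t),np.sin(t)]);Y=np.array([-np.sin(t),np.cos(t)]);T=np.array([.516,-.2974])
ds=np.arange(.120,.160,.001)
for e0,e1 in((-.028,-.012),(.012,.028)):
    pr=[]
    for e in np.arange(e0,e1,.002):
        pr.append([cv2.getRectSubPix(a,(1,1),tuple(map(float,proj('top',[*(T+X*e+Y*d),.131]))))[0,0].sum() for d in ds])
    print(e0,' '.join(f'{1000*d:.0f}:{v:.0f}' for d,v in zip(ds,np.mean(pr,0))))
E
```

```text
d 115.4 e -3.1 mm area 145 pix [405.7 260.9]
spacing []
-0.028 120:557 121:560 122:559 123:559 124:559 125:555 126:545 127:534 128:518 129:496 130:472 131:448 132:425 133:401 134:378 135:360 136:347 137:340 138:345 139:364 140:393 141:431 142:472 143:505 144:523 145:526 146:514 147:484 148:448 149:415 150:392 151:382 152:386 153:395 154:404 155:413 156:419 157:421 158:421 159:421 160:422
0.012 120:592 121:597 122:600 123:601 124:602 125:603 126:603 127:600 128:599 129:597 130:593 131:585 132:575 133:563 134:549 135:532 136:516 137:502 138:493 139:493 140:499 141:510 142:524 143:533 144:532 145:521 146:503 147:486 148:479 149:493 150:530 151:578 152:623 153:655 154:676 155:685 156:689 157:690 158:690 159:691 160:692
```

```bash
python3 -m inch '[[0.1,0.3,-0.2,0,0,0],[0.2,0.7,-0.4,0,0,0],[0.23,0.9,-0.6,0,0,0],[0.23,0.9,-0.6,0,0,0]]'
python3 -m inch '[[0.1,0.3,-0.2,0,0,0],[0.2,0.7,-0.4,0,0,0],[0.23,0.92,-0.5,0,0,0],[0.23,0.92,-0.5,0,0,0],[0.23,0.92,-0.5,0,0,0],[0.23,0.92,-0.5,0,0,0]]'
python3 -c "
from h import *
s=monitor.read_state();print(s['position'],s['ft_force'])"
```

```text
time_s: 61.32
position: [0.5914, 0.1011, 0.1695]
eef_rot: [[0.385, 0.923, -0.005], [0.923, -0.385, 0.0], [-0.002, -0.005, -1.0]]
ft_force: [-0.7, -0.3, -0.2]
finger_gap: 1.001
time_s: 61.82
position: [0.616, 0.1895, 0.1241]
eef_rot: [[0.387, 0.922, 0.0], [0.922, -0.387, -0.0], [-0.0, 0.001, -1.0]]
ft_force: [-0.1, -0.1, 0.6]
finger_gap: 0.997
[0.61604519 0.18953498 0.12412541] [-0.06120923 -0.14492113  0.62450209]
```

```bash
python3 -m inch '[[-0.005,0.02,-0.2,0,0,0],[-0.005,0.02,-0.5,0,0,0],[-0.005,0.02,-0.8,0,0,0],[-0.005,0.02,-0.92,0,0,0],[-0.005,0.02,-0.92,0,0,0],[-0.005,0.02,-0.92,0,0,0]]'
python3 -m inch '[[0,0,0,0,0,0],[0,0,0,0,0,0],[0,0,0,0,0,0],[0,0,0,0,0,0],[0,0,0,0,0,0],[0,0,0,0,0,0],[0,0,0,0,0,0],[0,0,0,0,0,0]]' 0 40
python3 -m inch '[[0,0,0.1,0,0,0],[0,0,0.4,0,0,0],[0,0,0.8,0,0,0],[0,0,1,0,0,0],[0,0,1,0,0,0]]'
python3 -m inch '[[-0.05,-0.3,0.4,0,0,0],[-0.1,-0.6,0.7,0,0,0],[-0.15,-1,0.85,0,0,0],[-0.15,-1,0.85,0,0,0]]'
python3 -m inch '[[-0.05,-0.3,0,0,0,0],[-0.1,-0.6,0,0,0,0],[-0.15,-1,0,0,0,0],[-0.15,-1,0,0,0,0]]'
python3 -m inch '[[-0.05,-0.3,0,0,0,0],[-0.1,-0.6,0,0,0,0],[-0.15,-1,0,0,0,0],[-0.15,-1,0,0,0,0]]'
```

```text
time_s: 62.32
position: [0.6157, 0.1923, 0.0328]
eef_rot: [[0.387, 0.922, 0.001], [0.922, -0.387, 0.0], [0.0, 0.001, -1.0]]
ft_force: [0.2, -0.0, 0.6]
finger_gap: 1.0
time_s: 62.98
position: [0.6159, 0.1933, 0.0336]
eef_rot: [[0.386, 0.922, 0.002], [0.922, -0.386, 0.0], [0.001, 0.002, -1.0]]
ft_force: [-1.7, -1.8, 8.2]
finger_gap: 0.587
time_s: 63.4
position: [0.6175, 0.1938, 0.1381]
eef_rot: [[0.386, 0.922, 0.009], [0.923, -0.386, 0.002], [0.005, 0.007, -1.0]]
ft_force: [0.3, 0.2, -1.9]
finger_gap: 0.593
time_s: 63.73
position: [0.6005, 0.0895, 0.2203]
eef_rot: [[0.388, 0.922, 0.004], [0.922, -0.388, -0.001], [0.001, 0.004, -1.0]]
ft_force: [0.3, -0.1, -1.0]
finger_gap: 0.588
time_s: 64.07
position: [0.584, -0.0118, 0.2163]
eef_rot: [[0.389, 0.921, -0.001], [0.921, -0.389, -0.001], [-0.002, -0.001, -1.0]]
ft_force: [0.3, 0.8, -0.6]
finger_gap: 0.59
time_s: 64.4
position: [0.5691, -0.1118, 0.2163]
eef_rot: [[0.389, 0.921, -0.001], [0.921, -0.389, -0.001], [-0.001, -0.0, -1.0]]
ft_force: [0.4, 0.2, -1.9]
finger_gap: 0.59
```

```bash
python3 -m inch '[[-0.05,-0.3,0,0,0,0],[-0.1,-0.6,0,0,0,0],[-0.15,-0.7,0,0,0,0],[-0.15,-0.7,0,0,0,0]]'
python3 -m inch '[[-0.05,-0.3,0,0,0,0],[-0.1,-0.6,0,0,0,0],[-0.15,-0.63,0,0,0,0],[-0.15,-0.63,-0.3,0,0,0],[-0.15,-0.63,-0.5,0,0,0],[-0.15,-0.63,-0.5,0,0,0],[-0.15,-0.63,-0.5,0,0,0]]'
python3 -c "
from h import *
s=monitor.read_state();print(s['position'],s['ft_force'])"
```

```text
time_s: 64.73
position: [0.5541, -0.1786, 0.2162]
eef_rot: [[0.389, 0.921, -0.001], [0.921, -0.389, 0.0], [-0.0, -0.001, -1.0]]
ft_force: [-0.3, -0.1, -0.5]
finger_gap: 0.587
time_s: 65.32
position: [0.5399, -0.2387, 0.1663]
eef_rot: [[0.386, 0.923, -0.002], [0.923, -0.386, 0.001], [0.0, -0.002, -1.0]]
ft_force: [-0.1, -0.4, -0.4]
finger_gap: 0.592
[ 0.5399406  -0.23874435  0.16626864] [-0.13064825 -0.38705209 -0.44556592]
```

```bash
python3 -m inch '[[-0.007,-0.034,0,0,0,0],[-0.007,-0.034,-0.1,0,0,0],[-0.007,-0.034,-0.2,0,0,0],[-0.007,-0.034,-0.28,0,0,0],[-0.007,-0.034,-0.28,0,0,0],[-0.007,-0.034,-0.28,0,0,0]]'
python3 -m inch '[[0,0,-0.03,0,0,0],[0,0,-0.03,0,0,0],[0,0,-0.03,0,0,0]]'
python3 -m inch '[[0.004,0.0093,-0.01,0,0,0],[0.0075,0.0186,-0.01,0,0,0],[0.0075,0.0186,-0.01,0,0,0]]'
```

```text
time_s: 65.82
position: [0.5391, -0.2431, 0.1381]
eef_rot: [[0.386, 0.922, -0.001], [0.922, -0.386, 0.001], [0.0, -0.001, -1.0]]
ft_force: [1.1, 0.4, -0.9]
finger_gap: 0.592
time_s: 66.07
position: [0.5394, -0.2433, 0.1358]
eef_rot: [[0.386, 0.922, 0.0], [0.922, -0.386, -0.0], [-0.0, 0.0, -1.0]]
ft_force: [0.2, -0.3, -0.8]
finger_gap: 0.59
time_s: 66.32
position: [0.5402, -0.2412, 0.1347]
eef_rot: [[0.386, 0.922, 0.0], [0.922, -0.386, 0.0], [0.0, 0.0, -1.0]]
ft_force: [0.0, 0.7, -1.1]
finger_gap: 0.588
```

```bash
python3 -m inch '[[0.004,0.0093,0,0,0,0],[0.0075,0.0186,0,0,0,0],[0.0075,0.0186,0,0,0,0]]'
python3 -m inch '[[0.004,0.0093,0,0,0,0],[0.004,0.0093,0,0,0,0],[0.004,0.0093,0,0,0,0]]'
python3 -m inch '[[0.004,0.0093,0,0,0,0],[0.004,0.0093,0,0,0,0],[0.004,0.0093,0,0,0,0]]'
```

```text
time_s: 66.57
position: [0.541, -0.2394, 0.1347]
eef_rot: [[0.386, 0.922, 0.0], [0.922, -0.386, 0.0], [0.0, 0.0, -1.0]]
ft_force: [0.6, -0.8, -1.2]
finger_gap: 0.59
time_s: 66.82
position: [0.5413, -0.2386, 0.1347]
eef_rot: [[0.386, 0.922, -0.0], [0.922, -0.386, 0.0], [-0.0, -0.0, -1.0]]
ft_force: [0.4, 0.1, -2.1]
finger_gap: 0.589
time_s: 67.07
position: [0.5417, -0.2377, 0.1347]
eef_rot: [[0.386, 0.922, 0.0], [0.922, -0.386, -0.0], [-0.0, 0.0, -1.0]]
ft_force: [-0.3, -0.9, -0.4]
finger_gap: 0.589
```

```bash
python3 -m inch '[[0.004,0.0093,0,0,0,0],[0.004,0.0093,0,0,0,0],[0.004,0.0093,0,0,0,0]]'
python3 -m inch '[[0,0,-0.013,0,0,0],[0,0,-0.013,0,0,0],[0,0,-0.013,0,0,0]]'
python3 -m inch '[[0,0,0,0,0,0],[0,0,0,0,0,0],[0,0,0,0,0,0],[0,0,0,0,0,0],[0,0,0,0,0,0]]' 0.78
python3 -m inch '[[0,0,0.2,0,0,0],[0,0,0.5,0,0,0],[0,0,0.9,0,0,0],[0,0,0.9,0,0,0]]'
python3 -m inch '[[0,0.3,0.1,0,0,0],[0,0.7,0.1,0,0,0],[0.1,1,0.1,0,0,0],[0.1,1,0.1,0,0,0]]' 1
python3 -m inch '[[0,0.3,0,0,0,0],[0.1,0.7,0,0,0,0],[0.2,1,0,0,0,0],[0.2,1,0,0,0,0]]'
python3 -m inch '[[0,0.3,0,0,0,0],[0.1,0.7,0,0,0,0],[0.2,1,0,0,0,0],[0.2,1,0,0,0,0]]'
python3 - <<'E'
from h import *
snap('top','t18');snap('scene','s18')
s=monitor.read_state();print(s['position'],s['ft_force'])
a=cv2.imread('pics/t18.png')
cv2.imwrite('pics/t18z.png',cv2.resize(a[225:325,380:510],None,fx=6,fy=6,interpolation=cv2.INTER_CUBIC))
E
python3 tins.py pics/t18.png pics/s18.png; python3 row.py pics/t18.png
```

```text
time_s: 67.32
position: [0.5421, -0.2368, 0.1347]
eef_rot: [[0.386, 0.922, 0.0], [0.922, -0.386, -0.0], [-0.0, 0.0, -1.0]]
ft_force: [-1.2, -1.3, -0.4]
finger_gap: 0.59
time_s: 67.57
position: [0.5422, -0.2369, 0.1338]
eef_rot: [[0.386, 0.922, 0.0], [0.922, -0.386, -0.0], [-0.0, 0.001, -1.0]]
ft_force: [-1.5, -1.3, 4.1]
finger_gap: 0.588
time_s: 67.98
position: [0.5421, -0.2367, 0.1333]
eef_rot: [[0.386, 0.922, -0.0], [0.922, -0.386, 0.0], [0.0, -0.0, -1.0]]
ft_force: [0.4, -0.1, 0.7]
finger_gap: 0.786
time_s: 68.32
position: [0.5446, -0.238, 0.2305]
eef_rot: [[0.386, 0.922, 0.009], [0.922, -0.386, -0.005], [-0.001, 0.01, -1.0]]
ft_force: [1.1, 0.2, -0.1]
finger_gap: 0.777
time_s: 68.65
position: [0.5529, -0.1325, 0.2337]
eef_rot: [[0.383, 0.924, 0.001], [0.924, -0.383, 0.001], [0.001, 0.001, -1.0]]
ft_force: [0.7, 0.2, 1.1]
finger_gap: 1.003
time_s: 68.98
position: [0.5731, -0.0327, 0.2334]
eef_rot: [[0.383, 0.924, 0.001], [0.924, -0.383, 0.001], [0.001, 0.0, -1.0]]
ft_force: [0.6, 0.3, 0.2]
finger_gap: 0.997
time_s: 69.32
position: [0.593, 0.0671, 0.2332]
eef_rot: [[0.383, 0.924, 0.001], [0.924, -0.383, 0.001], [0.001, 0.0, -1.0]]
ft_force: [0.4, -0.1, -0.3]
finger_gap: 0.995
[0.59213928 0.0634332  0.23302601] [ 0.47175664  0.51203628 -0.58784764]
top ([0.6288, 0.3297], np.int32(154), [200.3, 232.8])
top ([0.6292, 0.2593], np.int32(158), [227.4, 233.3])
top ([0.4113, 0.7354], np.int32(157), [34.2, 313.7])
scene ([0.6303, 0.2572], np.int32(142), [239.0, 288.1])
scene ([0.6298, 0.3277], np.int32(154), [213.6, 302.9])
d 116.1 e -3.0 mm area 143 pix [405.4 260.8]
d 63.9 e -2.3 mm area 143 pix [425.5 269. ]
spacing [52.2]
```

```bash
python3 -m inch '[[0.1,0.3,-0.2,0,0,0],[0.15,0.7,-0.4,0,0,0],[0.19,0.95,-0.6,0,0,0],[0.19,0.95,-0.6,0,0,0]]'
python3 -m inch '[[0.1,0.3,-0.2,0,0,0],[0.15,0.7,-0.4,0,0,0],[0.19,0.99,-0.5,0,0,0],[0.19,0.99,-0.5,0,0,0],[0.19,0.99,-0.5,0,0,0],[0.19,0.99,-0.5,0,0,0]]'
python3 -c "
from h import *
s=monitor.read_state();print(s['position'],s['ft_force'])"
```

```text
time_s: 69.75
position: [0.6096, 0.1604, 0.169]
eef_rot: [[0.385, 0.923, -0.005], [0.923, -0.385, -0.0], [-0.002, -0.005, -1.0]]
ft_force: [0.2, -0.7, -0.7]
finger_gap: 1.003
time_s: 70.25
position: [0.6305, 0.2555, 0.1237]
eef_rot: [[0.387, 0.922, 0.0], [0.922, -0.387, -0.0], [-0.0, 0.0, -1.0]]
ft_force: [0.2, 0.5, -0.0]
finger_gap: 1.0
[0.63052054 0.25550533 0.12373368] [ 0.1965845   0.5336141  -0.00989904]
```

```bash
python3 -m inch '[[-0.005,0.015,-0.2,0,0,0],[-0.005,0.015,-0.5,0,0,0],[-0.005,0.015,-0.8,0,0,0],[-0.005,0.015,-0.915,0,0,0],[-0.005,0.015,-0.915,0,0,0],[-0.005,0.015,-0.915,0,0,0]]'
python3 -m inch '[[0,0,0,0,0,0],[0,0,0,0,0,0],[0,0,0,0,0,0],[0,0,0,0,0,0],[0,0,0,0,0,0],[0,0,0,0,0,0],[0,0,0,0,0,0],[0,0,0,0,0,0]]' 0 40
python3 -m inch '[[0,0,0.1,0,0,0],[0,0,0.4,0,0,0],[0,0,0.8,0,0,0],[0,0,1,0,0,0],[0,0,1,0,0,0]]'
python3 -m inch '[[-0.05,-0.3,0.4,0,0,0],[-0.1,-0.6,0.7,0,0,0],[-0.2,-1,0.85,0,0,0],[-0.2,-1,0.85,0,0,0]]'
python3 -m inch '[[-0.05,-0.3,0,0,0,0],[-0.1,-0.6,0,0,0,0],[-0.2,-1,0,0,0,0],[-0.2,-1,0,0,0,0]]'
python3 -m inch '[[-0.05,-0.3,0,0,0,0],[-0.1,-0.6,0,0,0,0],[-0.2,-1,0,0,0,0],[-0.2,-1,0,0,0,0]]'
python3 -m inch '[[-0.05,-0.3,0,0,0,0],[-0.1,-0.6,0,0,0,0],[-0.2,-1,0,0,0,0],[-0.2,-1,0,0,0,0]]'
python3 -m inch '[[-0.05,-0.3,0,0,0,0],[-0.1,-0.6,0,0,0,0],[-0.2,-1,0,0,0,0],[-0.2,-1,0,0,0,0]]'
```

```text
time_s: 70.75
position: [0.6303, 0.2578, 0.0331]
eef_rot: [[0.387, 0.922, 0.001], [0.922, -0.387, 0.0], [0.0, 0.001, -1.0]]
ft_force: [-0.2, 1.1, 1.3]
finger_gap: 1.0
time_s: 71.42
position: [0.6304, 0.2589, 0.0338]
eef_rot: [[0.386, 0.922, 0.002], [0.922, -0.386, 0.001], [0.001, 0.002, -1.0]]
ft_force: [-1.6, -1.7, 7.0]
finger_gap: 0.59
time_s: 71.83
position: [0.6319, 0.2596, 0.1385]
eef_rot: [[0.386, 0.922, 0.009], [0.922, -0.386, 0.003], [0.006, 0.007, -1.0]]
ft_force: [0.7, 0.6, -0.8]
finger_gap: 0.588
time_s: 72.17
position: [0.6096, 0.1552, 0.2202]
eef_rot: [[0.388, 0.922, 0.004], [0.922, -0.388, -0.0], [0.001, 0.003, -1.0]]
ft_force: [0.0, -0.3, -1.7]
finger_gap: 0.595
time_s: 72.5
position: [0.5879, 0.0538, 0.2163]
eef_rot: [[0.389, 0.921, -0.002], [0.921, -0.389, -0.002], [-0.002, -0.001, -1.0]]
ft_force: [-0.4, -0.2, -0.6]
finger_gap: 0.592
time_s: 72.83
position: [0.568, -0.0461, 0.2163]
eef_rot: [[0.389, 0.921, -0.002], [0.921, -0.389, -0.001], [-0.002, -0.001, -1.0]]
ft_force: [-0.2, -0.1, -0.8]
finger_gap: 0.588
time_s: 73.17
position: [0.548, -0.1462, 0.2164]
eef_rot: [[0.39, 0.921, -0.001], [0.921, -0.39, -0.001], [-0.002, -0.001, -1.0]]
ft_force: [-0.4, 0.3, -1.6]
finger_gap: 0.589
time_s: 73.5
position: [0.5279, -0.2463, 0.2163]
eef_rot: [[0.39, 0.921, -0.001], [0.921, -0.39, -0.001], [-0.002, -0.0, -1.0]]
ft_force: [-0.5, 0.0, -1.0]
finger_gap: 0.594
```

```bash
python3 -m inch '[[-0.05,-0.3,0,0,0,0],[-0.09,-0.48,0,0,0,0],[-0.09,-0.48,0,0,0,0],[-0.09,-0.48,0,0,0,0],[-0.09,-0.48,-0.2,0,0,0],[-0.09,-0.48,-0.4,0,0,0],[-0.09,-0.48,-0.4,0,0,0],[-0.09,-0.48,-0.4,0,0,0]]'
python3 -c "
from h import *
s=monitor.read_state();print(s['position'],s['ft_force'])"
```

```text
time_s: 74.17
position: [0.5204, -0.2881, 0.1764]
eef_rot: [[0.385, 0.923, -0.002], [0.923, -0.385, 0.001], [0.001, -0.002, -1.0]]
ft_force: [0.1, -0.0, -1.2]
finger_gap: 0.586
[ 0.5204052  -0.28812752  0.17636243] [ 0.11129472 -0.02955516 -1.17573439]
```

```bash
python3 -m inch '[[0.006,-0.012,0,0,0,0],[0.006,-0.012,-0.1,0,0,0],[0.006,-0.012,-0.3,0,0,0],[0.006,-0.012,-0.38,0,0,0],[0.006,-0.012,-0.38,0,0,0],[0.006,-0.012,-0.38,0,0,0]]'
python3 -m inch '[[0,0,-0.04,0,0,0],[0,0,-0.04,0,0,0],[0.004,0.0093,-0.04,0,0,0],[0.0075,0.0186,-0.04,0,0,0],[0.0075,0.0186,-0.04,0,0,0]]'
python3 -c "
from h import *
s=monitor.read_state();print(s['position'],s['ft_force'])"
```

```text
time_s: 74.67
position: [0.5239, -0.2921, 0.1442]
eef_rot: [[0.386, 0.922, 0.008], [0.923, -0.386, -0.005], [-0.002, 0.01, -1.0]]
ft_force: [-7.2, 3.5, 35.8]
finger_gap: 0.588
time_s: 75.08
position: [0.5245, -0.2911, 0.1431]
eef_rot: [[0.386, 0.922, 0.009], [0.923, -0.386, -0.008], [-0.004, 0.011, -1.0]]
ft_force: [-19.0, 4.0, 61.8]
finger_gap: 0.591
[ 0.52450241 -0.29113221  0.14308196] [-19.04500542   4.04536638  61.79197001]
```

```bash
python3 -m inch '[[-0.0075,-0.0186,0.2,0,0,0],[-0.0075,-0.0186,0.4,0,0,0],[-0.0075,-0.0186,0.42,0,0,0],[-0.0075,-0.0186,0.42,0,0,0],[-0.0075,-0.0186,0.42,0,0,0]]'
python3 - <<'E'
from h import *
snap('top','t19');snap('scene','s19')
s=monitor.read_state();print(s['position'],s['ft_force'],s['finger_gap'])
a=cv2.imread('pics/t19.png')
cv2.imwrite('pics/t19z.png',cv2.resize(a[225:325,380:510],None,fx=6,fy=6,interpolation=cv2.INTER_CUBIC))
E
```

```text
time_s: 75.5
position: [0.5209, -0.2902, 0.176]
eef_rot: [[0.386, 0.922, -0.001], [0.922, -0.386, 0.0], [0.0, -0.001, -1.0]]
ft_force: [-0.1, -0.4, -1.9]
finger_gap: 0.591
[ 0.52070934 -0.29009281  0.17548242] [ 0.18755941  0.32965172 -0.57573188] 0.5903353747280858
```

```bash
python3 -m inch '[[0,0,0.3,0,0,0],[0,0,0.5,0,0,0],[0,0.3,0.5,0,0,0],[0,0.7,0.5,0,0,0],[0,1,0.5,0,0,0],[0,1,0.5,0,0,0]]'
python3 -m inch '[[0,0.3,0,0,0,0],[0,0.7,0,0,0,0],[0,1,0,0,0,0],[0,1,0,0,0,0]]'
python3 -m inch '[[0,0.3,0,0,0,0],[0,0.7,0,0,0,0],[0,1,0,0,0,0],[0,1,0,0,0,0]]'
python3 - <<'E'
from h import *
snap('top','t20');snap('scene','s20')
s=monitor.read_state();print(s['position'],s['ft_force'],s['finger_gap'])
a=cv2.imread('pics/t20.png')
cv2.imwrite('pics/t20z.png',cv2.resize(a[225:325,380:510],None,fx=6,fy=6,interpolation=cv2.INTER_CUBIC))
E
python3 row.py pics/t20.png;python3 tins.py pics/t20.png pics/s20.png
```

```text
time_s: 76.1
position: [0.5206, -0.186, 0.2259]
eef_rot: [[0.384, 0.924, -0.002], [0.924, -0.384, 0.002], [0.001, -0.003, -1.0]]
ft_force: [0.6, -0.4, -2.4]
finger_gap: 0.587
time_s: 76.43
position: [0.5206, -0.0864, 0.2259]
eef_rot: [[0.383, 0.924, -0.002], [0.924, -0.383, 0.002], [0.001, -0.002, -1.0]]
ft_force: [0.3, 0.5, -1.7]
finger_gap: 0.594
time_s: 76.77
position: [0.5208, 0.0132, 0.2261]
eef_rot: [[0.383, 0.924, -0.001], [0.924, -0.383, 0.001], [0.001, -0.002, -1.0]]
ft_force: [-0.2, 0.8, -0.9]
finger_gap: 0.587
[0.52107936 0.00988566 0.22618868] [ 0.00900019 -1.33524304 -2.04108146] 0.5902171934359696
d 115.5 e -6.3 mm area 142 pix [405.2 262.1]
d 63.4 e -5.9 mm area 147 pix [425.2 270.4]
spacing [52.1]
top ([0.6288, 0.3297], np.int32(154), [200.3, 232.8])
top ([0.4113, 0.7352], np.int32(158), [34.3, 313.7])
scene ([0.6298, 0.3278], np.int32(157), [213.6, 302.9])
```

```bash
cat > slat.py <<'E'
from ov import *
import sys
img=sys.argv[1];yaw=float(sys.argv[2]);e0=float(sys.argv[3])/1000;d0=float(sys.argv[4])/1000
t=np.radians(-21.9);X=np.array([np.cos(t),np.sin(t)]);Y=np.array([-np.sin(t),np.cos(t)])
c=np.array([.516,-.2974])+X*e0+Y*d0
o=[c[0],c[1],.098]
it=[(o,yaw,rect(-.035,.035,-.146,.146,.032),R),(o,yaw,rect(-.03,.03,-.139,.139,.030),R)]
overlay(img,'pics/slat.png',7,380,228,112,92 if 0 else 85,it)
E
python3 slat.py pics/t20.png -21.0 -6 1.5
python3 -m inch '[[0,-0.3,0,0,0,0],[0,-0.7,0,0,0,0],[0,-1,0,0,0,0],[0,-1,0,0,0,0]]'
python3 -m inch '[[0,-0.3,0,0,0,0],[0,-0.7,0,0,0,0],[0,-1,0,0,0,0],[0,-1,0,0,0,0]]'
python3 -m inch '[[-0.02,-0.3,0,0,0,0],[-0.04,-0.7,0,0,0,0],[-0.04,-0.99,0,0,0,0],[-0.04,-0.99,0,0,0,0],[-0.04,-0.99,0,0,0,0],[-0.04,-0.99,0,0,0,0]]'
python3 -m inch '[[0,0,-0.2,0,0,0],[0,0,-0.4,0,0,0],[0,0,-0.5,0,0,0],[0,0,-0.5,0,0,0],[0,0,-0.5,0,0,0]]'
python3 -c "
from h import *
s=monitor.read_state();print(s['position'],s['ft_force'])"
```

```text
time_s: 77.2
position: [0.5209, -0.0961, 0.2264]
eef_rot: [[0.39, 0.921, -0.0], [0.921, -0.39, -0.001], [-0.001, 0.0, -1.0]]
ft_force: [0.4, -0.8, -1.9]
finger_gap: 0.59
time_s: 77.53
position: [0.5205, -0.1962, 0.2263]
eef_rot: [[0.391, 0.921, -0.0], [0.921, -0.391, -0.001], [-0.001, 0.0, -1.0]]
ft_force: [0.4, 0.9, -2.1]
finger_gap: 0.591
time_s: 78.03
position: [0.5166, -0.2897, 0.2263]
eef_rot: [[0.387, 0.922, -0.001], [0.922, -0.387, 0.001], [0.0, -0.001, -1.0]]
ft_force: [-0.6, -0.1, -1.8]
finger_gap: 0.592
time_s: 78.45
position: [0.5173, -0.289, 0.1771]
eef_rot: [[0.386, 0.923, -0.0], [0.923, -0.386, 0.0], [0.0, -0.001, -1.0]]
ft_force: [1.1, -1.1, -1.3]
finger_gap: 0.587
[ 0.51726182 -0.28899169  0.17706728] [ 1.07512641 -1.11401269 -1.30631756]
```

```bash
python3 -m inch '[[-0.003,-0.003,-0.08,0,0,0],[-0.003,-0.003,-0.15,0,0,0],[-0.003,-0.003,-0.15,0,0,0]]'
python3 -m inch '[[0,0,-0.04,0,0,0],[0,0,-0.08,0,0,0],[0,0,-0.08,0,0,0]]'
python3 -m inch '[[0,0,-0.04,0,0,0],[0,0,-0.05,0,0,0],[0,0,-0.05,0,0,0]]'
```

```text
time_s: 78.7
position: [0.5165, -0.2894, 0.1608]
eef_rot: [[0.386, 0.922, -0.001], [0.922, -0.386, 0.001], [0.0, -0.001, -1.0]]
ft_force: [-0.3, 0.1, -0.7]
finger_gap: 0.595
time_s: 78.95
position: [0.5166, -0.2896, 0.1532]
eef_rot: [[0.386, 0.922, -0.001], [0.922, -0.386, 0.0], [0.0, -0.001, -1.0]]
ft_force: [-0.3, 0.0, -2.1]
finger_gap: 0.589
time_s: 79.2
position: [0.5168, -0.2897, 0.1486]
eef_rot: [[0.386, 0.922, -0.0], [0.922, -0.386, 0.0], [0.0, -0.0, -1.0]]
ft_force: [0.5, -1.0, -1.2]
finger_gap: 0.59
```

Clear past the earlier contact height so far; continue gently.

```bash
python3 -m inch '[[0,0,-0.03,0,0,0],[0,0,-0.05,0,0,0],[0,0,-0.05,0,0,0]]'
python3 -m inch '[[0,0,-0.02,0,0,0],[0,0,-0.04,0,0,0],[0,0,-0.04,0,0,0]]'
python3 -m inch '[[0,0,-0.02,0,0,0],[0,0,-0.03,0,0,0],[0,0,-0.03,0,0,0]]'
```

```text
time_s: 79.45
position: [0.5177, -0.2904, 0.1461]
eef_rot: [[0.386, 0.922, 0.003], [0.922, -0.386, -0.002], [-0.001, 0.003, -1.0]]
ft_force: [-7.1, 3.3, 18.1]
finger_gap: 0.588
time_s: 79.7
position: [0.52, -0.2917, 0.145]
eef_rot: [[0.386, 0.922, 0.009], [0.922, -0.386, -0.006], [-0.002, 0.011, -1.0]]
ft_force: [-3.9, 3.5, 34.0]
finger_gap: 0.593
time_s: 79.95
position: [0.522, -0.2926, 0.1441]
eef_rot: [[0.386, 0.922, 0.015], [0.922, -0.386, -0.009], [-0.002, 0.017, -1.0]]
ft_force: [0.5, 4.1, 43.9]
finger_gap: 0.593
```

```bash
python3 -m inch '[[0,0,0.1,0,0,0],[0,0,0.2,0,0,0],[0,0,0.2,0,0,0]]'
python3 - <<'E'
import cv2
a=cv2.imread('pics/s20.png');cv2.imwrite('pics/s20z.png',cv2.resize(a[170:250,310:420],None,fx=7,fy=7,interpolation=cv2.INTER_CUBIC))
E
```

```text
time_s: 80.2
position: [0.5175, -0.2902, 0.1587]
eef_rot: [[0.386, 0.922, 0.002], [0.922, -0.386, -0.001], [-0.0, 0.002, -1.0]]
ft_force: [-0.1, 0.6, -1.5]
finger_gap: 0.597
```

```bash
python3 -m inch '[[0,0,0.3,0,0,0],[0,0,0.6,0,0,0],[0,0.3,0.7,0,0,0],[0,0.7,0.7,0,0,0],[0.1,1,0.7,0,0,0],[0.1,1,0.7,0,0,0]]'
python3 -m inch '[[0.1,0.3,0,0,0,0],[0.2,0.7,0,0,0,0],[0.2,1,0,0,0,0],[0.2,1,0,0,0,0]]'
python3 -m inch '[[0.1,0.3,0,0,0,0],[0.2,0.7,0,0,0,0],[0.2,1,0,0,0,0],[0.2,1,0,0,0,0]]'
python3 -m inch '[[0.1,0.3,-0.2,0,0,0],[0.2,0.7,-0.5,0,0,0],[0.2,1,-0.8,0,0,0],[0.2,1,-0.8,0,0,0],[0.2,1,-0.8,0,0,0],[0.2,1,-0.8,0,0,0]]'
python3 - <<'E'
from h import *
snap('top','t21');a=snap('scene','s21')
s=monitor.read_state();print(s['position'],s['ft_force'])
cv2.imwrite('pics/s21z.png',cv2.resize(a[210:310,240:360,::-1],None,fx=6,fy=6,interpolation=cv2.INTER_CUBIC))
E
python3 row.py pics/t21.png
```

```text
time_s: 80.7
position: [0.5273, -0.1854, 0.2264]
eef_rot: [[0.384, 0.923, -0.001], [0.923, -0.384, 0.002], [0.001, -0.001, -1.0]]
ft_force: [0.7, 1.1, -0.9]
finger_gap: 0.592
time_s: 81.03
position: [0.5466, -0.0855, 0.2259]
eef_rot: [[0.383, 0.924, -0.002], [0.924, -0.383, 0.002], [0.001, -0.002, -1.0]]
ft_force: [0.2, -0.6, -1.9]
finger_gap: 0.594
time_s: 81.37
position: [0.5666, 0.0143, 0.2259]
eef_rot: [[0.383, 0.924, -0.002], [0.924, -0.383, 0.001], [0.001, -0.002, -1.0]]
ft_force: [-0.3, -0.1, -1.2]
finger_gap: 0.592
time_s: 81.87
position: [0.5868, 0.1096, 0.1466]
eef_rot: [[0.386, 0.923, -0.001], [0.923, -0.386, -0.0], [-0.001, -0.001, -1.0]]
ft_force: [2.1, -0.8, -1.7]
finger_gap: 0.591
[0.58750269 0.10897228 0.14794278] [ 0.30712396 -0.46430537 -0.04198319]
d 115.2 e -4.9 mm area 145 pix [405.5 261.6]
d 63.0 e -4.6 mm area 143 pix [425.5 270. ]
spacing [52.2]
```

```bash
python3 -m inch '[[0,0,-0.3,0,0,0],[0,0,-0.6,0,0,0],[0,0,-0.9,0,0,0],[0,0,-0.95,0,0,0],[0,0,-0.95,0,0,0],[0,0,-0.95,0,0,0]]' - 20
python3 -m inch '[[0,0,-0.04,0,0,0],[0,0,-0.04,0,0,0],[0,0,-0.04,0,0,0]]'
python3 -m inch '[[0,0,-0.04,0,0,0],[0,0,-0.04,0,0,0],[0,0,-0.04,0,0,0]]'
python3 -m inch '[[0,0,-0.04,0,0,0],[0,0,-0.04,0,0,0],[0,0,-0.04,0,0,0]]'
```

```text
time_s: 82.47
position: [0.588, 0.1097, 0.0537]
eef_rot: [[0.387, 0.922, 0.002], [0.922, -0.387, 0.0], [0.001, 0.002, -1.0]]
ft_force: [0.2, -0.3, -2.0]
finger_gap: 0.59
time_s: 82.72
position: [0.5874, 0.1102, 0.049]
eef_rot: [[0.386, 0.922, 0.002], [0.922, -0.386, 0.0], [0.001, 0.001, -1.0]]
ft_force: [0.2, -0.1, -1.7]
finger_gap: 0.59
time_s: 82.97
position: [0.5868, 0.1103, 0.0438]
eef_rot: [[0.386, 0.922, -0.0], [0.922, -0.386, -0.0], [-0.0, -0.0, -1.0]]
ft_force: [0.1, 0.0, -1.9]
finger_gap: 0.591
time_s: 83.22
position: [0.5867, 0.1102, 0.0396]
eef_rot: [[0.386, 0.922, -0.001], [0.922, -0.386, -0.0], [-0.0, -0.001, -1.0]]
ft_force: [-0.2, 0.7, -2.3]
finger_gap: 0.586
```

```bash
python3 -m inch '[[0,0,-0.02,0,0,0],[0,0,-0.03,0,0,0],[0,0,-0.03,0,0,0]]'
python3 -m inch '[[0,0,-0.02,0,0,0],[0,0,-0.02,0,0,0],[0,0,-0.02,0,0,0]]'
python3 -m inch '[[0,0,-0.02,0,0,0],[0,0,-0.02,0,0,0],[0,0,-0.02,0,0,0]]'
```

```text
time_s: 83.47
position: [0.5867, 0.1102, 0.0366]
eef_rot: [[0.386, 0.922, -0.0], [0.922, -0.386, -0.0], [-0.0, -0.0, -1.0]]
ft_force: [0.3, -0.6, -1.8]
finger_gap: 0.591
time_s: 83.72
position: [0.5868, 0.1102, 0.0348]
eef_rot: [[0.386, 0.922, -0.0], [0.922, -0.386, -0.0], [-0.0, -0.0, -1.0]]
ft_force: [0.1, -0.3, -1.9]
finger_gap: 0.587
time_s: 83.97
position: [0.587, 0.1103, 0.033]
eef_rot: [[0.386, 0.922, 0.0], [0.922, -0.386, 0.0], [0.0, 0.0, -1.0]]
ft_force: [-0.5, -0.3, -1.2]
finger_gap: 0.591
```

```bash
python3 -m inch '[[0,0,-0.02,0,0,0],[0,0,-0.02,0,0,0],[0,0,-0.02,0,0,0]]'
python3 -m inch '[[0,0,-0.02,0,0,0],[0,0,-0.02,0,0,0],[0,0,-0.02,0,0,0]]'
python3 -m inch '[[0,0,-0.02,0,0,0],[0,0,-0.02,0,0,0],[0,0,-0.02,0,0,0]]'
python3 -m inch '[[0,0,-0.02,0,0,0],[0,0,-0.02,0,0,0],[0,0,-0.02,0,0,0]]'
```

```text
time_s: 84.22
position: [0.5874, 0.1105, 0.0324]
eef_rot: [[0.386, 0.922, 0.001], [0.922, -0.386, 0.0], [0.001, 0.001, -1.0]]
ft_force: [-3.5, 0.6, 16.4]
finger_gap: 0.594
time_s: 84.47
position: [0.5877, 0.1107, 0.0321]
eef_rot: [[0.386, 0.922, 0.002], [0.922, -0.386, 0.001], [0.001, 0.001, -1.0]]
ft_force: [-9.2, 0.4, 34.1]
finger_gap: 0.593
time_s: 84.72
position: [0.5888, 0.1106, 0.0299]
eef_rot: [[0.386, 0.922, 0.005], [0.922, -0.386, 0.001], [0.002, 0.004, -1.0]]
ft_force: [-3.7, -0.8, 26.7]
finger_gap: 0.595
time_s: 84.97
position: [0.5894, 0.1105, 0.0282]
eef_rot: [[0.386, 0.922, 0.006], [0.922, -0.386, 0.001], [0.003, 0.005, -1.0]]
ft_force: [-2.3, -0.8, 27.4]
finger_gap: 0.59
```

```bash
python3 -m inch '[[0,0,0.06,0,0,0],[0,0,0.06,0,0,0],[0,0,0.06,0,0,0],[0,0,0.06,0,0,0],[0,0,0.06,0,0,0],[0,0,0.06,0,0,0]]' 1
python3 -m inch '[[0,0,0.4,0,0,0],[0,0,0.8,0,0,0],[0,0,1,0,0,0],[0,0,1,0,0,0]]'
python3 -m inch '[[-0.4,-0.4,0.4,0,0,0],[-0.8,-0.8,0.6,0,0,0],[-1,-1,0.6,0,0,0],[-1,-1,0.6,0,0,0]]'
python3 - <<'E'
from h import *
a=snap('top','t22');b=snap('scene','s22')
s=monitor.read_state();print(s['position'],s['ft_force'])
cv2.imwrite('pics/s22z.png',np.hstack([cv2.resize(b[240:310,190:310,::-1],None,fx=6,fy=6,interpolation=cv2.INTER_CUBIC)]))
cv2.imwrite('pics/t22z.png',cv2.resize(a[225:325,380:510,::-1],None,fx=6,fy=6,interpolation=cv2.INTER_CUBIC))
E
python3 row.py pics/t22.png; python3 tins.py pics/t22.png pics/s22.png
```

```text
time_s: 85.47
position: [0.5866, 0.1102, 0.0304]
eef_rot: [[0.386, 0.922, -0.001], [0.922, -0.386, -0.0], [-0.0, -0.001, -1.0]]
ft_force: [-0.5, -0.4, -0.3]
finger_gap: 1.002
time_s: 85.8
position: [0.5891, 0.1105, 0.1356]
eef_rot: [[0.386, 0.922, 0.007], [0.922, -0.386, 0.001], [0.004, 0.006, -1.0]]
ft_force: [0.4, 0.8, 0.8]
finger_gap: 1.005
time_s: 86.13
position: [0.4848, 0.009, 0.191]
eef_rot: [[0.386, 0.922, -0.001], [0.922, -0.386, -0.0], [-0.0, -0.001, -1.0]]
ft_force: [-0.3, -0.8, 0.4]
finger_gap: 1.001
[0.48476861 0.00822706 0.19144984] [-0.03028568  0.57144628 -0.64655321]
d 115.3 e -5.0 mm area 144 pix [405.5 261.6]
d 63.1 e -4.7 mm area 144 pix [425.5 270. ]
spacing [52.2]
top ([0.6288, 0.3297], np.int32(154), [200.3, 232.8])
top ([0.5881, 0.1095], np.int32(154), [284.4, 250.3])
top ([0.4113, 0.735], np.int32(157), [34.4, 313.7])
scene ([0.589, 0.1076], np.int32(129), [297.9, 269.0])
scene ([0.6299, 0.3277], np.int32(156), [213.6, 302.9])
```

```bash
python3 -m inch '[[0.4,0.4,-0.2,0,0,0],[0.8,0.8,-0.5,0,0,0],[1,1,-0.7,0,0,0],[1,1,-0.7,0,0,0],[1,1,-0.7,0,0,0],[1,1,-0.7,0,0,0]]'
python3 -m inch '[[0.03,-0.01,-0.2,0,0,0],[0.03,-0.01,-0.5,0,0,0],[0.03,-0.01,-0.8,0,0,0],[0.03,-0.01,-0.895,0,0,0],[0.03,-0.01,-0.895,0,0,0],[0.03,-0.01,-0.895,0,0,0]]'
python3 -c "
from h import *
s=monitor.read_state();print(s['position'],s['ft_force'])"
```

```text
time_s: 86.73
position: [0.5865, 0.1114, 0.1185]
eef_rot: [[0.385, 0.923, -0.003], [0.923, -0.385, -0.0], [-0.002, -0.003, -1.0]]
ft_force: [-0.5, 0.2, -0.1]
finger_gap: 1.001
time_s: 87.23
position: [0.5901, 0.109, 0.0323]
eef_rot: [[0.387, 0.922, 0.0], [0.922, -0.387, 0.0], [0.0, 0.0, -1.0]]
ft_force: [0.2, -0.1, 0.8]
finger_gap: 0.998
[0.59013378 0.10898012 0.03234409] [ 0.19193686 -0.08739483  0.77001292]
```

```bash
python3 -m inch '[[-0.015,0.01,0,0,0,0],[-0.015,0.01,0,0,0,0],[-0.015,0.01,0,0,0,0],[-0.015,0.01,0,0,0,0],[-0.015,0.01,0,0,0,0],[-0.015,0.01,0,0,0,0],[-0.015,0.01,0,0,0,0],[-0.015,0.01,0,0,0,0],[-0.015,0.01,0,0,0,0]]' 0 80
python3 -m inch '[[0,0,0.1,0,0,0],[0,0,0.3,0,0,0],[0,0,0.6,0,0,0],[0,0,0.9,0,0,0],[0,0,1,0,0,0],[0,0,1,0,0,0]]'
python3 - <<'E'
from h import *
b=snap('scene','s23')
s=monitor.read_state();print(s['position'],s['ft_force'])
cv2.imwrite('pics/s23z.png',np.hstack([cv2.resize(b[220:300,250:350,::-1],None,fx=7,fy=7,interpolation=cv2.INTER_CUBIC)]))
E
```

```text
time_s: 87.98
position: [0.5892, 0.1104, 0.0334]
eef_rot: [[0.386, 0.922, 0.002], [0.922, -0.386, 0.0], [0.001, 0.002, -1.0]]
ft_force: [-4.3, -0.6, 11.9]
finger_gap: 0.581
time_s: 88.48
position: [0.5898, 0.1104, 0.1347]
eef_rot: [[0.386, 0.922, 0.005], [0.922, -0.386, 0.001], [0.003, 0.005, -1.0]]
ft_force: [0.7, -0.3, -1.5]
finger_gap: 0.578
[0.58873436 0.11029897 0.1323689 ] [-0.09921611 -0.38116891 -2.64906092]
```

```bash
python3 slat.py pics/t22.png -21.5 -5 1.5
python3 -m inch '[[-0.05,-0.3,0.4,0,0,0],[-0.1,-0.6,0.8,0,0,0],[-0.2,-1,0.9,0,0,0],[-0.2,-1,0.9,0,0,0]]'
python3 -m inch '[[-0.05,-0.3,0,0,0,0],[-0.1,-0.6,0,0,0,0],[-0.2,-1,0,0,0,0],[-0.2,-1,0,0,0,0]]'
python3 -m inch '[[-0.05,-0.3,0,0,0,0],[-0.1,-0.6,0,0,0,0],[-0.2,-1,0,0,0,0],[-0.2,-1,0,0,0,0]]'
python3 -m inch '[[-0.05,-0.3,0,0,0,0],[-0.1,-0.6,0,0,0,0],[-0.14,-1,0,0,0,0],[-0.14,-1,0,0,0,0],[-0.14,-1,0,0,0,0],[-0.14,-1,-0.4,0,0,0],[-0.14,-1,-0.45,0,0,0],[-0.14,-1,-0.45,0,0,0],[-0.14,-1,-0.45,0,0,0]]'
python3 -c "
from h import *
s=monitor.read_state();print(s['position'],s['ft_force'])"
```

```text
time_s: 88.87
position: [0.568, 0.0072, 0.2226]
eef_rot: [[0.387, 0.922, 0.001], [0.922, -0.387, -0.001], [-0.0, 0.002, -1.0]]
ft_force: [0.0, -0.5, -2.2]
finger_gap: 0.577
time_s: 89.2
position: [0.5464, -0.0947, 0.2193]
eef_rot: [[0.39, 0.921, -0.004], [0.921, -0.39, -0.001], [-0.002, -0.003, -1.0]]
ft_force: [0.0, 0.2, -0.7]
finger_gap: 0.577
time_s: 89.53
position: [0.5264, -0.1946, 0.2193]
eef_rot: [[0.39, 0.921, -0.003], [0.921, -0.39, -0.0], [-0.001, -0.003, -1.0]]
ft_force: [-0.2, -0.0, -2.1]
finger_gap: 0.578
time_s: 90.28
position: [0.5145, -0.289, 0.1765]
eef_rot: [[0.385, 0.923, -0.001], [0.923, -0.385, 0.001], [0.0, -0.001, -1.0]]
ft_force: [0.6, -0.2, 0.2]
finger_gap: 0.578
[ 0.51450496 -0.28897106  0.17648662] [ 0.57867359 -0.22152702  0.16539219]
```

```bash
python3 -m inch '[[0.003,-0.05,0,0,0,0],[0.003,-0.05,-0.1,0,0,0],[0.003,-0.05,-0.2,0,0,0],[0.003,-0.05,-0.25,0,0,0],[0.003,-0.05,-0.25,0,0,0]]'
python3 -m inch '[[0,0,-0.02,0,0,0],[0,0,-0.03,0,0,0],[0,0,-0.03,0,0,0]]'
python3 -m inch '[[0,0,-0.02,0,0,0],[0,0,-0.02,0,0,0],[0,0,-0.02,0,0,0]]'
```

```text
time_s: 90.7
position: [0.514, -0.2943, 0.1497]
eef_rot: [[0.386, 0.922, -0.002], [0.922, -0.386, 0.002], [0.001, -0.003, -1.0]]
ft_force: [-1.3, -0.2, -1.7]
finger_gap: 0.583
time_s: 90.95
position: [0.5147, -0.2948, 0.1484]
eef_rot: [[0.386, 0.922, 0.0], [0.922, -0.386, -0.0], [-0.0, 0.0, -1.0]]
ft_force: [0.2, -0.3, -1.8]
finger_gap: 0.577
time_s: 91.2
position: [0.5147, -0.2948, 0.1464]
eef_rot: [[0.386, 0.922, 0.0], [0.922, -0.386, -0.0], [-0.0, 0.0, -1.0]]
ft_force: [0.3, 0.7, -1.5]
finger_gap: 0.579
```

```bash
python3 -m inch '[[0,0,-0.02,0,0,0],[0,0,-0.02,0,0,0],[0,0,-0.02,0,0,0]]'
python3 -m inch '[[0,0,-0.02,0,0,0],[0,0,-0.02,0,0,0],[0,0,-0.02,0,0,0]]'
```

```text
time_s: 91.45
position: [0.5146, -0.2948, 0.1443]
eef_rot: [[0.386, 0.922, -0.0], [0.922, -0.386, 0.0], [0.0, -0.0, -1.0]]
ft_force: [-0.5, -0.7, -1.2]
finger_gap: 0.575
time_s: 91.7
position: [0.5146, -0.2947, 0.1422]
eef_rot: [[0.386, 0.922, -0.0], [0.922, -0.386, 0.0], [0.0, -0.0, -1.0]]
ft_force: [0.4, -0.1, -1.1]
finger_gap: 0.578
```

Past the obstruction height now; continue down.

```bash
python3 -m inch '[[0,0,-0.02,0,0,0],[0,0,-0.03,0,0,0],[0,0,-0.03,0,0,0]]'
python3 -m inch '[[0,0,-0.02,0,0,0],[0,0,-0.03,0,0,0],[0,0,-0.03,0,0,0]]'
python3 -m inch '[[0,0,-0.01,0,0,0],[0,0,-0.01,0,0,0],[0,0,-0.01,0,0,0]]'
python3 -m inch '[[0,0,-0.01,0,0,0],[0,0,-0.01,0,0,0],[0,0,-0.01,0,0,0]]'
```

```text
time_s: 91.95
position: [0.5145, -0.2947, 0.1391]
eef_rot: [[0.386, 0.922, -0.0], [0.922, -0.386, 0.0], [0.0, -0.0, -1.0]]
ft_force: [-0.2, 0.6, -1.6]
finger_gap: 0.576
time_s: 92.2
position: [0.5145, -0.2947, 0.1361]
eef_rot: [[0.386, 0.922, -0.0], [0.922, -0.386, 0.0], [0.0, -0.0, -1.0]]
ft_force: [-0.5, 0.3, -1.9]
finger_gap: 0.573
time_s: 92.45
position: [0.5147, -0.2948, 0.1354]
eef_rot: [[0.386, 0.922, 0.0], [0.922, -0.386, -0.0], [-0.0, 0.0, -1.0]]
ft_force: [-0.6, 0.1, -0.6]
finger_gap: 0.577
time_s: 92.7
position: [0.5147, -0.2947, 0.1343]
eef_rot: [[0.386, 0.922, -0.0], [0.922, -0.386, 0.0], [0.0, -0.0, -1.0]]
ft_force: [0.7, -0.5, -1.7]
finger_gap: 0.577
```

```bash
python3 -m inch '[[0.011,0.028,0,0,0,0],[0.022,0.056,0,0,0,0],[0.022,0.056,0,0,0,0],[0.022,0.056,0,0,0,0]]'
python3 -m inch '[[0.0035,0.0093,0,0,0,0],[0.0035,0.0093,0,0,0,0],[0.0035,0.0093,0,0,0,0]]'
python3 -m inch '[[0.0035,0.0093,0,0,0,0],[0.0035,0.0093,0,0,0,0],[0.0035,0.0093,0,0,0,0]]'
python3 -m inch '[[0.0035,0.0093,0,0,0,0],[0.0035,0.0093,0,0,0,0],[0.0035,0.0093,0,0,0,0]]'
```

```text
time_s: 93.03
position: [0.517, -0.2889, 0.1344]
eef_rot: [[0.386, 0.923, 0.0], [0.923, -0.386, -0.0], [-0.0, 0.0, -1.0]]
ft_force: [-0.2, 0.3, -1.7]
finger_gap: 0.577
time_s: 93.28
position: [0.5172, -0.2882, 0.1344]
eef_rot: [[0.386, 0.922, -0.0], [0.922, -0.386, -0.0], [-0.0, -0.0, -1.0]]
ft_force: [-0.8, 0.7, -1.6]
finger_gap: 0.578
time_s: 93.53
position: [0.5176, -0.2873, 0.1344]
eef_rot: [[0.386, 0.922, 0.0], [0.922, -0.386, 0.0], [0.0, -0.0, -1.0]]
ft_force: [0.5, 0.1, -1.4]
finger_gap: 0.576
time_s: 93.78
position: [0.5179, -0.2863, 0.1344]
eef_rot: [[0.386, 0.922, -0.0], [0.922, -0.386, -0.0], [-0.0, 0.0, -1.0]]
ft_force: [0.8, 1.1, -1.7]
finger_gap: 0.582
```

```bash
python3 -m inch '[[0.0035,0.0093,0,0,0,0],[0.0035,0.0093,0,0,0,0],[0.0035,0.0093,0,0,0,0]]'
python3 -m inch '[[0.0035,0.0093,0,0,0,0],[0.0035,0.0093,0,0,0,0],[0.0035,0.0093,0,0,0,0]]'
python3 -c "
from h import *
f=[]
for i in range(5):
    read_camera('top');f.append(monitor.read_state()['ft_force'])
print(np.mean(f,0))"
```

```text
time_s: 94.03
position: [0.5183, -0.2854, 0.1344]
eef_rot: [[0.386, 0.922, 0.0], [0.922, -0.386, 0.0], [0.0, -0.0, -1.0]]
ft_force: [-0.5, 0.3, -1.7]
finger_gap: 0.579
time_s: 94.28
position: [0.5187, -0.2846, 0.1344]
eef_rot: [[0.386, 0.922, 0.0], [0.922, -0.386, -0.0], [-0.0, 0.0, -1.0]]
ft_force: [0.5, -1.3, -1.3]
finger_gap: 0.579
[-0.19790979 -0.63670504 -1.45332911]
```

```bash
python3 -m inch '[[0,0,-0.01,0,0,0],[0,0,-0.015,0,0,0],[0,0,-0.015,0,0,0]]'
python3 -m inch '[[0,0,0,0,0,0],[0,0,0,0,0,0],[0,0,0,0,0,0],[0,0,0,0,0,0],[0,0,0,0,0,0]]' 0.78
python3 -m inch '[[0,0,0.2,0,0,0],[0,0,0.5,0,0,0],[0,0,0.9,0,0,0],[0,0,0.9,0,0,0]]'
python3 -m inch '[[0,0.3,0.1,0,0,0],[0,0.7,0.1,0,0,0],[0.1,1,0.1,0,0,0],[0.1,1,0.1,0,0,0]]' 1
python3 -m inch '[[0,0.3,0,0,0,0],[0.1,0.7,0,0,0,0],[0.2,1,0,0,0,0],[0.2,1,0,0,0,0]]'
python3 -m inch '[[0,0.3,0,0,0,0],[0.1,0.7,0,0,0,0],[0.2,1,0,0,0,0],[0.2,1,0,0,0,0]]'
python3 -m inch '[[0,0.3,0,0,0,0],[0.1,0.7,0,0,0,0],[0.2,1,0,0,0,0],[0.2,1,0,0,0,0]]'
python3 - <<'E'
from h import *
snap('top','t24');snap('scene','s24')
s=monitor.read_state();print(s['position'],s['ft_force'])
a=cv2.imread('pics/t24.png')
cv2.imwrite('pics/t24z.png',cv2.resize(a[225:325,380:510],None,fx=6,fy=6,interpolation=cv2.INTER_CUBIC))
E
python3 tins.py pics/t24.png pics/s24.png; python3 row.py pics/t24.png
```

```text
time_s: 94.78
position: [0.5187, -0.2846, 0.1334]
eef_rot: [[0.386, 0.922, 0.0], [0.922, -0.386, -0.0], [-0.0, 0.0, -1.0]]
ft_force: [-2.0, 0.1, 4.2]
finger_gap: 0.577
time_s: 95.2
position: [0.5186, -0.2845, 0.1328]
eef_rot: [[0.386, 0.922, -0.0], [0.922, -0.386, 0.0], [0.0, -0.0, -1.0]]
ft_force: [0.6, 0.3, 0.3]
finger_gap: 0.781
time_s: 95.53
position: [0.521, -0.2859, 0.23]
eef_rot: [[0.386, 0.922, 0.009], [0.922, -0.386, -0.006], [-0.002, 0.01, -1.0]]
ft_force: [0.3, -0.4, 1.2]
finger_gap: 0.78
time_s: 95.87
position: [0.5294, -0.1803, 0.2332]
eef_rot: [[0.384, 0.924, 0.001], [0.924, -0.384, 0.001], [0.001, 0.0, -1.0]]
ft_force: [0.2, 0.6, 0.2]
finger_gap: 1.001
time_s: 96.2
position: [0.5497, -0.0805, 0.2329]
eef_rot: [[0.383, 0.924, 0.001], [0.924, -0.383, 0.001], [0.001, 0.0, -1.0]]
ft_force: [0.7, -0.2, -0.3]
finger_gap: 0.998
time_s: 96.53
position: [0.5697, 0.0192, 0.2328]
eef_rot: [[0.383, 0.924, 0.001], [0.924, -0.383, 0.001], [0.001, 0.0, -1.0]]
ft_force: [1.1, 1.2, 0.4]
finger_gap: 1.002
time_s: 96.87
position: [0.5896, 0.119, 0.2327]
eef_rot: [[0.383, 0.924, 0.001], [0.924, -0.383, 0.001], [0.001, 0.0, -1.0]]
ft_force: [1.0, -0.5, 0.2]
finger_gap: 0.998
[0.58876209 0.11551758 0.23247788] [-1.28344606 -0.16277415 -0.39281478]
top ([0.6289, 0.3297], np.int32(155), [200.3, 232.8])
top ([0.4114, 0.7362], np.int32(157), [34.0, 313.6])
scene ([0.6299, 0.3278], np.int32(155), [213.6, 302.9])
d 115.4 e -5.0 mm area 143 pix [405.4 261.6]
d 63.7 e -4.7 mm area 144 pix [425.3 269.9]
d 11.7 e -6.0 mm area 143 pix [445.1 278.9]
spacing [51.8 52. ]
```

```bash
python3 -m inch '[[0.1,0.3,-0.2,0,0,0],[0.15,0.7,-0.4,0,0,0],[0.2,1,-0.6,0,0,0],[0.2,1,-0.6,0,0,0]]'
python3 -m inch '[[0.1,0.3,-0.2,0,0,0],[0.15,0.7,-0.4,0,0,0],[0.2,1,-0.5,0,0,0],[0.2,1.0,-0.5,0,0,0],[0.2,1.0,-0.5,0,0,0],[0.2,1.0,-0.5,0,0,0]]'
python3 -m inch '[[0.005,0.14,-0.2,0,0,0],[0.005,0.14,-0.5,0,0,0],[0.005,0.14,-0.7,0,0,0],[0.005,0.14,-0.7,0,0,0],[0.005,0.14,-0.7,0,0,0],[0.005,0.14,-0.7,0,0,0]]'
python3 -c "
from h import *
s=monitor.read_state();print(s['position'],s['ft_force'])"
```

```text
time_s: 97.3
position: [0.6073, 0.2179, 0.1684]
eef_rot: [[0.385, 0.923, -0.005], [0.923, -0.385, -0.001], [-0.003, -0.005, -1.0]]
ft_force: [0.3, -0.4, -0.7]
finger_gap: 0.999
time_s: 97.8
position: [0.6291, 0.3138, 0.1231]
eef_rot: [[0.387, 0.922, 0.0], [0.922, -0.387, -0.0], [-0.0, 0.0, -1.0]]
ft_force: [-0.6, -0.1, -0.2]
finger_gap: 0.999
time_s: 98.3
position: [0.6304, 0.3288, 0.0552]
eef_rot: [[0.387, 0.922, 0.002], [0.922, -0.387, 0.001], [0.002, 0.002, -1.0]]
ft_force: [1.2, 0.1, 0.1]
finger_gap: 1.0
[0.63040731 0.32877925 0.05516182] [1.17418886 0.08136633 0.05853469]
```

```bash
python3 -m inch '[[-0.01,-0.005,-0.1,0,0,0],[-0.01,-0.005,-0.2,0,0,0],[-0.01,-0.005,-0.23,0,0,0],[-0.01,-0.005,-0.23,0,0,0]]'
python3 -m inch '[[0,0,0,0,0,0],[0,0,0,0,0,0],[0,0,0,0,0,0],[0,0,0,0,0,0],[0,0,0,0,0,0],[0,0,0,0,0,0],[0,0,0,0,0,0],[0,0,0,0,0,0],[0,0,0,0,0,0]]' 0 80
python3 -m inch '[[0,0,0.1,0,0,0],[0,0,0.3,0,0,0],[0,0,0.6,0,0,0],[0,0,0.9,0,0,0],[0,0,1,0,0,0],[0,0,1,0,0,0]]'
python3 - <<'E'
from h import *
b=snap('scene','s25')
s=monitor.read_state();print(s['position'],s['ft_force'])
cv2.imwrite('pics/s25z.png',np.hstack([cv2.resize(b[230:330,170:290,::-1],None,fx=6,fy=6,interpolation=cv2.INTER_CUBIC)]))
E
```

```text
time_s: 98.63
position: [0.6274, 0.3287, 0.0286]
eef_rot: [[0.386, 0.922, -0.002], [0.922, -0.386, -0.001], [-0.001, -0.001, -1.0]]
ft_force: [0.6, -0.6, -0.3]
finger_gap: 0.995
time_s: 99.38
position: [0.6287, 0.3294, 0.031]
eef_rot: [[0.386, 0.922, 0.002], [0.922, -0.386, 0.001], [0.001, 0.001, -1.0]]
ft_force: [-0.3, -0.4, 6.1]
finger_gap: 0.579
time_s: 99.88
position: [0.6293, 0.3295, 0.1333]
eef_rot: [[0.386, 0.922, 0.005], [0.922, -0.386, 0.002], [0.004, 0.004, -1.0]]
ft_force: [0.5, -0.6, -1.1]
finger_gap: 0.582
[0.62832634 0.32909547 0.13066495] [ 0.28181375 -0.02720722 -1.79124617]
```

```bash
python3 -m inch '[[-0.05,-0.3,0.4,0,0,0],[-0.1,-0.6,0.8,0,0,0],[-0.2,-1,0.95,0,0,0],[-0.2,-1,0.95,0,0,0]]'
python3 -m inch '[[-0.05,-0.3,0,0,0,0],[-0.1,-0.6,0,0,0,0],[-0.2,-1,0,0,0,0],[-0.2,-1,0,0,0,0]]'
python3 -m inch '[[-0.05,-0.3,0,0,0,0],[-0.1,-0.6,0,0,0,0],[-0.2,-1,0,0,0,0],[-0.2,-1,0,0,0,0]]'
python3 -m inch '[[-0.05,-0.3,0,0,0,0],[-0.1,-0.6,0,0,0,0],[-0.2,-1,0,0,0,0],[-0.2,-1,0,0,0,0]]'
python3 -m inch '[[-0.05,-0.3,0,0,0,0],[-0.1,-0.6,0,0,0,0],[-0.2,-1,0,0,0,0],[-0.2,-1,0,0,0,0]]'
python3 -m inch '[[-0.05,-0.3,0,0,0,0],[-0.1,-0.6,0,0,0,0],[-0.2,-1,0,0,0,0],[-0.2,-1,0,0,0,0]]'
python3 -m inch '[[-0.05,-0.3,0,0,0,0],[-0.12,-0.6,0,0,0,0],[-0.12,-0.7,0,0,0,0],[-0.12,-0.7,0,0,0,0],[-0.12,-0.7,0,0,0,0],[-0.12,-0.7,-0.3,0,0,0],[-0.12,-0.7,-0.5,0,0,0],[-0.12,-0.7,-0.5,0,0,0],[-0.12,-0.7,-0.5,0,0,0]]'
python3 -c "
from h import *
s=monitor.read_state();print(s['position'],s['ft_force'])"
```

```text
time_s: 100.27
position: [0.6078, 0.2261, 0.226]
eef_rot: [[0.387, 0.922, 0.001], [0.922, -0.387, -0.001], [-0.0, 0.001, -1.0]]
ft_force: [0.7, -0.1, -1.0]
finger_gap: 0.578
time_s: 100.6
position: [0.5862, 0.1239, 0.2225]
eef_rot: [[0.389, 0.921, -0.005], [0.921, -0.389, -0.002], [-0.004, -0.004, -1.0]]
ft_force: [-0.6, 0.1, -0.7]
finger_gap: 0.582
time_s: 100.93
position: [0.5662, 0.0242, 0.2226]
eef_rot: [[0.389, 0.921, -0.004], [0.921, -0.389, -0.001], [-0.003, -0.004, -1.0]]
ft_force: [-0.7, -0.4, -2.1]
finger_gap: 0.579
time_s: 101.27
position: [0.5462, -0.0757, 0.2228]
eef_rot: [[0.39, 0.921, -0.004], [0.921, -0.39, -0.001], [-0.002, -0.003, -1.0]]
ft_force: [0.7, 1.0, -1.5]
finger_gap: 0.578
time_s: 101.6
position: [0.5262, -0.1757, 0.2228]
eef_rot: [[0.39, 0.921, -0.003], [0.921, -0.39, -0.0], [-0.001, -0.003, -1.0]]
ft_force: [0.2, 0.3, -0.3]
finger_gap: 0.575
time_s: 101.93
position: [0.5062, -0.2758, 0.2228]
eef_rot: [[0.39, 0.921, -0.003], [0.921, -0.39, -0.0], [-0.001, -0.002, -1.0]]
ft_force: [0.4, -0.5, -0.4]
finger_gap: 0.578
time_s: 102.68
position: [0.4961, -0.3396, 0.1743]
eef_rot: [[0.385, 0.923, -0.002], [0.923, -0.385, 0.002], [0.001, -0.002, -1.0]]
ft_force: [0.3, 0.8, 0.0]
finger_gap: 0.578
[ 0.496107   -0.33958694  0.17426653] [0.31149834 0.81431786 0.02429379]
```

```bash
python3 -m inch '[[0.003,-0.01,0,0,0,0],[0.003,-0.01,-0.1,0,0,0],[0.003,-0.01,-0.2,0,0,0],[0.003,-0.01,-0.2,0,0,0]]'
python3 -m inch '[[0,0,-0.02,0,0,0],[0,0,-0.04,0,0,0],[0,0,-0.04,0,0,0]]'
python3 -m inch '[[0,0,-0.03,0,0,0],[0,0,-0.03,0,0,0],[0,0,-0.03,0,0,0]]'
```

```text
time_s: 103.02
position: [0.4957, -0.3414, 0.153]
eef_rot: [[0.386, 0.922, -0.002], [0.922, -0.386, 0.002], [0.001, -0.002, -1.0]]
ft_force: [0.1, -0.7, -1.9]
finger_gap: 0.581
time_s: 103.27
position: [0.4964, -0.342, 0.1507]
eef_rot: [[0.386, 0.922, -0.0], [0.922, -0.386, 0.0], [0.0, -0.0, -1.0]]
ft_force: [0.2, -0.2, -1.4]
finger_gap: 0.579
time_s: 103.52
position: [0.4964, -0.342, 0.1478]
eef_rot: [[0.386, 0.922, -0.0], [0.922, -0.386, 0.0], [0.0, -0.0, -1.0]]
ft_force: [0.6, 0.1, -0.6]
finger_gap: 0.577
```

```bash
python3 -m inch '[[0,0,-0.03,0,0,0],[0,0,-0.03,0,0,0],[0,0,-0.03,0,0,0]]'
python3 -m inch '[[0,0,-0.03,0,0,0],[0,0,-0.03,0,0,0],[0,0,-0.03,0,0,0]]'
```

```text
time_s: 103.77
position: [0.4964, -0.3419, 0.1447]
eef_rot: [[0.386, 0.922, -0.0], [0.922, -0.386, 0.0], [0.0, -0.0, -1.0]]
ft_force: [0.5, 0.7, -1.2]
finger_gap: 0.579
time_s: 104.02
position: [0.4963, -0.3419, 0.1417]
eef_rot: [[0.386, 0.922, -0.0], [0.922, -0.386, 0.0], [0.0, -0.0, -1.0]]
ft_force: [-0.8, 0.1, -0.4]
finger_gap: 0.579
```

```bash
python3 -m inch '[[0,0,-0.03,0,0,0],[0,0,-0.04,0,0,0],[0,0,-0.04,0,0,0]]'
python3 -m inch '[[0,0,-0.03,0,0,0],[0,0,-0.04,0,0,0],[0,0,-0.04,0,0,0]]'
python3 -m inch '[[0,0,-0.015,0,0,0],[0,0,-0.015,0,0,0],[0,0,-0.015,0,0,0]]'
```

```text
time_s: 104.27
position: [0.4963, -0.3419, 0.1375]
eef_rot: [[0.386, 0.922, -0.0], [0.922, -0.386, 0.0], [0.0, -0.001, -1.0]]
ft_force: [-1.0, -0.2, -1.3]
finger_gap: 0.579
time_s: 104.52
position: [0.4963, -0.3419, 0.1335]
eef_rot: [[0.386, 0.922, -0.0], [0.922, -0.386, 0.0], [0.0, -0.001, -1.0]]
ft_force: [0.2, 0.7, -1.4]
finger_gap: 0.584
time_s: 104.77
position: [0.4964, -0.342, 0.1324]
eef_rot: [[0.386, 0.922, -0.0], [0.922, -0.386, 0.0], [0.0, -0.0, -1.0]]
ft_force: [0.6, 0.7, -1.7]
finger_gap: 0.578
```

```bash
python3 -m inch '[[0.011,0.028,0,0,0,0],[0.024,0.061,0,0,0,0],[0.024,0.061,0,0,0,0],[0.024,0.061,0,0,0,0]]'
python3 -m inch '[[0.0035,0.0093,0,0,0,0],[0.0035,0.0093,0,0,0,0],[0.0035,0.0093,0,0,0,0]]'
python3 -m inch '[[0.0035,0.0093,0,0,0,0],[0.0035,0.0093,0,0,0,0],[0.0035,0.0093,0,0,0,0]]'
python3 -m inch '[[0.0035,0.0093,0,0,0,0],[0.0035,0.0093,0,0,0,0],[0.0035,0.0093,0,0,0,0]]'
python3 -c "
from h import *
f=[]
for i in range(5):
    read_camera('top');s=monitor.read_state();f.append(s['ft_force'])
print(np.mean(f,0),s['position'])"
```

```text
time_s: 105.1
position: [0.499, -0.3357, 0.1325]
eef_rot: [[0.386, 0.923, 0.0], [0.923, -0.386, -0.0], [-0.0, 0.0, -1.0]]
ft_force: [0.3, -1.1, -0.9]
finger_gap: 0.582
time_s: 105.35
position: [0.4992, -0.335, 0.1324]
eef_rot: [[0.386, 0.922, 0.0], [0.922, -0.386, 0.0], [0.0, -0.0, -1.0]]
ft_force: [-0.7, -0.8, -1.2]
finger_gap: 0.58
time_s: 105.6
position: [0.4995, -0.3342, 0.1324]
eef_rot: [[0.386, 0.922, 0.0], [0.922, -0.386, -0.0], [-0.0, 0.0, -1.0]]
ft_force: [-0.9, -1.6, -0.2]
finger_gap: 0.578
time_s: 105.85
position: [0.4999, -0.3332, 0.1325]
eef_rot: [[0.386, 0.922, 0.0], [0.922, -0.386, -0.0], [-0.0, 0.0, -1.0]]
ft_force: [-1.6, -3.9, -0.6]
finger_gap: 0.575
[-1.0225558  -2.98862541  0.31144607] [ 0.4998789  -0.3332194   0.13243263]
```

```bash
python3 -m inch '[[0,0,-0.01,0,0,0],[0,0,-0.02,0,0,0],[0,0,-0.02,0,0,0]]'
python3 -m inch '[[0,0,0,0,0,0],[0,0,0,0,0,0],[0,0,0,0,0,0],[0,0,0,0,0,0],[0,0,0,0,0,0]]' 0.78
python3 -m inch '[[0,0,0.2,0,0,0],[0,0,0.5,0,0,0],[0,0,0.9,0,0,0],[0,0,0.9,0,0,0]]'
python3 -m inch '[[-0.3,0.3,0.1,0,0,0],[-0.6,0.7,0.1,0,0,0],[-0.6,1,0.1,0,0,0],[-0.6,1,0.1,0,0,0]]' 1
python3 -m inch '[[-0.3,0.3,0,0,0,0],[-0.3,0.7,0,0,0,0],[-0.3,1,0,0,0,0],[-0.3,1,0,0,0,0]]'
python3 -m inch '[[0,0.3,0,0,0,0],[0,0.7,0,0,0,0],[0,1,0,0,0,0],[0,1,0,0,0,0]]'
python3 - <<'E'
from h import *
snap('top','t26');snap('scene','s26')
s=monitor.read_state();print(s['position'],s['ft_force'])
a=cv2.imread('pics/t26.png')
cv2.imwrite('pics/t26z.png',cv2.resize(a[225:325,380:510],None,fx=6,fy=6,interpolation=cv2.INTER_CUBIC))
E
python3 row.py pics/t26.png
```

```text
time_s: 106.35
position: [0.5, -0.3333, 0.1307]
eef_rot: [[0.386, 0.922, 0.0], [0.922, -0.386, -0.0], [-0.0, 0.0, -1.0]]
ft_force: [-2.3, -2.1, 4.5]
finger_gap: 0.576
time_s: 106.77
position: [0.4999, -0.333, 0.1303]
eef_rot: [[0.386, 0.922, -0.0], [0.922, -0.386, 0.0], [0.0, -0.0, -1.0]]
ft_force: [-0.6, -0.1, 1.1]
finger_gap: 0.778
time_s: 107.1
position: [0.5021, -0.3347, 0.2276]
eef_rot: [[0.386, 0.922, 0.008], [0.922, -0.386, -0.006], [-0.003, 0.01, -1.0]]
ft_force: [0.5, -1.7, 2.1]
finger_gap: 0.776
time_s: 107.43
position: [0.438, -0.2287, 0.2305]
eef_rot: [[0.385, 0.923, -0.001], [0.923, -0.385, 0.002], [0.001, -0.001, -1.0]]
ft_force: [-0.3, -0.4, 1.1]
finger_gap: 0.999
time_s: 107.77
position: [0.4093, -0.1296, 0.2305]
eef_rot: [[0.384, 0.923, 0.0], [0.923, -0.384, 0.001], [0.001, -0.0, -1.0]]
ft_force: [-0.4, -0.6, 0.6]
finger_gap: 1.002
time_s: 108.1
position: [0.4098, -0.0298, 0.2304]
eef_rot: [[0.383, 0.924, 0.0], [0.924, -0.383, 0.001], [0.001, -0.0, -1.0]]
ft_force: [0.5, -0.5, 1.3]
finger_gap: 0.998
[ 0.41023871 -0.0327469   0.23052211] [-0.50341333 -0.46805659  0.32104862]
d 115.6 e -5.4 mm area 142 pix [405.3 261.8]
d 64.0 e -4.8 mm area 141 pix [425.1 269.9]
d 11.8 e -6.2 mm area 141 pix [445. 279.]
d -39.9 e -5.5 mm area 145 pix [465.  287.2]
spacing [51.6 52.2 51.7]
```

```bash
python3 - <<'E'
from station import read_camera, monitor
import cv2
for n in("scene","top"):
    im=read_camera(n)[:,:,::-1]; cv2.imwrite(f"pics/fin_{n}.png",im)
print(monitor.read_state()["time_s"],monitor.read_state()["position"])
E
python3 row.py pics/fin_top.png
```

```text
108.3 [ 0.41017044 -0.03384636  0.23041901]
d 115.7 e -5.3 mm area 141 pix [405.2 261.7]
d 64.0 e -4.8 mm area 141 pix [425.1 269.9]
d 11.9 e -6.3 mm area 142 pix [445. 279.]
d -39.8 e -5.4 mm area 144 pix [465.  287.1]
spacing [51.7 52.2 51.7]
```

View pics/fin_scene.png

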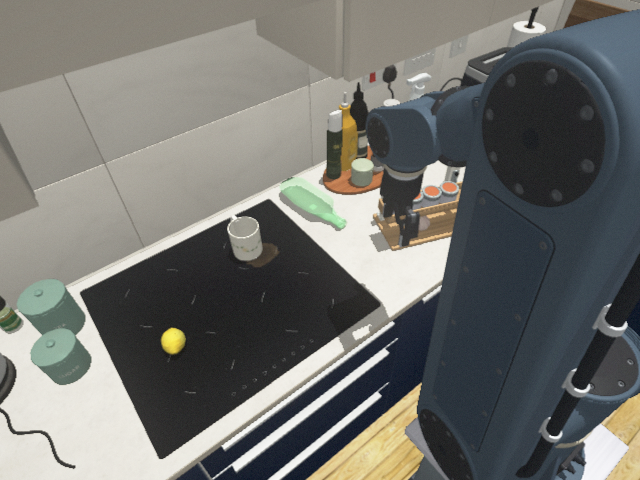

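View pics/fin_top.png

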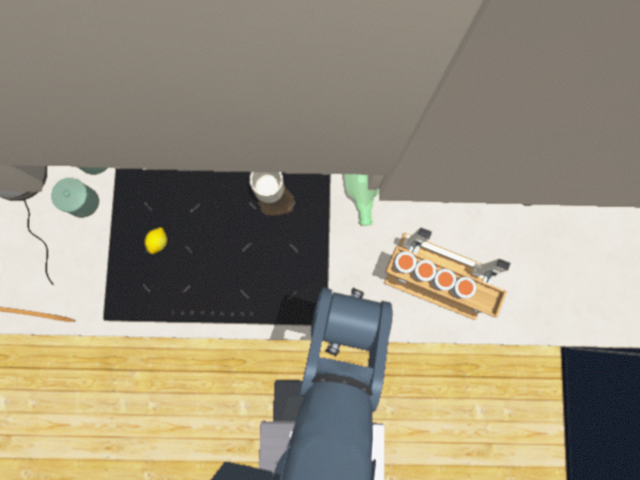

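The top view shows four tins in a row, at pixels (405,262) to (465,287). In the scene view the arm hides the rack, so I'll move it aside for a clear look.

```bash
python3 -m inch '[[0,0.3,0.3,0,0,0],[-0.1,0.6,0.4,0,0,0],[-0.2,1,0.5,0,0,0],[-0.3,1,0.5,0,0,0]]' && python3 -m inch '[[-0.1,0.4,0,0,0,0],[-0.2,0.8,0,0,0,0],[-0.3,1,0,0,0,0],[-0.3,1,0,0,0,0]]' && python3 -m inch '[[-0.1,0.4,0,0,0,0],[-0.2,0.8,0,0,0,0],[-0.3,1,0,0,0,0],[-0.3,1,0,0,0,0]]'
python3 - <<'E'
from station import read_camera
import cv2
im=read_camera("scene")[:,:,::-1].copy(); cv2.imwrite("pics/fin2.png",im)
cv2.imwrite("pics/fin2z.png",cv2.resize(im[150:280,350:500],None,fx=5,fy=4.6,interpolation=cv2.INTER_CUBIC))
E
```

```text
time_s: 108.63
position: [0.3803, 0.0701, 0.2821]
eef_rot: [[0.385, 0.923, 0.003], [0.923, -0.385, 0.001], [0.002, 0.002, -1.0]]
ft_force: [0.7, -0.7, -0.3]
finger_gap: 1.001
time_s: 108.97
position: [0.3491, 0.1685, 0.2803]
eef_rot: [[0.385, 0.923, -0.0], [0.923, -0.385, 0.001], [0.0, -0.001, -1.0]]
ft_force: [0.1, -0.7, 0.5]
finger_gap: 1.009
time_s: 109.3
position: [0.3197, 0.2685, 0.2802]
eef_rot: [[0.385, 0.923, -0.0], [0.923, -0.385, 0.0], [0.0, -0.0, -1.0]]
ft_force: [0.5, -0.3, 0.5]
finger_gap: 1.001
```

View pics/fin2.png

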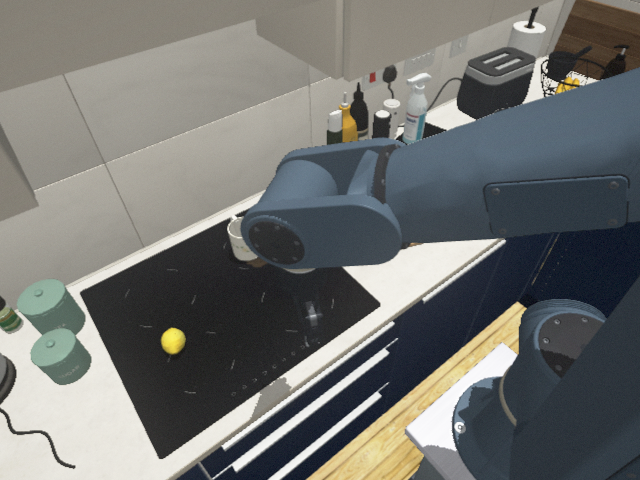

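```bash
python3 -m inch '[[0.1,-0.4,0.2,0,0,0],[0.2,-0.8,0.3,0,0,0],[0.2,-1,0.4,0,0,0]]' && python3 -m inch '[[0,-0.4,0,0,0,0],[0,-0.8,0,0,0,0],[0,-1,0,0,0,0]]' && python3 -m inch '[[0,-0.4,0,0,0,0],[0,-0.8,0,0,0,0],[0,-1,0,0,0,0]]' && python3 -m inch '[[0,-0.4,0,0,0,0],[0,-0.8,0,0,0,0],[0,-1,0,0,0,0]]' && python3 -m inch '[[0,-0.4,0,0,0,0],[-0.1,-0.8,0,0,0,0],[-0.2,-1,0,0,0,0]]' && python3 -m inch '[[-0.2,-0.4,0,0,0,0],[-0.4,-0.8,0,0,0,0],[-0.6,-1,0,0,0,0]]' && python3 -m inch '[[-0.3,-0.4,0,0,0,0],[-0.6,-0.8,0,0,0,0],[-0.9,-1,0,0,0,0],[-0.9,-1,0,0,0,0],[-0.9,-1,0,0,0,0]]'
python3 - <<'E'
from station import read_camera
import cv2
im=read_camera("scene")[:,:,::-1].copy(); cv2.imwrite("pics/fin3.png",im)
cv2.imwrite("pics/fin3z.png",cv2.resize(im[150:280,350:500],None,fx=5,fy=4.6,interpolation=cv2.INTER_CUBIC))
E
```

```text
time_s: 109.6
position: [0.3409, 0.1634, 0.3208]
eef_rot: [[0.387, 0.922, 0.0], [0.922, -0.387, -0.001], [-0.001, 0.001, -1.0]]
ft_force: [0.6, -0.9, 0.3]
finger_gap: 0.998
time_s: 109.85
position: [0.3396, 0.0625, 0.3205]
eef_rot: [[0.389, 0.921, 0.001], [0.921, -0.389, -0.001], [-0.001, 0.001, -1.0]]
ft_force: [0.2, 0.5, -0.4]
finger_gap: 1.001
time_s: 110.1
position: [0.3391, -0.0376, 0.3205]
eef_rot: [[0.389, 0.921, 0.0], [0.921, -0.389, -0.001], [-0.001, 0.001, -1.0]]
ft_force: [-0.1, 0.3, 0.5]
finger_gap: 1.0
time_s: 110.35
position: [0.3387, -0.1378, 0.3205]
eef_rot: [[0.39, 0.921, 0.0], [0.921, -0.39, -0.001], [-0.001, 0.001, -1.0]]
ft_force: [-0.2, 0.9, -0.7]
finger_gap: 1.004
time_s: 110.6
position: [0.318, -0.2378, 0.3202]
eef_rot: [[0.389, 0.921, -0.0], [0.921, -0.389, -0.001], [-0.001, -0.0, -1.0]]
ft_force: [-0.4, 1.5, -1.0]
finger_gap: 1.0
time_s: 110.85
position: [0.2572, -0.3367, 0.3203]
eef_rot: [[0.388, 0.922, -0.0], [0.922, -0.388, -0.001], [-0.001, 0.0, -1.0]]
ft_force: [0.3, -0.7, 0.4]
finger_gap: 1.001
time_s: 111.27
position: [0.1661, -0.435, 0.32]
eef_rot: [[0.391, 0.92, -0.001], [0.92, -0.391, 0.001], [0.0, -0.001, -1.0]]
ft_force: [-0.8, 0.5, 0.4]
finger_gap: 1.002
```

View pics/fin3z.png

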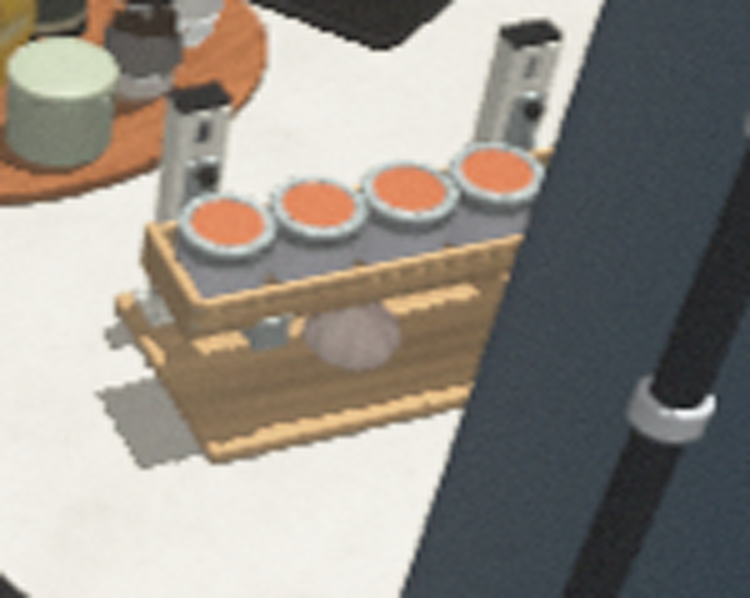

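The tins stand upright and the garlic sits untouched under the tray. I'll check both back plates once more in the top view.

Run:
```python
from station import read_camera
import cv2
im=read_camera("top")[:,:,::-1].copy(); cv2.imwrite("pics/fin4.png",im)
cv2.imwrite("pics/fin4z.png",cv2.resize(im[222:330,378:515],None,fx=5.5,fy=5.5,interpolation=cv2.INTER_CUBIC))
```

```text
(no output)
```

View pics/fin4z.png

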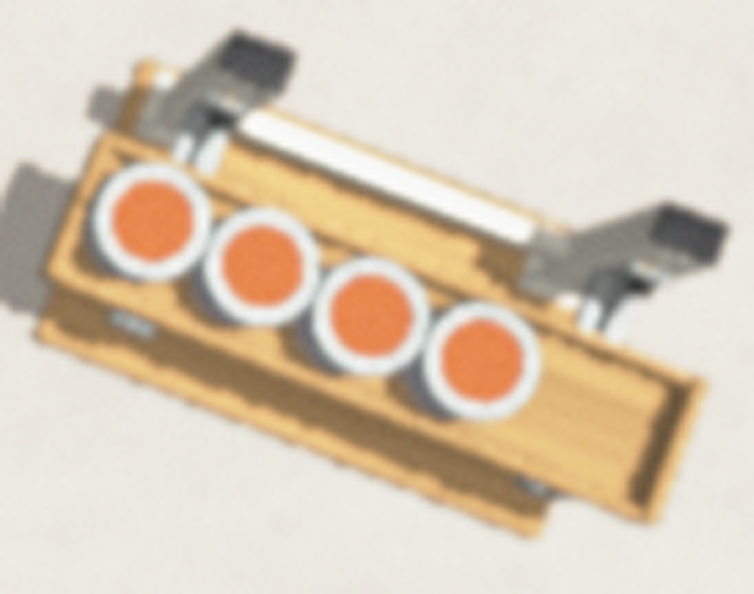

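Run:
```python
from station import workorder
print(workorder.hand_in())
```

```text
the job is handed in; nothing more can be done
None
```

I handed the job in at about 111 s of the 210 s allowed, with the arm clear and the gripper empty. The bracket is hung, the tray lies on both brackets, and all four tins that were present stand in it in one row.

- **Bracket:** I hooked it into the right upright in the low position (85 mm), the same height as the one already on the left. It was pressed home; a press on the plate's top met it at about 142.5 mm, against 143 mm for a seated bracket. A lift test met 17 N of resistance, so I take the catch as locked.
- **Tray:** it lies parallel to the rack, between the gussets and front lips, and centred sideways to about 1.5 mm.
- **Tins:** they stand upright, pushed up against the left end. The last picture gave spacings of 51.7, 52.2 and 51.7 mm for 52 mm tins, so there are no gaps.
- **Left alone:** I never touched the garlic, mug or lemon.

Some things were not perfect:
- **Collision:** the third tin hit the tray while being placed, with about 62 N at the wrist. That pushed the tray's left part forward, and it now sits about 2–3 mm forward of the middle, near or against the front lips. I did not push it back.
- **Catch not seen directly:** I judged it by the lift test, not by sight. A little of the brass pin showed between the right plate and the upright in an earlier top view, which I took for the normal droop gap.
- **Last scene view:** the arm hid the right end of the rack there, so I checked that end only in the top view.

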